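# Make up the rail-setting kit and the date-coding kit

### The arm

A 6-joint arm with a two-finger parallel gripper is mounted at the origin on a cart in front of the work surface, level with it; the furniture and walls round the work are solid. World frame = base frame: x ahead of the robot, y to its left, z up, the work surface at z = 0. Lengths are in m, angles in rad, forces in N, time in s.
With the tool pointing down it reaches from about 0.325 to 0.775 m from the base axis. Payload 5.5 kg.
Tool frame: the origin (TCP) lies midway between the tips of the shut fingers; the grasp point (between the pads) lies 19 mm behind it (env.tcp_to_grasp is the z of the grasp point in the tool frame, in m); z points along the fingers, y is the direction in which the jaws open and shut (so a half turn about z gives the same grasp; the last joint's range is limited). The gripper opens to 88 mm and grips with 3 to 60 N. Pads are 20 mm wide; open, the fingers measure 115 mm over their backs; the gripper's body (75 mm by 178 mm) begins 61 mm behind the grasp point.
Start: joints at [1.152, 0.091, 1.231, -0, 1.82, -0.057], TCP at [0.212, 0.561, 0.223] pointing down, gripper open.
Joint ranges: [-2.87, 2.87], [-0.86, 2.18], [0.17, 2.46], [-1.51, 4.65], [0.06, 2.69], [-2.65, 2.65]. Speed limits (rad/s): [2.57, 2.57, 3.01, 3.14, 3.14, 3.14].

### API

Orientations are given as a unit quaternion [x, y, z, w].
In Python, from workcell import monitor, imaging, workorder, recognise, place_of, env gives the robot as it stands.
- The arm moves only by the tool arm_command, never from a script. Its argument "targets" is a list of rows, each an object of numbers: "dx", "dy", "dz": the shift along the tool's x, y, z in mm; "ax", "ay", "az": the turn, a rotation vector about the tool's x, y, z in degrees. A call has 1 to 10 rows; each row shifts and turns the pose as measured when the row begins, along the tool's axes as they then stand; what a row does not reach is not made up. A row lasts 1/12 s, in which the tool goes at most 41.7 mm and 7.16 degrees, less where a joint would pass 70% of its speed; a pose out of reach is approached as far as the arm can. A call is refused whole if a number of a shift passes 41.7 or a number of a turn 7.16, either way. A call with a gripper value outside its range is refused whole. "hand" is the finger opening in mm, from 0 to 87.8, set as the call begins (left out, the last holds). The fingers move at their own pace and stop on an object; "grip_force" is the grip in N (left out, the last holds). Time passes only in rows, so rows that do not move let the fingers close. It gives the time, the measured TCP pose, the force and the opening at its end, in the units of the state.
- monitor.get_state(): the state, without advancing time (a new reading comes with each control period).
- imaging.snapshot(name): name is "scene" or "side" or "wrist"; returns a dict with "color" (420x560x3 uint8, red, green, blue), "mtx" (3x3 intrinsics, pixels), "world_to_cam" (4x4, takes a point from world to camera coordinates). Camera axes: x right, y up, looking along -z (the intrinsics and any distortion apply to the point x, -y, -z); pixel columns grow to the right and rows downward; lengths in m; the calibration is good to about 2 mm. A picture is of the moment at which its call begins. There is no depth.
- workorder.job_done(): hands the job in, once; it reports no verdict.
Trained networks look in a picture, given as the dict that the camera call returned (one of the last four; its "shot" number tells which), for a name from the list of things; names that differ only in an ending like _2 or _b are one class to them, and where a whole thing is asked for, a point or a joint stands for the part that bears it (a point fixed in the world has none). Each returns a list of dicts, best first, with "conf" (0 to 1); they miss things now and then, are a little off and sometimes report something else, mostly with a low value. They report only what shows in the picture. A call takes as long as a camera call. They do not tell look-alikes from the thing itself.
- recognise(picture, thing): "location" ([column, row] in pixels, amid what is visible of it).
- place_of(picture, thing): "location" ([column, row] in pixels: a listed point, or the origin of a listed thing).
The state is a dict: "time_s": time; "joint_pos": joint angles; "qd": joint speeds; "joint_torque": joint torques, N m; "ee_pos": TCP position; "ee_rot": TCP orientation; "force": force on the tool from outside, world axes, zero at the start; "torque": the same for the moment, N m; "opening": opening from 0.0 (shut) to 1.0 (fully open).
Only numpy, scipy, OpenCV 4.12 (cv2) and the standard library are available. Lean on these libraries where they do the work, as an engineer would, in place of code of your own. Each camera call takes 0.05 s, during which the arm holds its last target.

### The job

From the stock standing between the two plywood kit boards, make up the two kits for the next line change, each thing upright in the cut-out made for it and down on the cut-out's floor. The rail-setting kit (the bigger board, three cut-outs) gets the steel setting gauge, knob up, the screwdriver and the plain bottle without a label; the date-coding kit (the smaller board, two cut-outs) gets the date stamp and the labelled bottle. The bottles are full: set them down gently and do not knock one over.

Things in the scene. Friction and masses are not known exactly. Their poses are not given: they have to be found in the camera images.
- rail_board: Bigger board, fixed, plywood on dark base, 140 (x) x 233 (y) x 16 mm high. Origin: centre of underside; z up, y left at yaw 0. Cut-outs 10 mm deep, floor 6 mm up, 8 mm play all round (x size x y size at x, y): bottle 66x103 at 27, 55; gauge 46x76 at 27, -68.5 (either way round); driver handle 44x116 at -38, -48.5, then a 22 mm wide shank channel towards +y to y 106.5
- code_board: Smaller board, fixed, same make, 86 mm (x) x 207 mm (y) x 16 mm high. Origin: centre of its underside; z up, y left at yaw 0. Cut-outs 10 mm deep, floors 6 mm above the table, 8 mm play all round (x size x y size, at x, y): bottle 66x103 at 0, 42; stamp 52x64 at 0, -61.5. Bottle and stamp may be either way round
- gauge_c (a point): Steel setting gauge: block 30 mm (x) x 60 mm (y) x 22 mm high, 0.19 kg; on its top a round knob, 18 mm across, 20 mm high, 12 mm off centre towards +y. Point at the block's centre, 11 mm above its underside; z up. Grip across x with the fingertips about 12 mm above the underside, as the cut-out's walls stand 10 mm high beside it
- driver_c (a point): Screwdriver lying flat, 197 mm long, 0.09 kg. Green handle 28 mm wide (x), 100 long (y), 26 high, does not roll. Point at the handle's centre, 13 mm above its underside, near its balance; z up. Handle ends at y +50 and -50, from there a 6 mm shank to its tip at y -146 mm. Grip the handle across x, fingertips about 12 mm above the underside
- date_stamp_c (a point): Self-inking date stamp, upright between the boards, 68 mm tall, 0.1 kg: foot 36 mm (x) x 48 mm (y), black body 32 x 44 mm up to 30 mm above the underside, red handle 24 x 34 mm from 43 mm up, does not move. Point at its centre, 34 mm above the underside; z up. Grip the black body across x, fingertips about 12 mm above the underside
- plain_bottle_c (a point): Soap bottle without a label, plain cream sides. Full, 50 mm thick (x), 87 wide (y), 202 tall, 0.5 kg. Shoulders (40 x 64 mm) 143 to 171 mm above the base, then the fixed round black cap, 37 mm across, 171 to 202 mm up: grip it round the cap from above. Point at its centre, 101 mm above the base; z up
- labelled_bottle_c (a point): Soap bottle with a printed label on its broad side. Full, 50 mm thick (x), 87 wide (y), 202 tall, 0.5 kg. Shoulders (40 x 64 mm) 143 to 171 mm above the base, then the fixed round black cap, 37 mm across, 171 to 202 mm up: grip it round the cap from above. Point at its centre, 101 mm above the base; z up
Mind the look-alikes: they are no part of the job. Leave any turquoise look-alike of the part that bears date_stamp_c alone.

How it is judged:
By the outcome, as a careful person would: the job done as asked, in the order asked, and still so for the second after the job is handed in, with the robot touching nothing.
It also fails if it takes over 128 s, if anything falls off the work surface, if the arm or the gripper's body presses on something with over 40 N, if the wrist force passes 120 N, or if a joint passes its speed limit or range.

## Working session

There is one attempt and no reset: what is moved stays moved. The work goes in short steps, Python scripts to look and compute and a tool call to move; the robot and the scene stay as the last step left them, time stands still between calls to the robot, and variables do not carry over. Pictures are saved under pics/ and viewed, and the job is handed in when it is done.

Besides the shell and the picture viewer there is one more tool, called as a command line: name --argument value ..., lists and objects as JSON in quotes. arm_command: Moves the arm, as the interface text tells. Its arguments: {"type":"object","properties":{"targets":{"type":"array"},"hand":{"type":"number"},"grip_force":{"type":"number"}},"required":["targets"]}

```bash
ls; mkdir -p pics
cat > h.py <<'E'
import numpy as np, cv2
from workcell import monitor, imaging, workorder, recognise, place_of, env
def save(s,n): cv2.imwrite('pics/'+n,cv2.cvtColor(s['color'],cv2.COLOR_RGB2BGR))
def ray(s,px,z):
    K=np.array(s['mtx']);T=np.array(s['world_to_cam']);R=T[:3,:3];c=-R.T@T[:3,3]
    d=np.linalg.inv(K)@np.array([px[0],px[1],1.]);d=R.T@np.array([d[0],-d[1],-d[2]])
    return c+d*(z-c[2])/d[2]
def proj(s,p):
    K=np.array(s['mtx']);T=np.array(s['world_to_cam']);q=T[:3,:3]@np.array(p)+T[:3,3]
    u=K@np.array([q[0],-q[1],-q[2]]);return u[:2]/u[2]
E
python3 - <<'E'
from h import *
print(monitor.get_state())
print(env.tcp_to_grasp)
for n in ['scene','side','wrist']:
    s=imaging.snapshot(n);save(s,n+'0.png');print(n,s.keys());print(s['mtx'],s['world_to_cam'])
    for t,z in [('rail_board',0),('code_board',0),('gauge_c',.011),('driver_c',.013),('date_stamp_c',.034),('plain_bottle_c',.101),('labelled_bottle_c',.101)]:
        for r in place_of(s,t)[:4]:
            print(t,round(r['conf'],2),np.round(r['location']),np.round(ray(s,r['location'],z),3))
E
```

```text
pics
{'time_s': 0.0, 'joint_pos': array([ 1.15233048e+00,  9.18536948e-02,  1.23185724e+00, -7.93264395e-06,
        1.81976242e+00, -5.67025813e-02]), 'qd': array([-3.55624483e-04, -8.73680300e-04,  5.70139573e-04, -8.69119863e-05,
       -6.05798751e-04, -2.15037628e-04]), 'joint_torque': array([-3.68764347e-05, -4.46450472e+01, -4.06440854e+01,  6.96596573e-02,
        2.96619977e-02, -1.85947556e-04]), 'ee_pos': array([0.2122467 , 0.56090769, 0.22152613]), 'ee_rot': array([ 1.79897769e-01,  9.83684862e-01, -9.14838676e-04, -2.17579198e-04]), 'force': array([-0.052166  , -0.78383803,  0.10935583]), 'torque': array([ 0.02292954, -0.00281304,  0.00858378]), 'opening': 0.999516432922711}
-0.0187
scene dict_keys(['color', 'mtx', 'world_to_cam', 'shot'])
[[514.18261006   0.         283.76627119]
 [  0.         514.18261006 206.2704572 ]
 [  0.           0.           1.        ]] [[ 0.65730588 -0.75345043 -0.016169   -0.38811685]
 [ 0.43417098  0.36105725  0.82530796 -0.34783187]
 [-0.6159907  -0.54949988  0.56445136 -1.16443762]
 [ 0.          0.          0.          1.        ]]
rail_
[... 1321 characters left out ...]
.] [0.381 0.262 0.034]
date_stamp_c 0.57 [404. 288.] [ 0.806 -0.242  0.034]
plain_bottle_c 0.83 [337. 264.] [ 0.665 -0.227  0.101]
labelled_bottle_c 0.89 [322. 228.] [ 0.673 -0.073  0.101]
labelled_bottle_c 0.37 [222. 265.] [ 0.438 -0.185  0.101]
wrist dict_keys(['color', 'mtx', 'world_to_cam', 'shot'])
[[328.30775796   0.         278.33611008]
 [  0.         328.30775796 207.31125333]
 [  0.           0.           1.        ]] [[ 3.53814885e-01  9.35315462e-01  1.14255607e-04 -5.98778971e-01]
 [-9.05830292e-01  3.42691542e-01 -2.49066233e-01  2.97897576e-02]
 [-2.32994653e-01  8.80198444e-02  9.68486447e-01 -3.88479481e-01]
 [ 0.00000000e+00  0.00000000e+00  0.00000000e+00  1.00000000e+00]]
```

View pics/scene0.png

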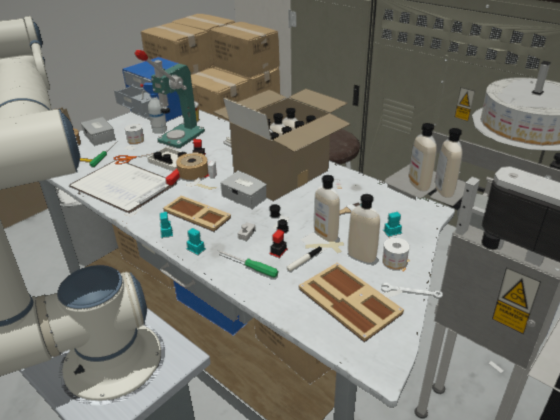

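View pics/side0.png

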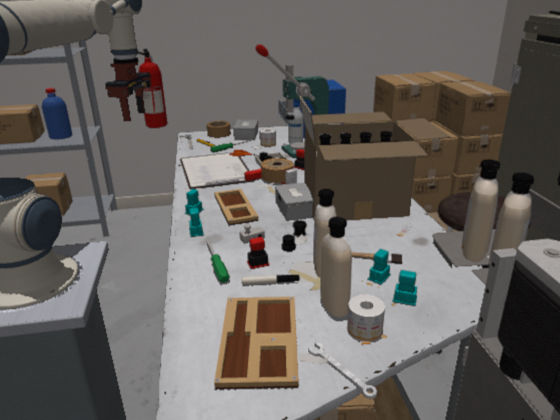

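View pics/wrist0.png

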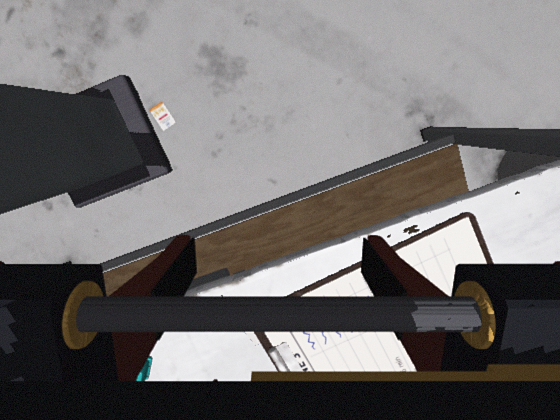

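Run:
```python
import cv2
a=cv2.imread('pics/scene0.png');b=cv2.imread('pics/side0.png')
def crop(im,x0,y0,x1,y1,f,n): cv2.imwrite('pics/'+n,cv2.resize(im[y0:y1,x0:x1],None,fx=f,fy=f,interpolation=cv2.INTER_CUBIC))
crop(a,150,170,350,320,4,'c1.png'); crop(a,270,170,450,340,3.5,'c2.png')
crop(b,175,170,375,320,4,'c3.png'); crop(b,200,180,380,400,2.7,'c4.png')
```

```text
(no output)
```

View pics/c1.png

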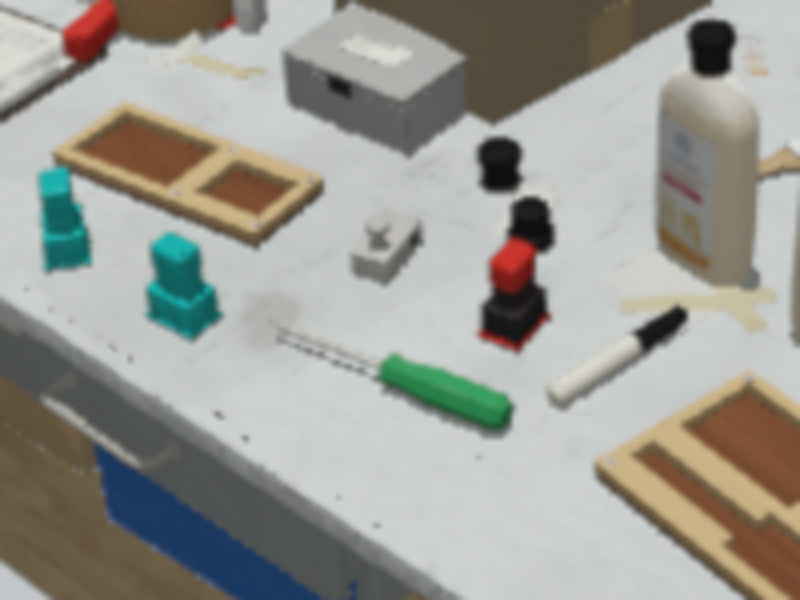

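View pics/c2.png

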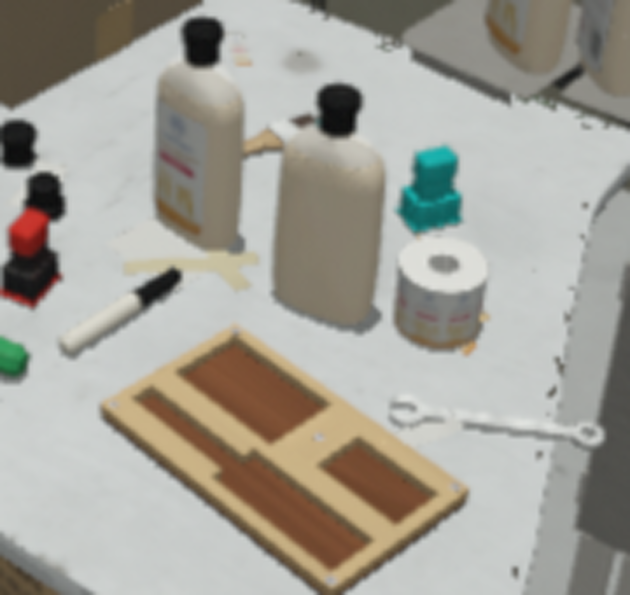

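View pics/c3.png

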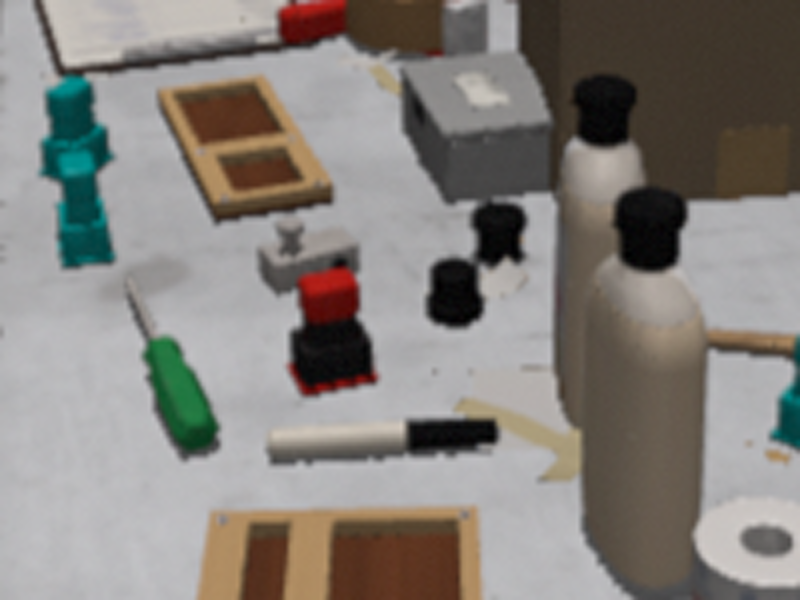

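View pics/c4.png

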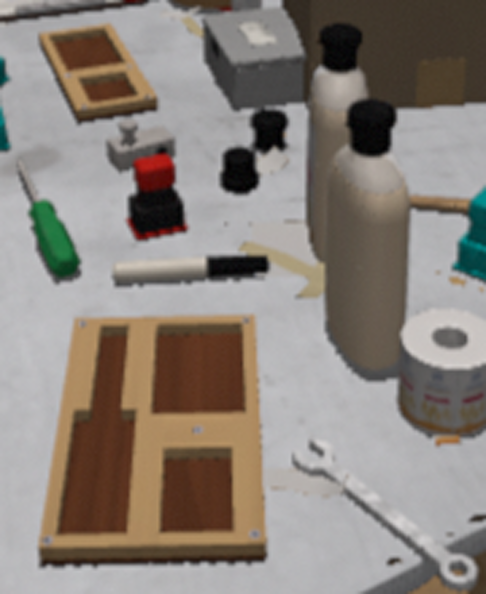

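arm_command --targets '[{"dz": -40, "az": -7}, {"dz": -40, "az": -7}, {"dz": -40, "az": -6.5}, {"dz": -40}, {"dx": -20, "dy": -35}, {"dx": -20, "dy": -35}, {"dx": -20, "dy": -35}, {"dx": -20, "dy": -35}, {"dx": -20, "dy": -35}, {"dx": -20, "dy": -35}]' --hand 87

```text
validation failed for argument at $.ta...
```

arm_command --targets '[{"dx": -20, "dy": -35}, {"dx": -20, "dy": -35}, {"dx": -20, "dy": -35}, {"dx": -20, "dy": -35}, {"dx": -20, "dy": -35}, {"dx": -20, "dy": -35}, {"dx": -20, "dy": -35}, {"dx": -20, "dy": -35}, {"dx": -20, "dy": -35}, {"dx": -20, "dy": -35}]'

```text
validation failed for argument at $.ta...
```

arm_command --targets '[{"dx": 0, "dy": 0, "dz": -40, "ax": 0, "ay": 0, "az": -7}, {"dx": 0, "dy": 0, "dz": -40, "ax": 0, "ay": 0, "az": -7}]' --hand 87

```text
time_s: 1.37
ee_pos: [0.2107, 0.5575, 0.2897]
ee_rot: [0.056, 0.998, -0.012, -0.004]
force: [0.4, 0.3, 1.3]
opening: 0.992
```

arm_command --targets '[{"dx": 0, "dy": 0, "dz": -40, "ax": 0, "ay": 0, "az": -6}, {"dx": -20, "dy": -35, "dz": -20, "ax": 0, "ay": 0, "az": 0}, {"dx": -20, "dy": -35, "dz": -20, "ax": 0, "ay": 0, "az": 0}, {"dx": -20, "dy": -35, "dz": 0, "ax": 0, "ay": 0, "az": 0}, {"dx": -20, "dy": -35, "dz": 0, "ax": 0, "ay": 0, "az": 0}, {"dx": -20, "dy": -35, "dz": 0, "ax": 0, "ay": 0, "az": 0}, {"dx": -20, "dy": -35, "dz": 0, "ax": 0, "ay": 0, "az": 0}, {"dx": -20, "dy": -35, "dz": 0, "ax": 0, "ay": 0, "az": 0}, {"dx": -20, "dy": -35, "dz": 0, "ax": 0, "ay": 0, "az": 0}, {"dx": -20, "dy": -35, "dz": 0, "ax": 0, "ay": 0, "az": 0}]'

```text
time_s: 2.2
ee_pos: [0.3943, 0.2448, 0.3818]
ee_rot: [-0.01, 1.0, -0.008, -0.002]
force: [1.0, -0.0, -0.1]
opening: 0.989
```

arm_command --targets '[{"dx": -25, "dy": -33, "dz": 0, "ax": 0, "ay": 0, "az": 0}, {"dx": -25, "dy": -33, "dz": 0, "ax": 0, "ay": 0, "az": 0}, {"dx": -25, "dy": -33, "dz": 0, "ax": 0, "ay": 0, "az": 0}, {"dx": -25, "dy": -33, "dz": 0, "ax": 0, "ay": 0, "az": 0}, {"dx": -25, "dy": -33, "dz": 0, "ax": 0, "ay": 0, "az": 0}, {"dx": -25, "dy": -33, "dz": 0, "ax": 0, "ay": 0, "az": 0}, {"dx": -25, "dy": -33, "dz": 0, "ax": 0, "ay": 0, "az": 0}]'

```text
time_s: 2.78
ee_pos: [0.5712, 0.0127, 0.3885]
ee_rot: [-0.01, 1.0, -0.007, 0.002]
force: [0.9, 1.2, -0.3]
opening: 0.988
```

Run:
```python
from h import *
import pickle
d={}
for n in ['scene','side','wrist']:
    s=imaging.snapshot(n);d[n]=s;save(s,n+'1.png')
pickle.dump(d,open('shots1.pkl','wb'))
st=monitor.get_state();print(st['ee_pos'],st['ee_rot'],st['joint_pos'])
s=d['wrist']
for t,z in [('rail_board',0),('code_board',0),('gauge_c',.011),('driver_c',.013),('date_stamp_c',.034),('plain_bottle_c',.101),('labelled_bottle_c',.101)]:
        for r in place_of(s,t)[:2]:
            print(t,round(r['conf'],2),np.round(r['location']),np.round(ray(s,r['location'],z),3))
im=cv2.imread('pics/wrist1.png')
cv2.imwrite('pics/w1b.png',cv2.resize(im,(800,600),interpolation=cv2.INTER_CUBIC))
```

```text
[0.57179298 0.01207333 0.38589356] [-7.90151078e-03  9.99943537e-01 -7.09171112e-03 -4.43049796e-04] [-0.02968134  0.11838583  0.90487884 -0.01664244  2.11861897 -1.62494721]
rail_board 0.6 [ 90. 114.] [ 0.494 -0.302  0.   ]
code_board 0.9 [456. 118.] [0.493 0.284 0.   ]
code_board 0.68 [ 90. 114.] [ 0.494 -0.302  0.   ]
gauge_c 0.78 [336. 136.] [0.522 0.094 0.011]
driver_c 0.84 [240.  73.] [ 0.432 -0.057  0.013]
date_stamp_c 0.74 [480.  30.] [0.373 0.283 0.034]
date_stamp_c 0.71 [255. 134.] [ 0.521 -0.033  0.034]
plain_bottle_c 0.79 [116. 231.] [ 0.658 -0.227  0.101]
labelled_bottle_c 0.7 [210. 243.] [ 0.673 -0.093  0.101]
labelled_bottle_c 0.63 [117. 231.] [ 0.658 -0.226  0.101]
```

View pics/w1b.png

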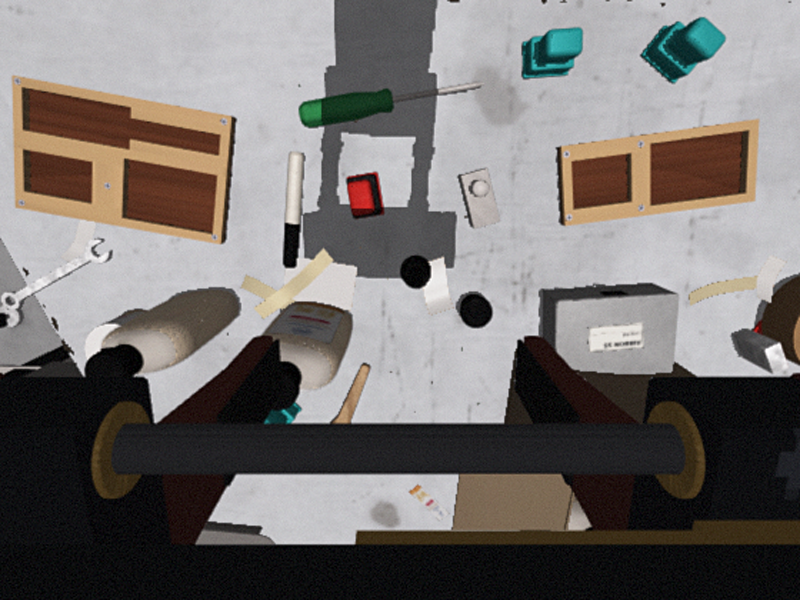

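```bash
cat > fit.py <<'E'
from h import *
from scipy.optimize import minimize
def box(hx,hy,z0,z1,cx=0,cy=0): return np.array([[cx+a*hx,cy+b*hy,z] for a in(-1,1) for b in(-1,1) for z in(z0,z1)])
def cyl(r,z0,z1,cx=0,cy=0,n=24):
    t=np.linspace(0,2*np.pi,n,endpoint=False);return np.array([[cx+r*np.cos(a),cy+r*np.sin(a),z] for a in t for z in(z0,z1)])
def ell(hx,hy,z,n=48,p=.6):
    t=np.linspace(0,2*np.pi,n,endpoint=False)
    f=lambda v:np.sign(v)*abs(v)**p
    return np.array([[hx*f(np.cos(a)),hy*f(np.sin(a)),z] for a in t])
bot=[np.vstack([ell(25,43.5,0),ell(25,43.5,143)]),np.vstack([ell(25,43.5,143),ell(20,32,171)])]
M={'rail':[box(70,116.5,4,16)],'code':[box(43,103.5,4,16)],
'gauge':[box(15,30,0,22),cyl(9,22,42,0,12)],
'driver':[box(14,50,1,25),box(3,48,10,16,0,-98)],
'handle':[box(14,50,1,25)],
'stamp':[box(18,24,0,4),box(16,22,4,30),box(12,17,43,68),box(10,14,30,43)],
'bottle':bot+[cyl(18.5,171,202)],'body':bot,'cap':[cyl(18.5,171,202)]}
S=3
def sil(s,model,p):
    T=np.zeros((420*S,560*S),np.uint8);c,sn=np.cos(p[2]),np.sin(p[2])
    for part in M[model]:
        w=part/1000.;w=np.c_[p[0]+c*w[:,0]-sn*w[:,1],p[1]+sn*w[:,0]+c*w[:,1],w[:,2]]
        px=np.array([proj(s,q) for q in w])
        cv2.fillConvexPoly(T,cv2.convexHull(((px+.5)*S*16-8).astype(np.int32)),255,shift=4)
    return cv2.resize(T,(560,420),interpolation=cv2.INTER_AREA)/255.
def fit(views,model,p0,sc=(.004,.004,.06)):
    # views: list of (shot, mask float, valid)
    def cost(q):
        p=np.array(p0)+np.array(q)*sc
        return sum(np.abs(sil(s,model,p)-m)[v].sum() for s,m,v in views)
    sim=np.vstack([np.zeros(3),np.eye(3)*1.5])
    r=minimize(cost,np.zeros(3),method='Nelder-Mead',options=dict(initial_simplex=sim,xatol=.02,fatol=.2,maxiter=150))
    return np.array(p0)+r.x*np.array(sc),r.fun
def overlay(s,items,n,crop,f):
    x0,y0,x1,y1=crop
    im=cv2.cvtColor(s['color'],cv2.COLOR_RGB2BGR)[y0:y1,x0:x1]
    im=cv2.resize(im,None,fx=f,fy=f,interpolation=cv2.INTER_CUBIC)
    for model,p in items:
        c,sn=np.cos(p[2]),np.sin(p[2])
        for part in M[model]:
            w=part/1000.;w=np.c_[p[0]+c*w[:,0]-sn*w[:,1],p[1]+sn*w[:,0]+c*w[:,1],w[:,2]]
            px=np.array([proj(s,q) for q in w])
            h=cv2.convexHull(((px+.5-[x0,y0])*f).astype(np.float32)).astype(np.int32)
            cv2.polylines(im,[h],True,(255,0,255),1)
    cv2.imwrite('pics/'+n,im)
E
cat > run1.py <<'E'
from fit import *
import pickle
d=pickle.load(open('shots1.pkl','rb'))
def roi(s,p,r,zc=.05):
    u=proj(s,[p[0],p[1],zc]);m=np.zeros((420,560),bool);u=u.astype(int)
    m[max(0,u[1]-r):u[1]+r,max(0,u[0]-r):u[0]+r]=True;return m
def hsv(s): return cv2.cvtColor(s['color'],cv2.COLOR_RGB2HSV).astype(int)
P0={'rail':(.494,-.302,0.),'code':(.495,.285,0.),'gauge':(.524,.094,1.4),'handle':(.434,-.057,3.0),'stamp':(.523,-.035,0.)}
res={}
def mask(n,s):
    h=hsv(s);H,Sa,V=h[...,0],h[...,1],h[...,2]
    if n in('rail','code'): return (Sa>70)&(H<25)
    if n=='handle': return (H>40)&(H<80)&(Sa>100)
    if n=='stamp': return (((H<10)|(H>170))&(Sa>110))|(V<60)
R={'rail':75,'code':50,'handle':32,'stamp':24}
for n in R:
    best=None
    for y0 in ((-.1,.1) if n!='stamp' else (-.2,.2,)):
      p0=list(P0[n]);p0[2]+=y0
      vs=[]
      for k in d:
        if n=='stamp' and k=='wrist': pass
        s=d[k];v=roi(s,p0,R[n],.01 if n!='stamp' else .03);vs.append((s,(mask(n,s)&v).astype(float),v))
      p,c=fit(vs,n,p0)
      if best is None or c<best[1]: best=(p,c)
    for k,(s,m,v) in zip(d,vs):
        pp,cc=fit([(s,m,v)],n,best[0]);print('  ',n,k,np.round(pp,4),round(cc,1),m.sum())
    res[n]=best[0];print(n,np.round(best[0],4),np.degrees(best[0][2]).round(1),round(best[1],1))
pickle.dump(res,open('res.pkl','wb'))
it=[(k,v) for k,v in res.items()]
overlay(d['wrist'],it,'ow.png',(0,30,560,200),1.42)
overlay(d['scene'],it,'os.png',(150,170,420,340),2.9)
overlay(d['side'],it,'oi.png',(190,180,350,390),2.8)
E
python3 run1.py
```

```text
rail scene [ 0.4961 -0.3017 -0.175 ] 1896.5 5542.0
   rail side [ 0.4941 -0.3041 -0.163 ] 313.3 6875.0
   rail wrist [ 0.4943 -0.3037 -0.1624] 252.3 13504.0
rail [ 0.4943 -0.3038 -0.1645] -9.4 2513.0
   code scene [0.4998 0.2887 0.1352] 732.4 1741.0
   code side [0.4985 0.2837 0.1397] 943.1 1869.0
   code wrist [0.4977 0.2868 0.1485] 127.2 5594.0
code [0.4979 0.2854 0.1452] 8.3 1827.4
   handle scene [ 0.4397 -0.0472  3.088 ] 211.0 267.0
   handle side [ 0.4342 -0.045   3.2054] 154.7 278.0
   handle wrist [ 0.4359 -0.0501  3.2656] 319.6 1066.0
handle [ 0.4355 -0.0497  3.2249] 184.8 712.4
   stamp scene [ 0.5387 -0.0274 -0.7204] 155.0 418.0
   stamp side [ 0.5265 -0.0308 -0.5119] 106.9 531.0
   stamp wrist [ 0.5264 -0.0341 -1.411 ] 63.2 668.0
stamp [ 0.5267 -0.0343 -0.5169] -29.6 569.9
```

View pics/ow.png

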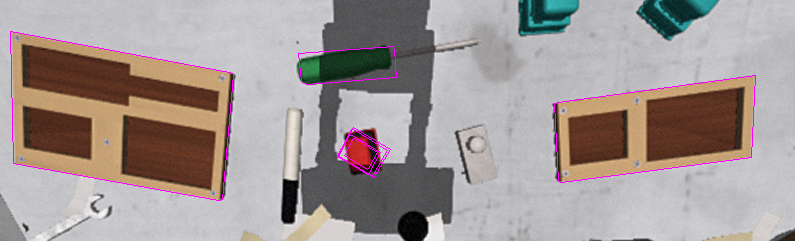

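View pics/os.png

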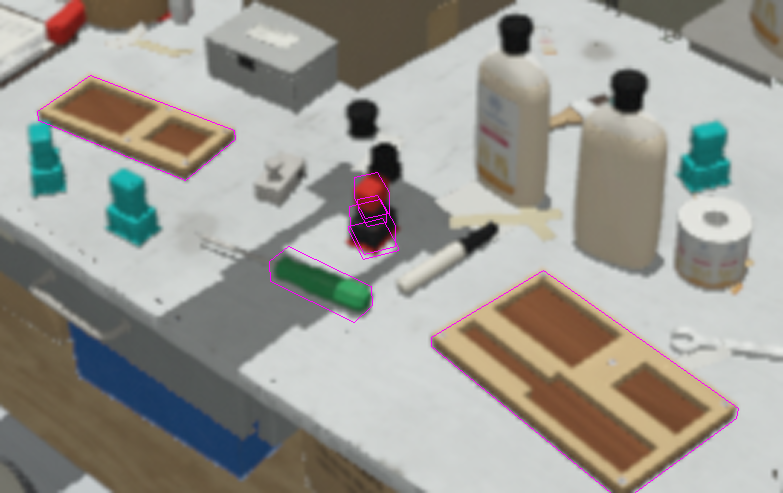

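View pics/oi.png

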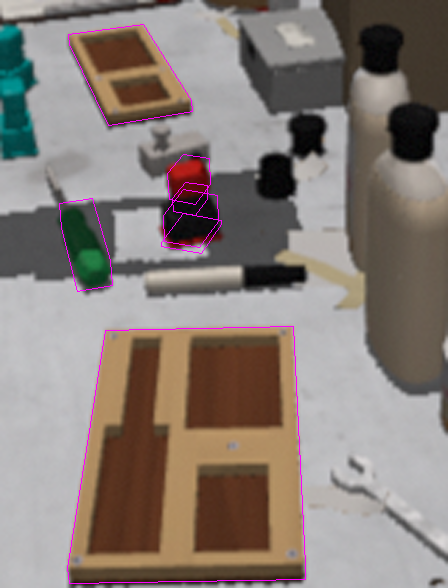

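```bash
cat > run2.py <<'E'
from fit import *
import pickle
d=pickle.load(open('shots1.pkl','rb'));res=pickle.load(open('res.pkl','rb'))
for k in('scene','side'): d[k]['color']=cv2.cvtColor(cv2.imread(f'pics/{k}0.png'),cv2.COLOR_BGR2RGB)
def roi(s,p,r,zc=.05):
    u=proj(s,[p[0],p[1],zc]);m=np.zeros((420,560),bool);u=u.astype(int)
    m[max(0,u[1]-r):u[1]+r,max(0,u[0]-r):u[0]+r]=True;return m
def mask(n,s):
    h=cv2.cvtColor(s['color'],cv2.COLOR_RGB2HSV).astype(int);H,Sa,V=h[...,0],h[...,1],h[...,2]
    if n=='handle': return (H>40)&(H<85)&(Sa>80)
    if n=='stamp': return (((H<10)|(H>170))&(Sa>110))|(V<75)
    if n=='gauge': return (V<178)
P0={'gauge':(.524,.094,1.4),'handle':(.434,-.055,3.0),'stamp':(.525,-.035,1.7)}
R={'handle':{'scene':32,'side':32,'wrist':38},'stamp':{'scene':24,'side':26,'wrist':25},'gauge':{'scene':16,'side':17,'wrist':26}}
for n in R:
    best=None
    vs=[]
    for k in d:
        s=d[k];v=roi(s,P0[n],R[n][k],.01 if n!='stamp' else .034);m=mask(n,s)&v
        if n=='gauge':print(k,np.percentile(s['color'].max(2)[v],[5,25,50,75]))
        vs.append((s,m.astype(float),v))
    for y0 in (-.2,0,.2):
      p0=list(P0[n]);p0[2]+=y0
      p,c=fit(vs,n,p0)
      if best is None or c<best[1]: best=(p,c)
    for k,(s,m,v) in zip(d,vs):
        pp,cc=fit([(s,m,v)],n,best[0]);print('  ',n,k,np.round(pp,4),round(cc,1),m.sum())
    res[n]=best[0];print(n,np.round(best[0],4),np.degrees(best[0][2]).round(1),round(best[1],1))
pickle.dump(res,open('res.pkl','wb'))
it=[(k,res[k]) for k in R]
overlay(d['wrist'],it,'ow2.png',(200,40,360,170),5)
overlay(d['scene'],it,'os2.png',(210,210,310,285),7)
overlay(d['side'],it,'oi2.png',(200,210,290,290),7)
E
python3 run2.py
```

```text
handle scene [ 0.4411 -0.0474  3.1298] 195.3 285.0
   handle side [ 0.4341 -0.0461  3.1926] 146.9 283.0
   handle wrist [ 0.4363 -0.054   3.2762] 384.2 1122.0
handle [ 0.4355 -0.0531  3.2227] 184.6 759.2
   stamp scene [ 0.5356 -0.027   2.0899] 145.7 399.0
   stamp side [ 0.5261 -0.0302  1.5416] 100.8 537.0
   stamp wrist [ 0.5265 -0.0343  1.7347] 60.7 681.0
stamp [ 0.5264 -0.0342  1.7362] 99.5 401.8
scene [110. 188. 198. 200.]
side [ 62.75  89.   155.   172.  ]
wrist [ 82. 183. 190. 193.]
   gauge scene [0.5238 0.0829 1.1871] 131.5 181.0
   gauge side [0.5261 0.0634 1.0057] 727.3 1099.0
   gauge wrist [0.5437 0.0708 1.028 ] 599.7 482.0
gauge [0.5382 0.0729 1.0913] 62.5 1611.0
```

View pics/ow2.png

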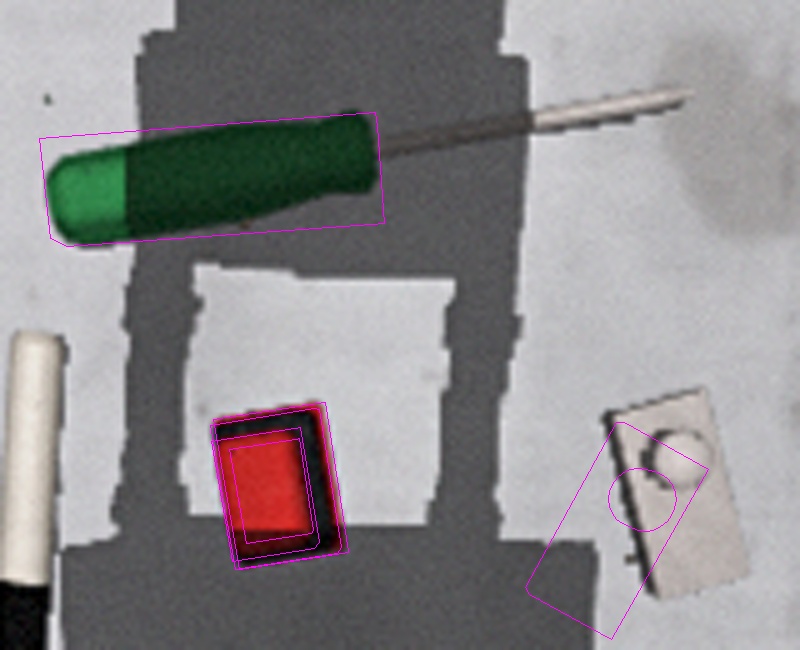

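View pics/os2.png

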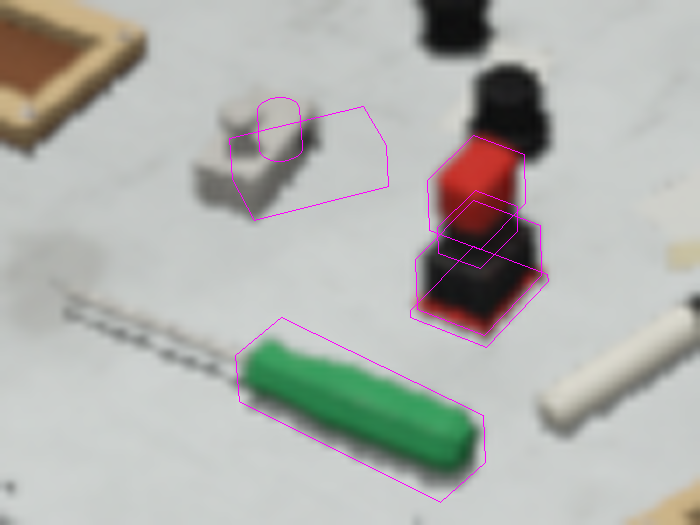

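View pics/oi2.png

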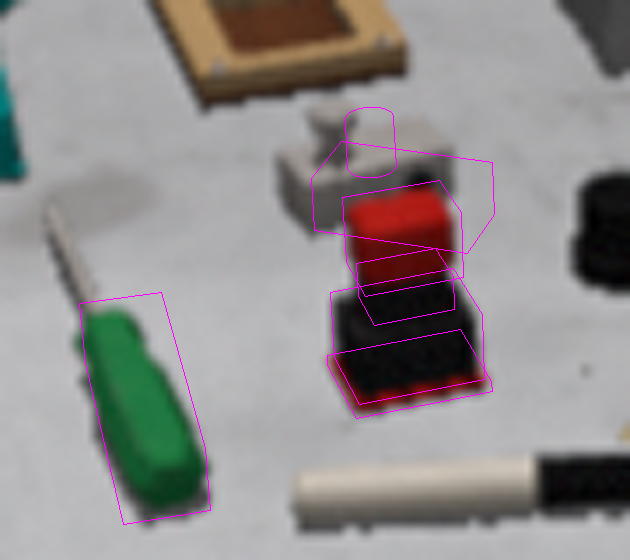

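Run:
```python
from fit import *
import pickle
d=pickle.load(open('shots1.pkl','rb'));res=pickle.load(open('res.pkl','rb'))
s=d['wrist']
f=lambda u,v,z:ray(s,(200+u/5-.4,40+v/5-.4),z)
c=[f(u,v,.022) for u,v in[(614,413),(706,388),(750,577),(659,598)]]
print(np.round(c,4)); m=np.mean(c,0);ax=(c[0]+c[1]-c[2]-c[3]);print('gauge',m,np.linalg.norm(ax)/2,np.linalg.norm(c[1]-c[0]),np.degrees(np.arctan2(ax[1],ax[0])))
k=f(682,460,.042);print('knob',k)
y=np.arctan2(ax[1],ax[0])-np.pi/2
res['gauge']=np.array([m[0],m[1],y])
b=f(47,198,.013);e=f(380,152,.013);t=f(689,95,.013)
print('driver',b,e,t,(b+e)/2,np.linalg.norm(b-e),np.linalg.norm(b-t),np.degrees(np.arctan2(*(t-b)[:2][::-1])),np.degrees(np.arctan2(*(e-b)[:2][::-1])))
a=np.arctan2(*(t-b)[:2][::-1]);cc=b[:2]+.05*np.array([np.cos(a),np.sin(a)])
res['driver']=np.array([cc[0],cc[1],a+np.pi/2]);print(res['driver'],np.degrees(a))
pickle.dump(res,open('res.pkl','wb'))
for k_ in('scene','side'): d[k_]['color']=cv2.cvtColor(cv2.imread(f'pics/{k_}0.png'),cv2.COLOR_BGR2RGB)
it=[(n,res[n]) for n in('gauge','driver')]
bt=[('bottle',(.668,-.227,0)),('bottle',(.68,-.08,0))]
overlay(d['wrist'],it,'ow3.png',(200,40,360,170),5)
overlay(d['side'],it+bt,'oi3.png',(200,180,380,330),4)
overlay(d['scene'],it+bt,'os3.png',(220,170,410,290),4)
overlay(d['wrist'],bt,'owb.png',(40,170,300,300),3)
```

```text
[[0.5021 0.0701 0.022 ]
 [0.4943 0.0979 0.022 ]
 [0.5516 0.1153 0.022 ]
 [0.5586 0.087  0.022 ]]
gauge [0.52666088 0.09258712 0.022     ] 0.05940772888653079 0.02891334399411921 -163.25362017195044
knob [0.51552308 0.08872119 0.042     ]
driver [ 0.44089046 -0.10483361  0.013     ] [ 0.42659432 -0.00317837  0.013     ] [0.40959386 0.08922288 0.013     ] [ 0.43374239 -0.05400599  0.013     ] 0.10265557531255513 0.1965639806875548 99.16153158746528 98.00520778045927
[ 0.43292954 -0.05547144  3.30149154] 99.16153158746528
```

View pics/ow3.png

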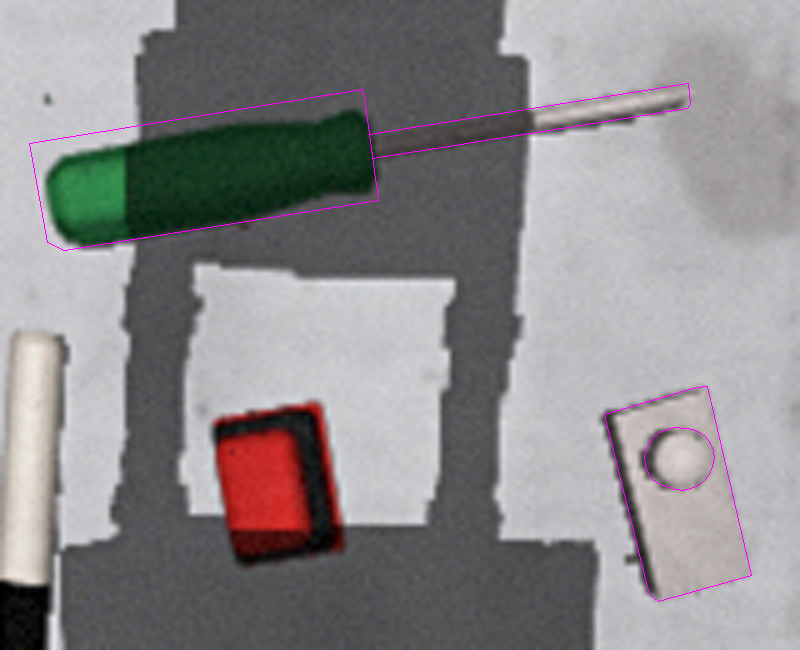

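View pics/oi3.png

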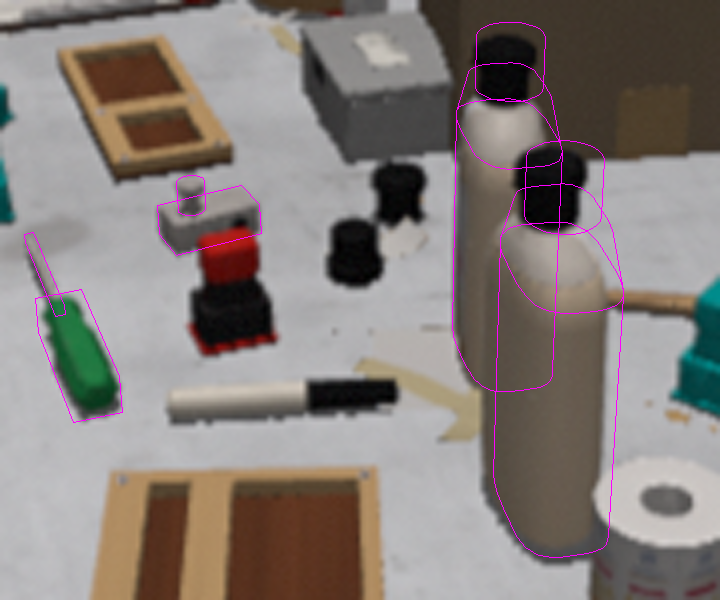

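View pics/os3.png

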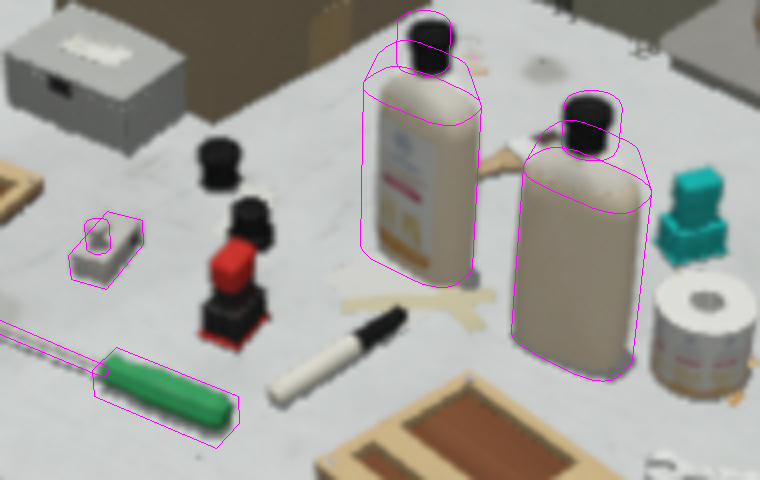

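View pics/owb.png

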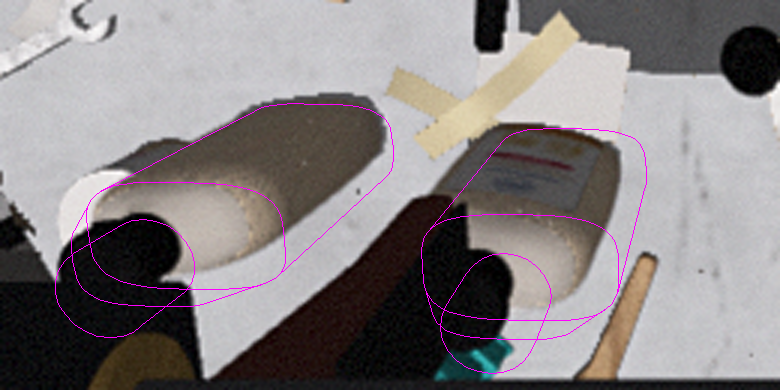

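```bash
cat > go.py <<'E'
import sys
from h import *
from scipy.spatial.transform import Rotation as R
# go.py x y z jawdeg [n] : world target mm -> rows
x,y,z,j=map(float,sys.argv[1:5])
st=monitor.get_state();p=st['ee_pos'];r=R.from_quat(st['ee_rot'])
def tgt(j):
    a=np.radians(j);yv=np.array([np.cos(a),np.sin(a),0]);zv=np.array([0,0,-1.]);return R.from_matrix(np.c_[np.cross(yv,zv),yv,zv])
ty=r.as_matrix()[:,1];print('pos',np.round(p*1e3,1),'jaw',round(np.degrees(np.arctan2(ty[1],ty[0])),1),'tiltdeg',round(np.degrees(np.arccos(-r.as_matrix()[2,2])),2),'F',np.round(st['force'],1),'open',round(st['opening']*88,1),'j',np.round(st['joint_pos'],2),'t',round(st['time_s'],2))
e=np.array([x,y,z])-p*1e3
q=r.inv()*tgt(j);rv=np.degrees(q.as_rotvec())
n=max(int(np.ceil(np.linalg.norm(e)/38)),int(np.ceil(np.linalg.norm(rv)/6.8)),int(sys.argv[5]) if len(sys.argv)>5 else 1)
print('total tool',np.round(r.inv().apply(e),1),'rot',np.round(rv,1),'rows',n)
for i in range(n):
    c=r*R.from_rotvec(np.radians(rv)*i/n);d=c.inv().apply(e/n)
    print('{"dx":%.1f,"dy":%.1f,"dz":%.1f,"ax":%.1f,"ay":%.1f,"az":%.1f}'%(*d,*(rv/n)),end=',' if i<n-1 else '\n')
E
python3 go.py 527 92.5 60 106.7
```

```text
pos [569.8  15.8 389.3] jaw 91.3 tiltdeg 0.85 F [-0.6  0.1 -1. ] open 87.2 j [-0.02  0.11  0.91 -0.02  2.12 -1.62] t 3.28
total tool [ 42.6  82.3 327.9] rot [ -0.8   0.1 -15.4] rows 9
{"dx":4.7,"dy":9.1,"dz":36.4,"ax":-0.1,"ay":0.0,"az":-1.7},{"dx":4.4,"dy":9.2,"dz":36.5,"ax":-0.1,"ay":0.0,"az":-1.7},{"dx":4.2,"dy":9.3,"dz":36.5,"ax":-0.1,"ay":0.0,"az":-1.7},{"dx":3.9,"dy":9.3,"dz":36.5,"ax":-0.1,"ay":0.0,"az":-1.7},{"dx":3.6,"dy":9.4,"dz":36.5,"ax":-0.1,"ay":0.0,"az":-1.7},{"dx":3.3,"dy":9.4,"dz":36.5,"ax":-0.1,"ay":0.0,"az":-1.7},{"dx":3.0,"dy":9.5,"dz":36.5,"ax":-0.1,"ay":0.0,"az":-1.7},{"dx":2.7,"dy":9.5,"dz":36.6,"ax":-0.1,"ay":0.0,"az":-1.7},{"dx":2.4,"dy":9.5,"dz":36.6,"ax":-0.1,"ay":0.0,"az":-1.7}
```

arm_command --targets '[{"dx": 4.5, "dy": 9, "dz": 36, "ax": 0, "ay": 0, "az": -1.7}, {"dx": 4.5, "dy": 9, "dz": 36, "ax": 0, "ay": 0, "az": -1.7}, {"dx": 4, "dy": 9, "dz": 36, "ax": 0, "ay": 0, "az": -1.7}, {"dx": 4, "dy": 9.5, "dz": 36, "ax": 0, "ay": 0, "az": -1.7}, {"dx": 3.5, "dy": 9.5, "dz": 36, "ax": -0.4, "ay": 0, "az": -1.7}, {"dx": 3, "dy": 9.5, "dz": 36, "ax": -0.4, "ay": 0, "az": -1.7}, {"dx": 3, "dy": 9.5, "dz": 36, "ax": 0, "ay": 0, "az": -1.7}, {"dx": 2.5, "dy": 9.5, "dz": 36, "ax": 0, "ay": 0, "az": -1.7}, {"dx": 2.5, "dy": 9.5, "dz": 25, "ax": 0, "ay": 0, "az": -1.7}, {"dx": 0, "dy": 0, "dz": 0, "ax": 0, "ay": 0, "az": 0}]'

```text
time_s: 4.12
ee_pos: [0.5255, 0.1021, 0.0704]
ee_rot: [-0.156, 0.988, -0.002, 0.012]
force: [-1.1, 0.1, -1.3]
opening: 0.994
```

```bash
python3 go.py 527 92.5 12 106.7 3
```

```text
pos [525.5 102.1  70.4] jaw 108.0 tiltdeg 1.37 F [-1.1  0.1 -1.3] open 87.5 j [ 0.13 -0.08  1.67 -0.    1.53 -1.75] t 4.12
total tool [ 2.9 -9.2 58.5] rot [-0.4  1.3  1.3] rows 3
{"dx":1.0,"dy":-3.1,"dz":19.5,"ax":-0.1,"ay":0.4,"az":0.4},{"dx":0.8,"dy":-3.1,"dz":19.5,"ax":-0.1,"ay":0.4,"az":0.4},{"dx":0.6,"dy":-3.2,"dz":19.5,"ax":-0.1,"ay":0.4,"az":0.4}
```

arm_command --targets '[{"dx": 1, "dy": -3, "dz": 8, "ax": 0, "ay": 0.5, "az": 0.5}, {"dx": 1, "dy": -3, "dz": 8, "ax": 0, "ay": 0.5, "az": 0.5}, {"dx": 0.5, "dy": -3, "dz": 8, "ax": 0, "ay": 0.3, "az": 0.3}, {"dx": 0, "dy": 0, "dz": 0, "ax": 0, "ay": 0, "az": 0}]'

```text
time_s: 4.45
ee_pos: [0.5279, 0.0927, 0.0498]
ee_rot: [-0.144, 0.99, -0.004, 0.003]
force: [-0.5, 0.4, 0.2]
opening: 0.991
```

```bash
python3 - <<'E'
from h import *
s=imaging.snapshot('wrist');save(s,'w2.png')
E
python3 go.py 527 92.5 12 106.7 3
```

```text
pos [528.5  92.9  51. ] jaw 106.6 tiltdeg 0.62 F [-0.2  0.1  0.2] open 86.9 j [ 0.12 -0.05  1.68 -0.01  1.51 -1.74] t 4.5
total tool [ 1.8  0.4 38.9] rot [-0.5  0.4 -0.1] rows 3
{"dx":0.6,"dy":0.1,"dz":13.0,"ax":-0.2,"ay":0.1,"az":-0.0},{"dx":0.6,"dy":0.1,"dz":13.0,"ax":-0.2,"ay":0.1,"az":-0.0},{"dx":0.5,"dy":0.1,"dz":13.0,"ax":-0.2,"ay":0.1,"az":-0.0}
```

View pics/w2.png

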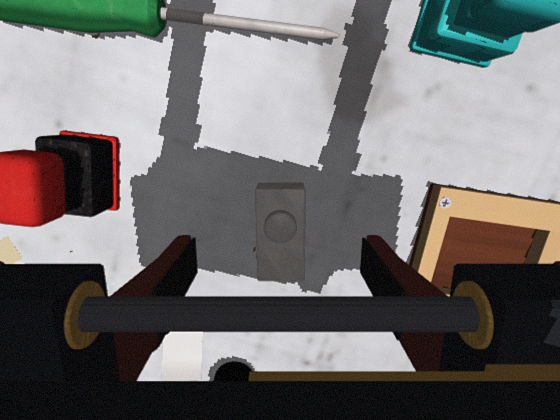

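arm_command --targets '[{"dx": 0.5, "dy": 0, "dz": 13, "ax": 0, "ay": 0, "az": 0}, {"dx": 0.5, "dy": 0, "dz": 13, "ax": -0.3, "ay": 0.2, "az": 0}, {"dx": 0.5, "dy": 0, "dz": 12, "ax": 0, "ay": 0, "az": 0}, {"dx": 0, "dy": 0, "dz": 0, "ax": 0, "ay": 0, "az": 0}]'

```text
time_s: 4.83
ee_pos: [0.5306, 0.0914, 0.0135]
ee_rot: [-0.143, 0.99, -0.001, 0.005]
force: [-0.5, 0.1, -0.1]
opening: 0.99
```

```bash
python3 go.py 527 92.5 12 106.7 1
```

```text
pos [530.6  91.4  13.5] jaw 106.5 tiltdeg 0.62 F [-0.5  0.1 -0.1] open 87.1 j [ 0.11 -0.02  1.72 -0.    1.43 -1.75] t 4.83
total tool [3.2 2.1 1.4] rot [-0.2  0.6 -0.2] rows 1
{"dx":3.2,"dy":2.1,"dz":1.4,"ax":-0.2,"ay":0.6,"az":-0.2}
```

arm_command --targets '[{"dx": 3, "dy": 2, "dz": 1, "ax": 0, "ay": 0.5, "az": 0}, {"dx": 0, "dy": 0, "dz": 0, "ax": 0, "ay": 0, "az": 0}]'

```text
time_s: 5.0
ee_pos: [0.5261, 0.0922, 0.0108]
ee_rot: [-0.143, 0.99, -0.002, -0.001]
force: [-0.0, -0.1, -1.1]
opening: 0.992
```

arm_command --targets '[{"dx": 0, "dy": 0, "dz": 0, "ax": 0, "ay": 0, "az": 0}, {"dx": 0, "dy": 0, "dz": 0, "ax": 0, "ay": 0, "az": 0}, {"dx": 0, "dy": 0, "dz": 0, "ax": 0, "ay": 0, "az": 0}, {"dx": 0, "dy": 0, "dz": 0, "ax": 0, "ay": 0, "az": 0}, {"dx": 0, "dy": 0, "dz": 0, "ax": 0, "ay": 0, "az": 0}, {"dx": 0, "dy": 0, "dz": 0, "ax": 0, "ay": 0, "az": 0}]' --hand 10 --grip_force 25

```text
time_s: 5.5
ee_pos: [0.5269, 0.0927, 0.0124]
ee_rot: [-0.143, 0.99, -0.002, 0.0]
force: [0.3, 0.1, 0.8]
opening: 0.577
```

```bash
python3 go.py 527 92.5 12 106.7 1
```

```text
pos [526.9  92.7  12.4] jaw 106.5 tiltdeg 0.24 F [0.3 0.1 0.8] open 50.7 j [ 0.11 -0.02  1.72 -0.    1.44 -1.74] t 5.5
total tool [-0.1 -0.2  0.4] rot [-0.2  0.  -0.2] rows 1
{"dx":-0.1,"dy":-0.2,"dz":0.4,"ax":-0.2,"ay":0.0,"az":-0.2}
```

arm_command --targets '[{"dx": 0, "dy": 0, "dz": 0, "ax": 0, "ay": 0, "az": 0}, {"dx": 0, "dy": 0, "dz": 0, "ax": 0, "ay": 0, "az": 0}, {"dx": 0, "dy": 0, "dz": 0, "ax": 0, "ay": 0, "az": 0}, {"dx": 0, "dy": 0, "dz": 0, "ax": 0, "ay": 0, "az": 0}, {"dx": 0, "dy": 0, "dz": 0, "ax": 0, "ay": 0, "az": 0}]'

```text
time_s: 5.92
ee_pos: [0.5272, 0.0928, 0.0129]
ee_rot: [-0.143, 0.99, -0.002, 0.001]
force: [-0.8, -0.1, 0.5]
opening: 0.336
```

```bash
python3 go.py 518 20 90 60 4; python3 go.py 510 -376 70 -9.4|tail -1
```

```text
pos [527.2  92.8  12.9] jaw 106.5 tiltdeg 0.26 F [-0.8 -0.1  0.5] open 29.6 j [ 0.11 -0.02  1.72 -0.    1.44 -1.74] t 5.92
total tool [ 29.3 -67.5 -76.8] rot [-0.2  0.2 46.5] rows 7
{"dx":4.2,"dy":-9.6,"dz":-11.0,"ax":-0.0,"ay":0.0,"az":6.6},{"dx":3.1,"dy":-10.1,"dz":-11.0,"ax":-0.0,"ay":0.0,"az":6.6},{"dx":1.9,"dy":-10.3,"dz":-11.0,"ax":-0.0,"ay":0.0,"az":6.6},{"dx":0.7,"dy":-10.5,"dz":-11.0,"ax":-0.0,"ay":0.0,"az":6.6},{"dx":-0.5,"dy":-10.5,"dz":-11.0,"ax":-0.0,"ay":0.0,"az":6.6},{"dx":-1.7,"dy":-10.3,"dz":-11.0,"ax":-0.0,"ay":0.0,"az":6.6},{"dx":-2.9,"dy":-10.1,"dz":-11.0,"ax":-0.0,"ay":0.0,"az":6.6}
{"dx":8.3,"dy":-24.7,"dz":-3.1,"ax":-0.0,"ay":0.0,"az":6.4},{"dx":5.5,"dy":-25.5,"dz":-3.1,"ax":-0.0,"ay":0.0,"az":6.4},{"dx":2.6,"dy":-25.9,"dz":-3.1,"ax":-0.0,"ay":0.0,"az":6.4},{"dx":-0.3,"dy":-26.1,"dz":-3.1,"ax":-0.0,"ay":0.0,"az":6.4},{"dx":-3.3,"dy":-25.9,"dz":-3.1,"ax":-0.0,"ay":0.0,"az":6.4},{"dx":-6.1,"dy":-25.3,"dz":-3.1,"ax":-0.0,"ay":0.0,"az":6.4},{"dx":-8.9,"dy":-24.5,"dz":-3.1,"ax":-0.0,"ay":0.0,"az":6.4},{"dx":-11.6,"dy":-23.3,"dz":-3.1,"ax":-0.0,"ay":0.0,"az":6.4},{"dx":-14.2,"dy":-21.9,"dz":-3.1,"ax":-0.0,"ay":0.0,"az":6.4},{"dx":-16.5,"dy":-20.2,"dz":-3.1,"ax":-0.0,"ay":0.0,"az":6.4},{"dx":-18.7,"dy":-18.2,"dz":-3.1,"ax":-0.0,"ay":0.0,"az":6.4},{"dx":-20.6,"dy":-16.0,"dz":-3.1,"ax":-0.0,"ay":0.0,"az":6.4},{"dx":-22.3,"dy":-13.6,"dz":-3.1,"ax":-0.0,"ay":0.0,"az":6.4},{"dx":-23.6,"dy":-11.0,"dz":-3.1,"ax":-0.0,"ay":0.0,"az":6.4},{"dx":-24.7,"dy":-8.2,"dz":-3.1,"ax":-0.0,"ay":0.0,"az":6.4},{"dx":-25.5,"dy":-5.4,"dz":-3.1,"ax":-0.0,"ay":0.0,"az":6.4},{"dx":-25.9,"dy":-2.5,"dz":-3.2,"ax":-0.0,"ay":0.0,"az":6.4},{"dx":-26.1,"dy":0.4,"dz":-3.2,"ax":-0.0,"ay":0.0,"az":6.4}
```

arm_command --targets '[{"dx": 0, "dy": 0, "dz": -15, "ax": 0, "ay": 0, "az": 0}, {"dx": 0, "dy": 0, "dz": -30, "ax": 0, "ay": 0, "az": 0}, {"dx": 0, "dy": 0, "dz": -38, "ax": 0, "ay": 0, "az": 0}, {"dx": 0, "dy": 0, "dz": -38, "ax": 0, "ay": 0, "az": 0}, {"dx": 8.5, "dy": -25, "dz": 0, "ax": 0, "ay": 0, "az": 6.4}, {"dx": 5.5, "dy": -25.5, "dz": 0, "ax": 0, "ay": 0, "az": 6.4}, {"dx": 2.5, "dy": -26, "dz": 0, "ax": 0, "ay": 0, "az": 6.4}, {"dx": 0, "dy": -26, "dz": 0, "ax": 0, "ay": 0, "az": 6.4}, {"dx": -3, "dy": -26, "dz": 0, "ax": 0, "ay": 0, "az": 6.4}, {"dx": -6, "dy": -25, "dz": 0, "ax": 0, "ay": 0, "az": 6.4}]'

```text
time_s: 6.75
ee_pos: [0.5164, -0.0643, 0.1352]
ee_rot: [0.199, 0.98, -0.003, -0.003]
force: [0.8, -0.1, -1.4]
opening: 0.339
```

```bash
python3 go.py 510 -376 100 -9.4
```

```text
pos [516.4 -64.3 135.2] jaw 67.1 tiltdeg 0.49 F [ 0.8 -0.1 -1.4] open 29.8 j [-0.19 -0.12  1.59 -0.01  1.67 -1.36] t 6.75
total tool [-115.8 -289.3   36.4] rot [-0.5 -0.  76.5] rows 12
{"dx":-9.6,"dy":-24.1,"dz":3.0,"ax":-0.0,"ay":-0.0,"az":6.4},{"dx":-12.3,"dy":-22.9,"dz":3.0,"ax":-0.0,"ay":-0.0,"az":6.4},{"dx":-14.7,"dy":-21.4,"dz":3.0,"ax":-0.0,"ay":-0.0,"az":6.4},{"dx":-17.0,"dy":-19.6,"dz":3.0,"ax":-0.0,"ay":-0.0,"az":6.4},{"dx":-19.1,"dy":-17.6,"dz":3.0,"ax":-0.0,"ay":-0.0,"az":6.4},{"dx":-20.9,"dy":-15.4,"dz":3.0,"ax":-0.0,"ay":-0.0,"az":6.4},{"dx":-22.5,"dy":-13.0,"dz":3.0,"ax":-0.0,"ay":-0.0,"az":6.4},{"dx":-23.8,"dy":-10.4,"dz":2.9,"ax":-0.0,"ay":-0.0,"az":6.4},{"dx":-24.8,"dy":-7.7,"dz":2.9,"ax":-0.0,"ay":-0.0,"az":6.4},{"dx":-25.5,"dy":-4.9,"dz":2.9,"ax":-0.0,"ay":-0.0,"az":6.4},{"dx":-25.9,"dy":-2.0,"dz":2.9,"ax":-0.0,"ay":-0.0,"az":6.4},{"dx":-26.0,"dy":0.8,"dz":2.9,"ax":-0.0,"ay":-0.0,"az":6.4}
```

arm_command --targets '[{"dx": -9.5, "dy": -24, "dz": 0, "ax": 0, "ay": 0, "az": 6.4}, {"dx": -12.5, "dy": -23, "dz": 0, "ax": 0, "ay": 0, "az": 6.4}, {"dx": -14.5, "dy": -21.5, "dz": 0, "ax": 0, "ay": 0, "az": 6.4}, {"dx": -17, "dy": -19.5, "dz": 0, "ax": 0, "ay": 0, "az": 6.4}, {"dx": -19, "dy": -17.5, "dz": 0, "ax": 0, "ay": 0, "az": 6.4}, {"dx": -21, "dy": -15.5, "dz": 0, "ax": 0, "ay": 0, "az": 6.4}, {"dx": -22.5, "dy": -13, "dz": 3, "ax": 0, "ay": 0, "az": 6.4}, {"dx": -24, "dy": -10.5, "dz": 5, "ax": 0, "ay": 0, "az": 6.4}, {"dx": -25, "dy": -7.5, "dz": 5, "ax": 0, "ay": 0, "az": 6.4}, {"dx": -25.5, "dy": -5, "dz": 5, "ax": 0, "ay": 0, "az": 6.4}]'

```text
time_s: 7.58
ee_pos: [0.4993, -0.3365, 0.1134]
ee_rot: [0.709, 0.705, -0.005, -0.004]
force: [0.4, 0.9, -1.3]
opening: 0.336
```

```bash
python3 go.py 510 -376 60 -9.4
```

```text
pos [ 499.3 -336.5  113.4] jaw -0.3 tiltdeg 0.75 F [ 0.4  0.9 -1.3] open 29.6 j [-0.64  0.11  1.4  -0.01  1.64 -0.64] t 7.58
total tool [-39.3  11.5  53.3] rot [-0.7  0.1  9.1] rows 2
{"dx":-19.7,"dy":5.8,"dz":26.7,"ax":-0.4,"ay":0.1,"az":4.6},{"dx":-19.2,"dy":7.1,"dz":26.7,"ax":-0.4,"ay":0.1,"az":4.6}
```

arm_command --targets '[{"dx": -20, "dy": 6, "dz": 26, "ax": -0.3, "ay": 0, "az": 4.6}, {"dx": -19, "dy": 7, "dz": 26, "ax": -0.3, "ay": 0, "az": 4.6}, {"dx": 0, "dy": 0, "dz": 0, "ax": 0, "ay": 0, "az": 0}, {"dx": 0, "dy": 0, "dz": 0, "ax": 0, "ay": 0, "az": 0}]'

```text
time_s: 7.92
ee_pos: [0.5072, -0.3834, 0.0563]
ee_rot: [0.77, 0.639, -0.003, -0.001]
force: [0.1, -0.6, -1.5]
opening: 0.341
```

```bash
python3 go.py 509.7 -375.8 40 -9.4;python3 - <<'E'
from h import *
s=imaging.snapshot('wrist');save(s,'w3.png')
E
```

```text
pos [ 507.2 -383.4   56.3] jaw -10.6 tiltdeg 0.34 F [ 0.1 -0.6 -1.5] open 30.0 j [-0.7   0.22  1.38 -0.    1.54 -0.51] t 7.92
total tool [ 8.   1.1 16.3] rot [-0.3  0.1 -1.2] rows 1
{"dx":8.0,"dy":1.1,"dz":16.3,"ax":-0.3,"ay":0.1,"az":-1.2}
```

View pics/w3.png

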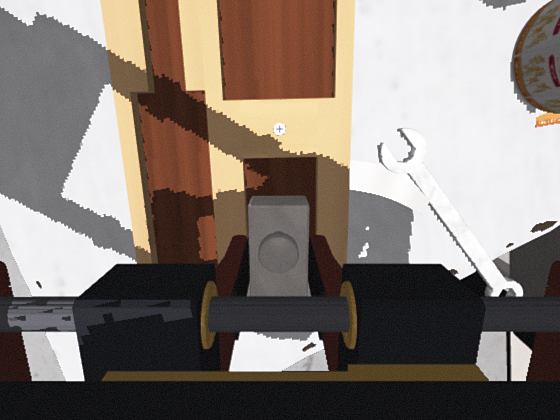

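arm_command --targets '[{"dx": 8, "dy": 1, "dz": 10, "ax": 0, "ay": 0, "az": -1.2}, {"dx": 0, "dy": 0, "dz": 6, "ax": 0, "ay": 0, "az": 0}, {"dx": 0, "dy": 0, "dz": 0, "ax": 0, "ay": 0, "az": 0}, {"dx": 0, "dy": 0, "dz": 0, "ax": 0, "ay": 0, "az": 0}]'

```text
time_s: 8.3
ee_pos: [0.5107, -0.3719, 0.0411]
ee_rot: [0.76, 0.65, -0.002, -0.001]
force: [0.7, 0.1, -2.0]
opening: 0.335
```

```bash
python3 go.py 509.7 -375.8 19 -9.4 4;python3 - <<'E'
from h import *
s=imaging.snapshot('wrist');save(s,'w4.png')
E
```

```text
pos [ 510.7 -371.9   41.1] jaw -8.9 tiltdeg 0.28 F [ 0.7  0.1 -2. ] open 29.5 j [-0.68  0.22  1.41 -0.    1.51 -0.53] t 8.3
total tool [-4.  -0.3 22.2] rot [-0.2  0.2  0.5] rows 4
{"dx":-1.0,"dy":-0.1,"dz":5.5,"ax":-0.1,"ay":0.0,"az":0.1},{"dx":-1.0,"dy":-0.1,"dz":5.5,"ax":-0.1,"ay":0.0,"az":0.1},{"dx":-1.0,"dy":-0.1,"dz":5.5,"ax":-0.1,"ay":0.0,"az":0.1},{"dx":-1.0,"dy":-0.1,"dz":5.5,"ax":-0.1,"ay":0.0,"az":0.1}
```

View pics/w4.png

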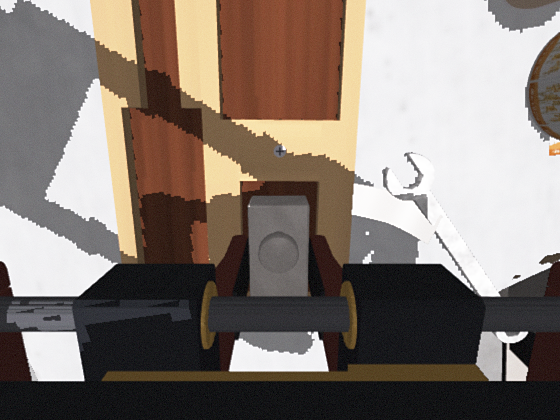

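arm_command --targets '[{"dx": -2, "dy": 0, "dz": 6, "ax": 0, "ay": 0, "az": 0.5}, {"dx": -2, "dy": 0, "dz": 6, "ax": 0, "ay": 0, "az": 0}, {"dx": 0, "dy": 0, "dz": 5, "ax": 0, "ay": 0, "az": 0}, {"dx": 0, "dy": 0, "dz": 0, "ax": 0, "ay": 0, "az": 0}, {"dx": 0, "dy": 0, "dz": 0, "ax": 0, "ay": 0, "az": 0}]'

```text
time_s: 8.77
ee_pos: [0.5112, -0.3763, 0.025]
ee_rot: [0.762, 0.647, -0.002, 0.001]
force: [-0.0, 0.3, -1.3]
opening: 0.333
```

```bash
python3 go.py 509.7 -375.8 19 -9.4 2
```

```text
pos [ 511.2 -376.3   25. ] jaw -9.4 tiltdeg 0.28 F [-0.   0.3 -1.3] open 29.3 j [-0.69  0.23  1.43 -0.    1.48 -0.52] t 8.77
total tool [ 0.3 -1.5  6. ] rot [-0.   0.3  0. ] rows 2
{"dx":0.1,"dy":-0.8,"dz":3.0,"ax":-0.0,"ay":0.1,"az":0.0},{"dx":0.1,"dy":-0.8,"dz":3.0,"ax":-0.0,"ay":0.1,"az":0.0}
```

arm_command --targets '[{"dx": 0, "dy": -1, "dz": 3, "ax": 0, "ay": 0, "az": 0}, {"dx": 0, "dy": 0, "dz": 2.5, "ax": 0, "ay": 0, "az": 0}, {"dx": 0, "dy": 0, "dz": 0, "ax": 0, "ay": 0, "az": 0}, {"dx": 0, "dy": 0, "dz": 0, "ax": 0, "ay": 0, "az": 0}]'

```text
time_s: 9.1
ee_pos: [0.5101, -0.3765, 0.0191]
ee_rot: [0.763, 0.647, -0.002, 0.002]
force: [-0.3, -0.8, -1.1]
opening: 0.339
```

```bash
python3 go.py 509.7 -375.8 19 -9.4 1
```

```text
pos [ 510.1 -376.5   19.1] jaw -9.4 tiltdeg 0.29 F [-0.3 -0.8 -1.1] open 29.8 j [-0.69  0.23  1.44 -0.    1.47 -0.52] t 9.1
total tool [ 0.7 -0.5  0.1] rot [-0.   0.3  0. ] rows 1
{"dx":0.7,"dy":-0.5,"dz":0.1,"ax":-0.0,"ay":0.3,"az":0.0}
```

arm_command --targets '[{"dx": 0, "dy": 0, "dz": 0.7, "ax": 0, "ay": 0, "az": 0}, {"dx": 0, "dy": 0, "dz": 0, "ax": 0, "ay": 0, "az": 0}]'

```text
time_s: 9.27
ee_pos: [0.5102, -0.3766, 0.0193]
ee_rot: [0.763, 0.647, -0.002, 0.002]
force: [0.3, 0.2, -2.0]
opening: 0.336
```

arm_command --targets '[{"dx": 0, "dy": 0, "dz": 0, "ax": 0, "ay": 0, "az": 0}, {"dx": 0, "dy": 0, "dz": 0, "ax": 0, "ay": 0, "az": 0}, {"dx": 0, "dy": 0, "dz": 0, "ax": 0, "ay": 0, "az": 0}, {"dx": 0, "dy": 0, "dz": 0, "ax": 0, "ay": 0, "az": 0}]' --hand 60

```text
time_s: 9.6
ee_pos: [0.511, -0.3773, 0.0207]
ee_rot: [0.763, 0.647, -0.002, 0.003]
force: [0.6, -0.3, -0.3]
opening: 0.601
```

```bash
python3 go.py 505 -350 120 8 4
```

```text
pos [ 511.  -377.3   20.7] jaw -9.4 tiltdeg 0.42 F [ 0.6 -0.3 -0.3] open 52.9 j [-0.69  0.23  1.43 -0.    1.47 -0.52] t 9.6
total tool [ 25.3 -10.1 -99.5] rot [  0.1   0.4 -17.4] rows 4
{"dx":6.3,"dy":-2.5,"dz":-24.9,"ax":0.0,"ay":0.1,"az":-4.3},{"dx":6.5,"dy":-2.0,"dz":-24.9,"ax":0.0,"ay":0.1,"az":-4.3},{"dx":6.7,"dy":-1.6,"dz":-24.8,"ax":0.0,"ay":0.1,"az":-4.3},{"dx":6.9,"dy":-1.1,"dz":-24.8,"ax":0.0,"ay":0.1,"az":-4.3}
```

arm_command --targets '[{"dx": 0, "dy": 0, "dz": -30, "ax": 0, "ay": 0, "az": 0}, {"dx": 0, "dy": 0, "dz": -35, "ax": 0, "ay": 0, "az": 0}, {"dx": 0, "dy": 0, "dz": -35, "ax": 0, "ay": 0, "az": 0}, {"dx": 0, "dy": 0, "dz": -35, "ax": 0, "ay": 0, "az": 0}]' --hand 87

```text
time_s: 9.93
ee_pos: [0.5068, -0.3731, 0.1476]
ee_rot: [0.763, 0.647, -0.004, -0.007]
force: [1.7, -1.1, 0.4]
opening: 0.908
```

```bash
python3 go.py 433 -55 60 9.2 4;python3 - <<'E'
from h import *
s=imaging.snapshot('wrist');save(s,'w5.png')
E
```

```text
pos [ 506.8 -373.1  147.6] jaw -9.4 tiltdeg 0.9 F [ 1.7 -1.1  0.4] open 79.9 j [-0.69  0.18  1.26 -0.    1.71 -0.52] t 9.93
total tool [ 301.5 -123.3   90.6] rot [ -0.8  -0.4 -18.6] rows 9
{"dx":33.5,"dy":-13.7,"dz":10.1,"ax":-0.1,"ay":-0.0,"az":-2.1},{"dx":34.0,"dy":-12.5,"dz":10.0,"ax":-0.1,"ay":-0.0,"az":-2.1},{"dx":34.4,"dy":-11.3,"dz":10.0,"ax":-0.1,"ay":-0.0,"az":-2.1},{"dx":34.8,"dy":-10.1,"dz":9.9,"ax":-0.1,"ay":-0.0,"az":-2.1},{"dx":35.1,"dy":-8.8,"dz":9.9,"ax":-0.1,"ay":-0.0,"az":-2.1},{"dx":35.4,"dy":-7.6,"dz":9.9,"ax":-0.1,"ay":-0.0,"az":-2.1},{"dx":35.7,"dy":-6.3,"dz":9.8,"ax":-0.1,"ay":-0.0,"az":-2.1},{"dx":35.9,"dy":-5.0,"dz":9.8,"ax":-0.1,"ay":-0.0,"az":-2.1},{"dx":36.1,"dy":-3.7,"dz":9.8,"ax":-0.1,"ay":-0.0,"az":-2.1}
```

View pics/w5.png

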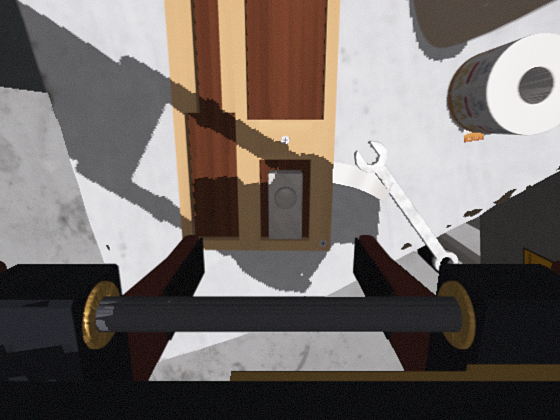

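arm_command --targets '[{"dx": 33, "dy": -14, "dz": 0, "ax": 0, "ay": 0, "az": -2.1}, {"dx": 34, "dy": -12.5, "dz": 0, "ax": 0, "ay": 0, "az": -2.1}, {"dx": 34, "dy": -11.5, "dz": 5, "ax": -0.4, "ay": 0, "az": -2.1}, {"dx": 35, "dy": -10, "dz": 5, "ax": -0.4, "ay": 0, "az": -2.1}, {"dx": 35, "dy": -9, "dz": 10, "ax": 0, "ay": 0, "az": -2.1}, {"dx": 35, "dy": -7.5, "dz": 15, "ax": 0, "ay": 0, "az": -2.1}, {"dx": 35, "dy": -6.5, "dz": 15, "ax": 0, "ay": 0, "az": -2.1}, {"dx": 35, "dy": -5, "dz": 15, "ax": 0, "ay": 0, "az": -2.1}, {"dx": 22, "dy": -2, "dz": 10, "ax": 0, "ay": 0, "az": -1}, {"dx": 0, "dy": 0, "dz": 0, "ax": 0, "ay": 0, "az": 0}]'

```text
time_s: 10.82
ee_pos: [0.4385, -0.0677, 0.0821]
ee_rot: [0.649, 0.76, 0.004, 0.015]
force: [-0.7, -0.1, -0.5]
opening: 0.989
```

```bash
python3 go.py 433 -55 45 9.2 2;python3 - <<'E'
from h import *
s=imaging.snapshot('wrist');save(s,'w6.png')
E
```

```text
pos [438.5 -67.7  82.1] jaw 9.0 tiltdeg 1.75 F [-0.7 -0.1 -0.5] open 87.0 j [-0.23 -0.36  1.89 -0.01  1.58 -0.38] t 10.82
total tool [14.1 -4.4 36.8] rot [ 1.5  0.9 -0.2] rows 2
{"dx":7.0,"dy":-2.2,"dz":18.4,"ax":0.7,"ay":0.5,"az":-0.1},{"dx":6.9,"dy":-2.0,"dz":18.5,"ax":0.7,"ay":0.5,"az":-0.1}
```

View pics/w6.png

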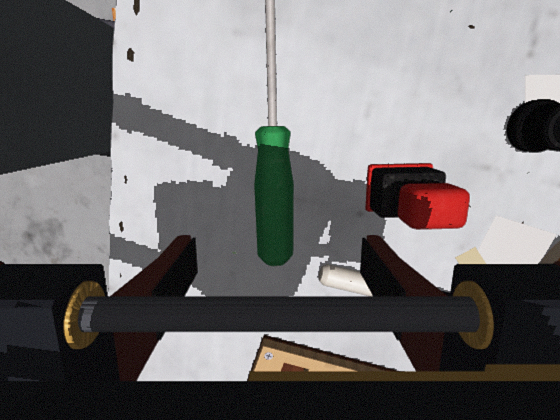

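arm_command --targets '[{"dx": 7, "dy": -2, "dz": 12, "ax": 0.7, "ay": 0.5, "az": 0}, {"dx": 7, "dy": -2, "dz": 12, "ax": 0.7, "ay": 0.4, "az": 0}, {"dx": 0, "dy": 0, "dz": 10, "ax": 0, "ay": 0, "az": 0}, {"dx": 0, "dy": 0, "dz": 0, "ax": 0, "ay": 0, "az": 0}, {"dx": 0, "dy": 0, "dz": 0, "ax": 0, "ay": 0, "az": 0}]' --hand 62

```text
time_s: 11.28
ee_pos: [0.4353, -0.0587, 0.0474]
ee_rot: [0.652, 0.759, -0.0, 0.002]
force: [-0.2, 0.4, 0.8]
opening: 0.71
```

```bash
python3 go.py 433 -55 12 9.2 3
```

```text
pos [435.3 -58.7  47.4] jaw 8.7 tiltdeg 0.25 F [-0.2  0.4  0.8] open 62.5 j [-0.21 -0.32  1.93 -0.    1.54 -0.36] t 11.28
total tool [ 4.1 -1.8 35.4] rot [ 0.2  0.2 -0.5] rows 3
{"dx":1.4,"dy":-0.6,"dz":11.8,"ax":0.1,"ay":0.1,"az":-0.2},{"dx":1.4,"dy":-0.6,"dz":11.8,"ax":0.1,"ay":0.1,"az":-0.2},{"dx":1.4,"dy":-0.6,"dz":11.8,"ax":0.1,"ay":0.1,"az":-0.2}
```

arm_command --targets '[{"dx": 1.5, "dy": -0.5, "dz": 12, "ax": 0, "ay": 0, "az": -0.5}, {"dx": 1.5, "dy": -0.5, "dz": 12, "ax": 0, "ay": 0, "az": 0}, {"dx": 1, "dy": -0.5, "dz": 9, "ax": 0, "ay": 0, "az": 0}, {"dx": 0, "dy": 0, "dz": 0, "ax": 0, "ay": 0, "az": 0}, {"dx": 0, "dy": 0, "dz": 0, "ax": 0, "ay": 0, "az": 0}]'

```text
time_s: 11.7
ee_pos: [0.4332, -0.0565, 0.0104]
ee_rot: [0.649, 0.761, -0.0, 0.002]
force: [-0.5, -0.4, 0.3]
opening: 0.706
```

```bash
python3 go.py 433 -55 12 9.2 1
```

```text
pos [433.2 -56.5  10.4] jaw 9.0 tiltdeg 0.22 F [-0.5 -0.4  0.3] open 62.2 j [-0.21 -0.3   1.98 -0.    1.47 -0.36] t 11.7
total tool [ 1.5  0.1 -1.6] rot [ 0.1  0.2 -0.2] rows 1
{"dx":1.5,"dy":0.1,"dz":-1.6,"ax":0.1,"ay":0.2,"az":-0.2}
```

arm_command --targets '[{"dx": 1.5, "dy": 0, "dz": -2, "ax": 0, "ay": 0, "az": 0}, {"dx": 0, "dy": 0, "dz": 0, "ax": 0, "ay": 0, "az": 0}, {"dx": 0, "dy": 0, "dz": 0, "ax": 0, "ay": 0, "az": 0}, {"dx": 0, "dy": 0, "dz": 0, "ax": 0, "ay": 0, "az": 0}, {"dx": 0, "dy": 0, "dz": 0, "ax": 0, "ay": 0, "az": 0}, {"dx": 0, "dy": 0, "dz": 0, "ax": 0, "ay": 0, "az": 0}, {"dx": 0, "dy": 0, "dz": 0, "ax": 0, "ay": 0, "az": 0}, {"dx": 0, "dy": 0, "dz": 0, "ax": 0, "ay": 0, "az": 0}]' --hand 10

```text
time_s: 12.37
ee_pos: [0.4339, -0.055, 0.0143]
ee_rot: [0.649, 0.761, 0.0, 0.003]
force: [-0.1, -0.8, -1.1]
opening: 0.316
```

```bash
python3 go.py 449 -345.5 100 -9.4 1
```

```text
pos [433.9 -55.   14.3] jaw 9.1 tiltdeg 0.37 F [-0.1 -0.8 -1.1] open 27.8 j [-0.2  -0.31  1.97 -0.    1.47 -0.36] t 12.37
total tool [-289.6  -30.4  -84.5] rot [ 0.3  0.2 18.5] rows 8
{"dx":-36.2,"dy":-3.8,"dz":-10.6,"ax":0.0,"ay":0.0,"az":2.3},{"dx":-36.3,"dy":-2.4,"dz":-10.6,"ax":0.0,"ay":0.0,"az":2.3},{"dx":-36.4,"dy":-0.9,"dz":-10.6,"ax":0.0,"ay":0.0,"az":2.3},{"dx":-36.4,"dy":0.6,"dz":-10.6,"ax":0.0,"ay":0.0,"az":2.3},{"dx":-36.3,"dy":2.0,"dz":-10.6,"ax":0.0,"ay":0.0,"az":2.3},{"dx":-36.2,"dy":3.5,"dz":-10.7,"ax":0.0,"ay":0.0,"az":2.3},{"dx":-36.0,"dy":4.9,"dz":-10.7,"ax":0.0,"ay":0.0,"az":2.3},{"dx":-35.8,"dy":6.4,"dz":-10.7,"ax":0.0,"ay":0.0,"az":2.3}
```

arm_command --targets '[{"dx": 0, "dy": 0, "dz": -15, "ax": 0, "ay": 0, "az": 0}, {"dx": 0, "dy": 0, "dz": -35, "ax": 0, "ay": 0, "az": 0}, {"dx": 0, "dy": 0, "dz": -35, "ax": 0, "ay": 0, "az": 0}, {"dx": -30, "dy": -4, "dz": 0, "ax": 0, "ay": 0, "az": 2.3}, {"dx": -36, "dy": -2.5, "dz": 0, "ax": 0, "ay": 0, "az": 2.3}, {"dx": -36, "dy": -1, "dz": 0, "ax": 0, "ay": 0, "az": 2.3}, {"dx": -36, "dy": 0.5, "dz": 0, "ax": 0, "ay": 0, "az": 2.3}, {"dx": -36, "dy": 2, "dz": 0, "ax": 0, "ay": 0, "az": 2.3}, {"dx": -36, "dy": 3.5, "dz": 0, "ax": 0, "ay": 0, "az": 2.3}, {"dx": -36, "dy": 5, "dz": 0, "ax": 0, "ay": 0, "az": 2.3}]'

```text
time_s: 13.2
ee_pos: [0.4455, -0.305, 0.1036]
ee_rot: [0.749, 0.663, 0.001, 0.003]
force: [-0.4, 0.5, 0.1]
opening: 0.318
```

```bash
python3 go.py 449 -345.5 60 -9.4 1
```

```text
pos [ 445.5 -305.   103.6] jaw -7.0 tiltdeg 0.34 F [-0.4  0.5  0.1] open 28.0 j [-0.66 -0.07  1.6   0.    1.6  -0.54] t 13.2
total tool [-39.7   8.2  43.7] rot [0.3 0.1 2.4] rows 2
{"dx":-19.9,"dy":4.1,"dz":21.8,"ax":0.2,"ay":0.1,"az":1.2},{"dx":-19.8,"dy":4.6,"dz":21.8,"ax":0.2,"ay":0.1,"az":1.2}
```

arm_command --targets '[{"dx": -17, "dy": 4, "dz": 22, "ax": 0.2, "ay": 0, "az": 1.2}, {"dx": -15, "dy": 4.5, "dz": 22, "ax": 0, "ay": 0, "az": 1.2}, {"dx": 0, "dy": 0, "dz": 0, "ax": 0, "ay": 0, "az": 0}, {"dx": 0, "dy": 0, "dz": 0, "ax": 0, "ay": 0, "az": 0}]'

```text
time_s: 13.53
ee_pos: [0.4486, -0.348, 0.0581]
ee_rot: [0.767, 0.642, -0.001, 0.003]
force: [-0.3, 0.1, 0.2]
opening: 0.318
```

```bash
python3 go.py 449 -345.5 21 -9.4 1;python3 - <<'E'
from h import *
s=imaging.snapshot('wrist');save(s,'w7.png')
E
```

```text
pos [ 448.6 -348.    58.1] jaw -10.1 tiltdeg 0.31 F [-0.3  0.1  0.2] open 27.9 j [-0.72  0.03  1.59 -0.    1.52 -0.54] t 13.53
total tool [ 2.7 -0.1 37.1] rot [ 0.2  0.3 -0.7] rows 1
{"dx":2.7,"dy":-0.1,"dz":37.1,"ax":0.2,"ay":0.3,"az":-0.7}
```

View pics/w7.png

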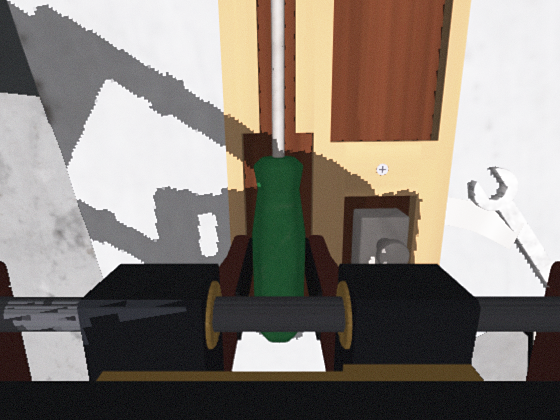

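arm_command --targets '[{"dx": 1.5, "dy": 0, "dz": 10, "ax": 0, "ay": 0.3, "az": -0.6}, {"dx": 1, "dy": 0, "dz": 10, "ax": 0, "ay": 0, "az": 0}, {"dx": 0, "dy": 0, "dz": 8, "ax": 0, "ay": 0, "az": 0}, {"dx": 0, "dy": 0, "dz": 3, "ax": 0, "ay": 0, "az": 0}, {"dx": 0, "dy": 0, "dz": 0, "ax": 0, "ay": 0, "az": 0}, {"dx": 0, "dy": 0, "dz": 0, "ax": 0, "ay": 0, "az": 0}]'

```text
time_s: 14.08
ee_pos: [0.4507, -0.3413, 0.0268]
ee_rot: [0.761, 0.649, 0.002, 0.002]
force: [1.1, -0.5, -0.6]
opening: 0.316
```

```bash
python3 go.py 449 -345.5 20.3 -9.4 1
```

```text
pos [ 450.7 -341.3   26.8] jaw -9.1 tiltdeg 0.31 F [ 1.1 -0.5 -0.6] open 27.8 j [-0.71  0.05  1.63  0.    1.46 -0.55] t 14.08
total tool [-4.4 -1.   6.5] rot [ 0.3 -0.   0.3] rows 1
{"dx":-4.4,"dy":-1.0,"dz":6.5,"ax":0.3,"ay":-0.0,"az":0.3}
```

arm_command --targets '[{"dx": -3.5, "dy": -1, "dz": 2, "ax": 0, "ay": 0, "az": 0.3}, {"dx": 0, "dy": 0, "dz": 2, "ax": 0, "ay": 0, "az": 0}, {"dx": 0, "dy": 0, "dz": 0, "ax": 0, "ay": 0, "az": 0}, {"dx": 0, "dy": 0, "dz": 0, "ax": 0, "ay": 0, "az": 0}]'

```text
time_s: 14.42
ee_pos: [0.4497, -0.345, 0.0238]
ee_rot: [0.762, 0.647, 0.002, 0.003]
force: [-0.4, 0.2, -1.2]
opening: 0.314
```

```bash
python3 go.py 449 -345.5 20.3 -9.4 1
```

```text
pos [ 449.7 -345.    23.8] jaw -9.4 tiltdeg 0.43 F [-0.4  0.2 -1.2] open 27.7 j [-0.72  0.05  1.63  0.    1.46 -0.55] t 14.42
total tool [-0.6 -0.6  3.5] rot [0.4 0.  0. ] rows 1
{"dx":-0.6,"dy":-0.6,"dz":3.5,"ax":0.4,"ay":0.0,"az":0.0}
```

arm_command --targets '[{"dx": 0, "dy": 0, "dz": 2, "ax": 0, "ay": 0, "az": 0}, {"dx": 0, "dy": 0, "dz": 1.5, "ax": 0, "ay": 0, "az": 0}, {"dx": 0, "dy": 0, "dz": 0, "ax": 0, "ay": 0, "az": 0}, {"dx": 0, "dy": 0, "dz": 0, "ax": 0, "ay": 0, "az": 0}]'

```text
time_s: 14.75
ee_pos: [0.4499, -0.3455, 0.0206]
ee_rot: [0.763, 0.647, 0.002, 0.004]
force: [-1.0, 0.9, -0.9]
opening: 0.316
```

arm_command --targets '[{"dx": 0, "dy": 0, "dz": 0.5, "ax": 0, "ay": 0, "az": 0}, {"dx": 0, "dy": 0, "dz": 0, "ax": 0, "ay": 0, "az": 0}, {"dx": 0, "dy": 0, "dz": 0, "ax": 0, "ay": 0, "az": 0}]'

```text
time_s: 15.0
ee_pos: [0.45, -0.3456, 0.0203]
ee_rot: [0.763, 0.647, 0.002, 0.004]
force: [0.1, 0.5, -0.4]
opening: 0.319
```

Release, then rise and look.

arm_command --targets '[{"dx": 0, "dy": 0, "dz": 0, "ax": 0, "ay": 0, "az": 0}, {"dx": 0, "dy": 0, "dz": 0, "ax": 0, "ay": 0, "az": 0}, {"dx": 0, "dy": 0, "dz": 0, "ax": 0, "ay": 0, "az": 0}, {"dx": 0, "dy": 0, "dz": 0, "ax": 0, "ay": 0, "az": 0}, {"dx": 0, "dy": 0, "dz": -25, "ax": 0, "ay": 0, "az": 0}, {"dx": 0, "dy": 0, "dz": -38, "ax": 0, "ay": 0, "az": 0}, {"dx": 0, "dy": 0, "dz": -38, "ax": 0, "ay": 0, "az": 0}, {"dx": 0, "dy": 0, "dz": -38, "ax": 0, "ay": 0, "az": 0}, {"dx": 10, "dy": 0, "dz": -38, "ax": 0, "ay": 0, "az": 0}, {"dx": 10, "dy": 0, "dz": -38, "ax": 0, "ay": 0, "az": 0}]' --hand 46

```text
time_s: 15.83
ee_pos: [0.4474, -0.323, 0.2306]
ee_rot: [0.763, 0.646, 0.0, -0.007]
force: [0.3, -0.5, -0.5]
opening: 0.525
```

arm_command --targets '[{"dx": 20, "dy": 0, "dz": -38, "ax": 0, "ay": 0, "az": 0}, {"dx": 20, "dy": 0, "dz": -30, "ax": 0, "ay": 0, "az": 0}, {"dx": 0, "dy": 0, "dz": 0, "ax": 0, "ay": 0, "az": 0}, {"dx": 0, "dy": 0, "dz": 0, "ax": 0, "ay": 0, "az": 0}]' --hand 80

```text
time_s: 16.17
ee_pos: [0.4558, -0.2838, 0.3119]
ee_rot: [0.763, 0.646, 0.003, 0.001]
force: [0.2, -0.2, -0.6]
opening: 0.785
```

```bash
python3 go.py 449 -345.5 20.3 -9.4 1|head -1;python3 - <<'E'
from h import *
import pickle
d={}
for n in ['scene','side','wrist']:
    s=imaging.snapshot(n);d[n]=s;save(s,n+'8.png')
pickle.dump(d,open('shots8.pkl','wb'))
E
```

```text
pos [ 455.8 -283.8  311.9] jaw -9.5 tiltdeg 0.33 F [ 0.2 -0.2 -0.6] open 69.1 j [-0.62 -0.05  1.21  0.    1.97 -0.46] t 16.17
```

View pics/wrist8.png

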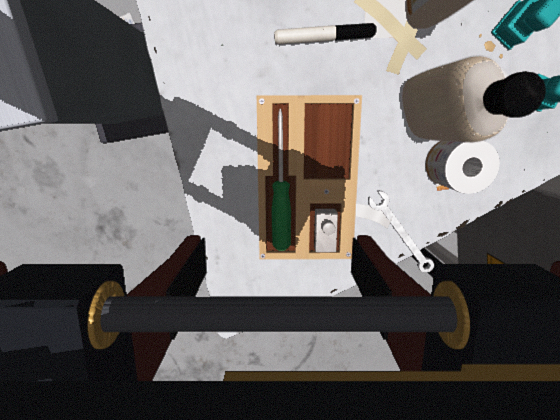

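View pics/scene8.png

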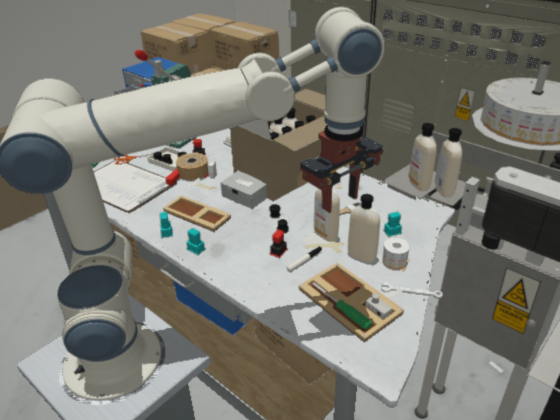

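View pics/side8.png

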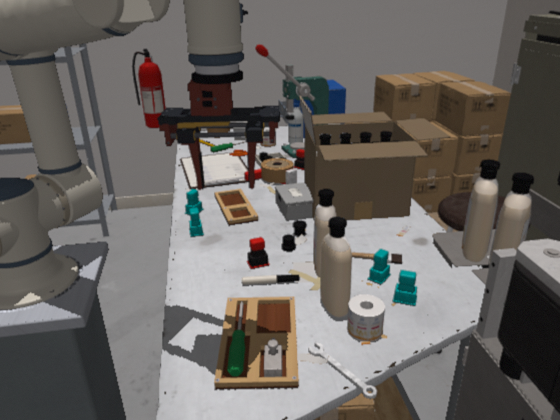

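```bash
cat > run3.py <<'E'
from fit import *
import pickle
d8=pickle.load(open('shots8.pkl','rb'));d1=pickle.load(open('shots1.pkl','rb'))
for k in('scene','side'): d8[k]['color']=cv2.cvtColor(cv2.imread(f'pics/{k}0.png'),cv2.COLOR_BGR2RGB)
V=[('scene',d8['scene'],(335,185,385,275)),('side',d8['side'],(318,215,358,325)),('wrist8',d8['wrist'],(395,50,560,145))]
vs=[];tiles=[]
for n,s,(x0,y0,x1,y1) in V:
    v=np.zeros((420,560),bool);v[y0:y1,x0:x1]=True
    h=cv2.cvtColor(cv2.GaussianBlur(s['color'],(3,3),0),cv2.COLOR_RGB2HSV).astype(int);H,Sa,Va=h[...,0],h[...,1],h[...,2]
    m=(((H>5)&(H<25)&(Sa>28)&(Va<190))|((Va<60)&(Sa<90))|((H>5)&(H<25)&(Sa>22)))&v
    m=cv2.morphologyEx(m.astype(np.uint8),cv2.MORPH_CLOSE,np.ones((7,7)))
    nn,l,st,_=cv2.connectedComponentsWithStats(m);m=(l==1+np.argmax(st[1:,4]))
    vs.append((s,m.astype(float),v))
    o=s['color'][y0:y1,x0:x1].copy();o2=np.dstack([m[y0:y1,x0:x1]*255]*3).astype(np.uint8)
    t=np.hstack([o,o2]);tiles.append(cv2.resize(t,None,fx=250/t.shape[0],fy=250/t.shape[0]))
cv2.imwrite('pics/m3.png',cv2.cvtColor(np.hstack([cv2.resize(t,(260,250)) for t in tiles]),cv2.COLOR_RGB2BGR))
best=None
for y0 in(-.3,0,.3):
    p,c=fit(vs,'bottle',(.664,-.225,y0),(.004,.004,.1));print(np.round(p,4),c)
    if best is None or c<best[1]:best=(p,c)
p=best[0]
for (n,*_),v in zip(V,vs): print(n,fit([v],'bottle',p),v[1].sum())
np.save('plain.npy',p)
overlay(d8['scene'],[('bottle',p)],'b1.png',(330,180,410,280),5)
overlay(d8['side'],[('bottle',p)],'b2.png',(310,205,370,330),4)
overlay(d8['wrist'],[('bottle',p)],'b3.png',(390,40,560,200),4)
E
python3 run3.py; python3 -c "
import cv2,numpy as np
a=[cv2.imread(f'pics/b{i}.png') for i in(1,2,3)]
a=[cv2.resize(x,(int(x.shape[1]*400/x.shape[0]),400)) for x in a]
x=np.hstack(a);print(x.shape);cv2.imwrite('pics/ball.png',x[:,:1100] if x.shape[1]<800 else cv2.resize(x,(800,int(400*800/x.shape[1]))))"
```

```text
[ 0.6551 -0.2284  0.5969] 3034.98431372549
[ 0.6554 -0.2288  0.5946] 3046.0313725490196
[ 0.6555 -0.228   0.5515] 3027.529411764706
scene (array([ 0.66673981, -0.22142163,  0.46866062]), np.float64(726.0980392156862)) 1795.0
side (array([ 0.6577331 , -0.21447814,  0.30967893]), np.float64(382.2274509803921)) 3060.0
wrist8 (array([ 0.6559488 , -0.22992443,  0.70375504]), np.float64(1520.8823529411766)) 8561.0
(400, 937, 3)
```

View pics/ball.png

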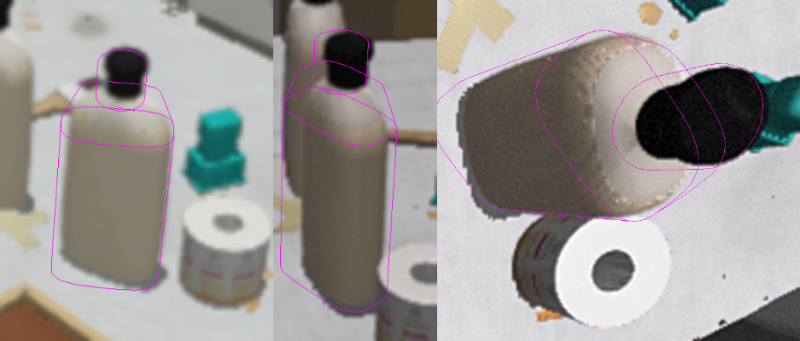

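View pics/m3.png

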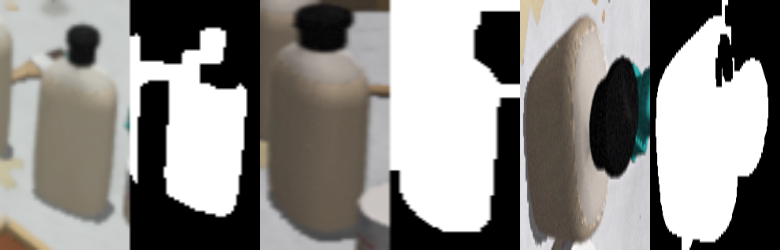

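```bash
cat > gc.py <<'E'
from fit import *
def gc(s,model,p,it=4,grow=13,ban=()):
    a=sil(s,model,p)>.5
    u=a.astype(np.uint8);big=cv2.dilate(u,np.ones((grow,grow)));small=cv2.erode(u,np.ones((9,9)))
    m=np.full((420,560),cv2.GC_BGD,np.uint8);m[big>0]=cv2.GC_PR_FGD;m[(big>0)&(u==0)]=cv2.GC_PR_BGD;m[small>0]=cv2.GC_FGD
    ring=cv2.dilate(u,np.ones((grow+24,grow+24)))
    ys,xs=np.where(ring);y0,y1,x0,x1=ys.min(),ys.max()+1,xs.min(),xs.max()+1
    mm=m[y0:y1,x0:x1].copy()
    cv2.grabCut(cv2.cvtColor(s['color'],cv2.COLOR_RGB2BGR)[y0:y1,x0:x1].copy(),mm,None,np.zeros((1,65)),np.zeros((1,65)),it,cv2.GC_INIT_WITH_MASK)
    f=np.zeros((420,560));f[y0:y1,x0:x1]=((mm==1)|(mm==3));v=ring>0
    return f,v
E
cat > run4.py <<'E'
from gc import *
E
mv gc.py gcut.py; rm run4.py
cat > run4.py <<'E'
from gcut import *
import pickle
d8=pickle.load(open('shots8.pkl','rb'))
for k in('scene','side'): d8[k]['color']=cv2.cvtColor(cv2.imread(f'pics/{k}0.png'),cv2.COLOR_BGR2RGB)
p=np.array((.657,-.227,0.3))
names=['scene','side','wrist']
for r in range(3):
    vs=[]
    for n in names:
        f,v=gc(d8[n],'bottle',p);vs.append((d8[n],f,v))
    best=min((fit(vs,'bottle',(p[0],p[1],p[2]+dy),(.004,.004,.1)) for dy in(-.15,.15)),key=lambda t:t[1]);p=best[0];print(np.round(p,4),round(best[1],1))
for n,v in zip(names,vs): q=fit([v],'bottle',p);print(n,np.round(q[0],4),q[1],v[1].sum())
np.save('plain.npy',p)
C={'scene':(330,180,410,280),'side':(310,205,370,330),'wrist':(390,40,560,200)}
T=[]
for n,v in zip(names,vs):
    s=dict(d8[n]);c=s['color'].copy();e=cv2.morphologyEx(v[1].astype(np.uint8),cv2.MORPH_GRADIENT,np.ones((2,2)));c[e>0]=(0,255,0);s['color']=c
    overlay(s,[('bottle',p)],'t.png',C[n],4);t=cv2.imread('pics/t.png');T.append(cv2.resize(t,(int(t.shape[1]*340/t.shape[0]),340)))
cv2.imwrite('pics/ball2.png',np.hstack(T))
E
python3 run4.py
```

```text
[ 0.6569 -0.2292  0.1762] 1884.9
[ 0.6569 -0.2293  0.1994] 1903.9
[ 0.657  -0.2292  0.1986] 1939.1
scene [ 0.6611 -0.2273 -0.234 ] 182.33725490196076 1753.0
side [ 0.6546 -0.2298  0.2552] 492.3176470588235 3139.0
wrist [ 0.6574 -0.2296  0.4537] 1022.7490196078431 9539.0
```

View pics/ball2.png

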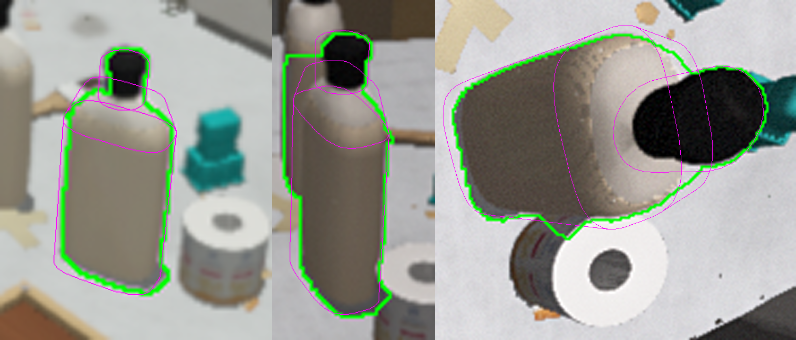

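```bash
cat > run5.py <<'E'
from gcut import *
import fit as F
import pickle
d8=pickle.load(open('shots8.pkl','rb'))
for k in('scene','side'): d8[k]['color']=cv2.cvtColor(cv2.imread(f'pics/{k}0.png'),cv2.COLOR_BGR2RGB)
names=['scene','side','wrist']
p=np.array((.659,-.228,0.1))
vs=[]
for n in names:
    f,v=gc(d8[n],'bottle',p)
    if n=='wrist':v[138:,:]=False
    if n=='side': v[:,:323]=False;v[:, :330]&=(np.arange(420)>250)[:,None]; v[295:,352:]=False
    vs.append((d8[n],f,v))
def setp(e,k=1.0):
    b=[np.vstack([ell(25,43.5,z,p=e) for z in(8,143)]+[ell(22,40,0,p=e)]),np.vstack([ell(25,43.5,143,p=e),ell(20,32,171,p=.9)])]
    F.M['bottle']=b+[cyl(18.5,171,202)]
for e in(.5,.7,.9,1.0):
    setp(e)
    best=min((fit(vs,'bottle',(p[0],p[1],y),(.004,.004,.1)) for y in(-.2,.1,.4)),key=lambda t:t[1]);print(e,np.round(best[0],4),round(best[1],1))
    for n,v in zip(names,vs): q=fit([v],'bottle',best[0]);print('  ',n,np.round(q[0],4),round(q[1],1))
    if e==.7: P=best[0]
    C={'scene':(330,180,410,280),'side':(310,205,370,330),'wrist':(390,40,560,200)}
    T=[]
    for n,v in zip(names,vs):
        overlay(d8[n],[('bottle',best[0])],'t.png',C[n],4);t=cv2.imread('pics/t.png');T.append(cv2.resize(t,(int(t.shape[1]*340/t.shape[0]),340)))
    cv2.imwrite('pics/be%d.png'%(e*10),np.hstack(T))
E
python3 run5.py
```

```text
0.5 [ 0.6582 -0.2304  0.0181] 934.9
   scene [ 0.6588 -0.2287 -0.2954] 162.7
   side [ 0.6546 -0.2327  0.1446] 139.5
   wrist [ 0.6582 -0.2301  0.0409] 501.4
0.7 [ 0.6584 -0.2299  0.0759] 855.4
   scene [ 0.6598 -0.2281 -0.1367] 155.5
   side [ 0.6558 -0.233   0.1909] 132.4
   wrist [ 0.6578 -0.2296  0.0292] 449.2
0.9 [ 0.6579 -0.2295  0.0883] 872.6
   scene [ 0.6598 -0.2281  0.0009] 152.3
   side [ 0.6553 -0.2348  0.3003] 135.0
   wrist [ 0.6573 -0.2292 -0.0691] 421.1
1.0 [ 0.6577 -0.2295  0.0718] 906.2
   scene [ 0.6592 -0.2283  0.0492] 150.8
   side [ 0.6551 -0.2362  0.346 ] 140.7
   wrist [ 0.6573 -0.2292 -0.0781] 410.2
```

View pics/be7.png

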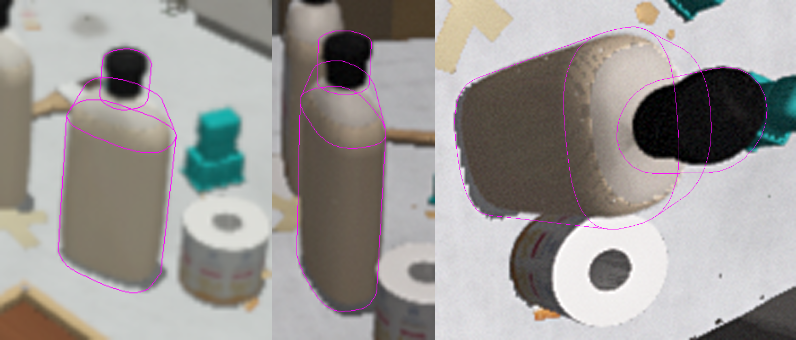

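View pics/be10.png

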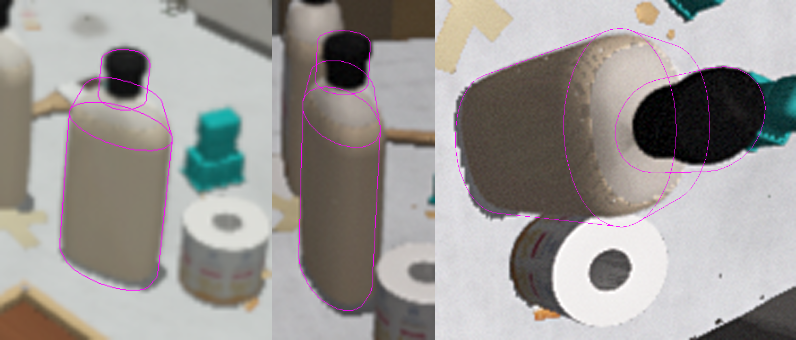

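```bash
python3 go.py 658 -230 245 0 1
```

```text
pos [ 455.1 -284.3  309.4] jaw -9.5 tiltdeg 0.25 F [-0.1  0.4 -1.2] open 79.1 j [-0.62 -0.04  1.21  0.    1.97 -0.46] t 16.32
total tool [ 86.9 190.9  65.1] rot [ 0.1 -0.2 -9.5] rows 6
{"dx":14.5,"dy":31.8,"dz":10.9,"ax":0.0,"ay":-0.0,"az":-1.6},{"dx":13.6,"dy":32.2,"dz":10.8,"ax":0.0,"ay":-0.0,"az":-1.6},{"dx":12.7,"dy":32.6,"dz":10.8,"ax":0.0,"ay":-0.0,"az":-1.6},{"dx":11.8,"dy":32.9,"dz":10.8,"ax":0.0,"ay":-0.0,"az":-1.6},{"dx":10.9,"dy":33.2,"dz":10.8,"ax":0.0,"ay":-0.0,"az":-1.6},{"dx":10.0,"dy":33.5,"dz":10.8,"ax":0.0,"ay":-0.0,"az":-1.6}
```

arm_command --targets '[{"dx": 14, "dy": 32, "dz": 8, "ax": 0, "ay": 0, "az": -1.6}, {"dx": 13, "dy": 32, "dz": 8, "ax": 0, "ay": 0, "az": -1.6}, {"dx": 12, "dy": 32, "dz": 8, "ax": 0, "ay": 0, "az": -1.6}, {"dx": 11, "dy": 32, "dz": 8, "ax": 0, "ay": 0, "az": -1.6}, {"dx": 10, "dy": 28, "dz": 8, "ax": 0, "ay": 0, "az": -1.6}, {"dx": 8, "dy": 18, "dz": 8, "ax": 0, "ay": 0, "az": -1.6}, {"dx": 0, "dy": 0, "dz": 0, "ax": 0, "ay": 0, "az": 0}, {"dx": 0, "dy": 0, "dz": 0, "ax": 0, "ay": 0, "az": 0}]' --hand 80

```text
time_s: 16.98
ee_pos: [0.6376, -0.2372, 0.239]
ee_rot: [0.708, 0.706, -0.004, -0.013]
force: [-0.1, -0.2, 0.6]
opening: 0.912
```

```bash
python3 go.py 658 -230 230 0 1;python3 - <<'E'
from h import *
s=imaging.snapshot('wrist');save(s,'w9.png')
E
```

```text
pos [ 637.6 -237.2  239. ] jaw -0.1 tiltdeg 1.51 F [-0.1 -0.2  0.6] open 80.2 j [-0.41  0.35  0.91  0.    1.91 -0.4 ] t 16.98
total tool [ 7.1 20.6  8.6] rot [-1.3 -0.7 -0.1] rows 1
{"dx":7.1,"dy":20.6,"dz":8.6,"ax":-1.3,"ay":-0.7,"az":-0.1}
```

View pics/w9.png

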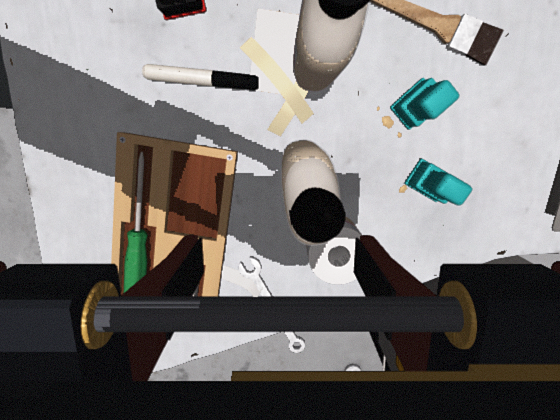

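arm_command --targets '[{"dx": 4, "dy": 10, "dz": 3, "ax": -0.6, "ay": -0.4, "az": 0}, {"dx": 3, "dy": 10, "dz": 3, "ax": -0.6, "ay": -0.3, "az": 0}, {"dx": 0, "dy": 0, "dz": 0, "ax": 0, "ay": 0, "az": 0}, {"dx": 0, "dy": 0, "dz": 0, "ax": 0, "ay": 0, "az": 0}]'

```text
time_s: 17.37
ee_pos: [0.6562, -0.2323, 0.2318]
ee_rot: [0.71, 0.704, -0.001, -0.0]
force: [0.5, 0.3, 0.2]
opening: 0.911
```

```bash
python3 go.py 658 -230 230 0 1;python3 - <<'E'
from h import *
s=imaging.snapshot('wrist');save(s,'w10.png')
g=s['color'].max(2);m=(g<45).astype(np.uint8);m[250:]=0;m[:150]=0;m[:,:240]=0;m[:,350:]=0
n,l,st,c=cv2.connectedComponentsWithStats(m);k=1+np.argmax(st[1:,4]);print(st[k],c[k])
pts=np.argwhere(l==k)[:,::-1].astype(np.float32)
(cx,cy),r=cv2.minEnclosingCircle(pts);print(cx,cy,r)
for z in(.171,.187,.202):print(z,np.round(ray(s,c[k],z),4),np.round(ray(s,(cx,cy),z),4))
print(proj(s,[.658,-.23,.202]),proj(s,[.658,-.23,.171]))
import pickle;pickle.dump(s,open('s10.pkl','wb'))
E
```

```text
pos [ 656.2 -232.3  231.8] jaw -0.4 tiltdeg 0.11 F [0.5 0.3 0.2] open 80.2 j [-0.39  0.37  0.9  -0.    1.88 -0.38] t 17.37
total tool [2.3 1.8 1.8] rot [-0.1  0.  -0.4] rows 1
{"dx":2.3,"dy":1.8,"dz":1.8,"ax":-0.1,"ay":0.0,"az":-0.4}
[ 259  196   57   54 2407] [287.19360199 223.96094724]
287.236572265625 223.74160766601562 28.67003631591797
0.171 [ 0.6616 -0.235   0.171 ] [ 0.6616 -0.2348  0.171 ]
0.187 [ 0.6612 -0.23    0.187 ] [ 0.6612 -0.2298  0.187 ]
0.202 [ 0.6608 -0.2253  0.202 ] [ 0.6608 -0.2252  0.202 ]
[282.65455863 231.33687833] [282.12915521 217.22594147]
```

View pics/w10.png

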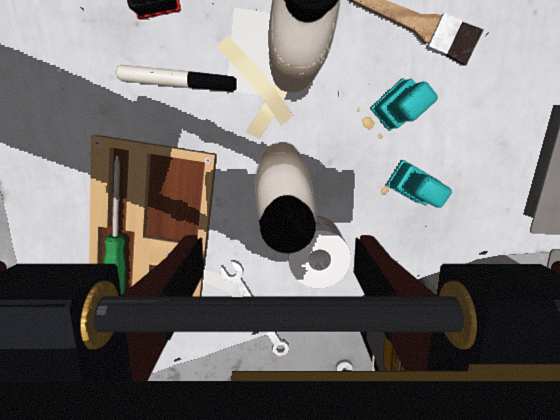

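```bash
python3 go.py 660.5 -227.5 177 0 3
```

```text
pos [ 656.2 -232.3  232. ] jaw -0.4 tiltdeg 0.09 F [-0.   0.6 -0.5] open 80.4 j [-0.39  0.37  0.9  -0.    1.88 -0.38] t 17.42
total tool [ 4.9  4.4 55. ] rot [-0.1  0.  -0.4] rows 3
{"dx":1.6,"dy":1.5,"dz":18.3,"ax":-0.0,"ay":0.0,"az":-0.1},{"dx":1.6,"dy":1.5,"dz":18.3,"ax":-0.0,"ay":0.0,"az":-0.1},{"dx":1.6,"dy":1.5,"dz":18.3,"ax":-0.0,"ay":0.0,"az":-0.1}
```

arm_command --targets '[{"dx": 2.5, "dy": 2, "dz": 0, "ax": 0, "ay": 0, "az": -0.4}, {"dx": 2, "dy": 2, "dz": 10, "ax": 0, "ay": 0, "az": 0}, {"dx": 0, "dy": 0, "dz": 15, "ax": 0, "ay": 0, "az": 0}, {"dx": 0, "dy": 0, "dz": 15, "ax": 0, "ay": 0, "az": 0}, {"dx": 0, "dy": 0, "dz": 9, "ax": 0, "ay": 0, "az": 0}, {"dx": 0, "dy": 0, "dz": 0, "ax": 0, "ay": 0, "az": 0}, {"dx": 0, "dy": 0, "dz": 0, "ax": 0, "ay": 0, "az": 0}]'

```text
time_s: 18.0
ee_pos: [0.6605, -0.228, 0.1839]
ee_rot: [0.707, 0.707, 0.001, 0.003]
force: [-0.3, 0.6, -0.4]
opening: 0.908
```

```bash
python3 go.py 660.5 -227.5 177 0 1;python3 - <<'E'
from h import *
s=imaging.snapshot('side');save(s,'s11.png');i=s['color'][150:280,270:400];cv2.imwrite('pics/s11c.png',cv2.cvtColor(cv2.resize(i,None,fx=4,fy=4,interpolation=cv2.INTER_CUBIC),cv2.COLOR_RGB2BGR))
E
```

```text
pos [ 660.5 -228.   183.9] jaw -0.0 tiltdeg 0.34 F [-0.3  0.6 -0.4] open 79.9 j [-0.38  0.36  1.   -0.    1.78 -0.38] t 18.0
total tool [ 0.5 -0.1  6.9] rot [ 0.3  0.2 -0. ] rows 1
{"dx":0.5,"dy":-0.1,"dz":6.9,"ax":0.3,"ay":0.2,"az":-0.0}
```

View pics/s11c.png

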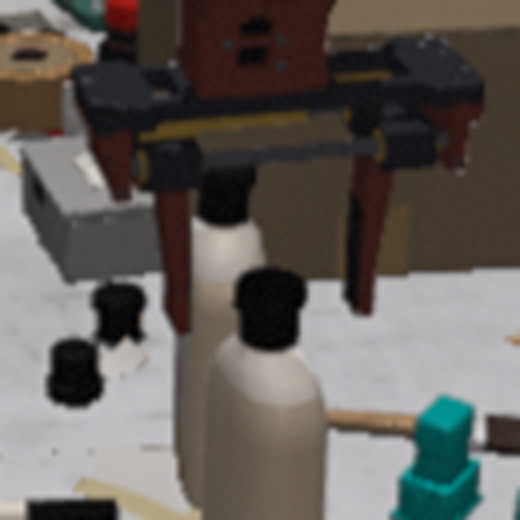

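arm_command --targets '[{"dx": 0, "dy": 0, "dz": 4, "ax": 0.3, "ay": 0.2, "az": 0}, {"dx": 0, "dy": 0, "dz": 2.5, "ax": 0, "ay": 0, "az": 0}, {"dx": 0, "dy": 0, "dz": 0, "ax": 0, "ay": 0, "az": 0}, {"dx": 0, "dy": 0, "dz": 0, "ax": 0, "ay": 0, "az": 0}]'

```text
time_s: 18.38
ee_pos: [0.6613, -0.2283, 0.1793]
ee_rot: [0.707, 0.707, 0.001, 0.001]
force: [0.0, -0.7, -0.6]
opening: 0.913
```

arm_command --targets '[{"dx": 0, "dy": 0, "dz": 0, "ax": 0, "ay": 0, "az": 0}, {"dx": 0, "dy": 0, "dz": 0, "ax": 0, "ay": 0, "az": 0}, {"dx": 0, "dy": 0, "dz": 0, "ax": 0, "ay": 0, "az": 0}, {"dx": 0, "dy": 0, "dz": 0, "ax": 0, "ay": 0, "az": 0}, {"dx": 0, "dy": 0, "dz": 0, "ax": 0, "ay": 0, "az": 0}, {"dx": 0, "dy": 0, "dz": 0, "ax": 0, "ay": 0, "az": 0}]' --hand 25 --grip_force 35

```text
time_s: 18.88
ee_pos: [0.6618, -0.2286, 0.1809]
ee_rot: [0.707, 0.707, 0.001, 0.002]
force: [-0.4, 0.9, 0.3]
opening: 0.497
```

arm_command --targets '[{"dx": 0, "dy": 0, "dz": 0, "ax": 0, "ay": 0, "az": 0}, {"dx": 0, "dy": 0, "dz": 0, "ax": 0, "ay": 0, "az": 0}, {"dx": 0, "dy": 0, "dz": 0, "ax": 0, "ay": 0, "az": 0}]'

```text
time_s: 19.13
ee_pos: [0.6618, -0.2286, 0.1809]
ee_rot: [0.707, 0.707, 0.001, 0.002]
force: [0.1, 1.2, -0.2]
opening: 0.412
```

arm_command --targets '[{"dx": 0, "dy": 0, "dz": -5, "ax": 0, "ay": 0, "az": 0}, {"dx": 0, "dy": 0, "dz": -10, "ax": 0, "ay": 0, "az": 0}, {"dx": 0, "dy": 0, "dz": -15, "ax": 0, "ay": 0, "az": 0}, {"dx": 0, "dy": 0, "dz": -15, "ax": 0, "ay": 0, "az": 0}, {"dx": 0, "dy": 0, "dz": -10, "ax": 0, "ay": 0, "az": 0}, {"dx": 0, "dy": 0, "dz": -5, "ax": 0, "ay": 0, "az": 0}, {"dx": 0, "dy": 0, "dz": 0, "ax": 0, "ay": 0, "az": 0}, {"dx": 0, "dy": 0, "dz": 0, "ax": 0, "ay": 0, "az": 0}]'

```text
time_s: 19.8
ee_pos: [0.6598, -0.2278, 0.2373]
ee_rot: [0.707, 0.707, -0.002, -0.004]
force: [0.4, 0.3, -6.1]
opening: 0.402
```

```bash
python3 go.py 530 -254 235 -13.4 12;python3 - <<'E'
from h import *
s=imaging.snapshot('side');save(s,'s12.png')
s=imaging.snapshot('wrist');save(s,'w12.png')
E
python3 -c "
import cv2,numpy as np
a=cv2.imread('pics/s12.png')[120:350,200:420];b=cv2.imread('pics/w12.png')
a=cv2.resize(a,None,fx=420/230,fy=420/230);c=np.hstack([a,b]);cv2.imwrite('pics/c12.png',cv2.resize(c,(800,int(420*800/c.shape[1]))))"
```

```text
pos [ 659.8 -227.8  237.3] jaw -0.1 tiltdeg 0.56 F [ 0.4  0.3 -6.1] open 35.4 j [-0.38  0.39  0.86  0.    1.9  -0.38] t 19.8
total tool [ -26.4 -129.8    3.4] rot [-0.5 -0.2 13.3] rows 12
{"dx":-2.2,"dy":-10.8,"dz":0.3,"ax":-0.0,"ay":-0.0,"az":1.1},{"dx":-2.4,"dy":-10.8,"dz":0.3,"ax":-0.0,"ay":-0.0,"az":1.1},{"dx":-2.6,"dy":-10.7,"dz":0.3,"ax":-0.0,"ay":-0.0,"az":1.1},{"dx":-2.8,"dy":-10.7,"dz":0.3,"ax":-0.0,"ay":-0.0,"az":1.1},{"dx":-3.0,"dy":-10.6,"dz":0.2,"ax":-0.0,"ay":-0.0,"az":1.1},{"dx":-3.2,"dy":-10.6,"dz":0.2,"ax":-0.0,"ay":-0.0,"az":1.1},{"dx":-3.4,"dy":-10.5,"dz":0.2,"ax":-0.0,"ay":-0.0,"az":1.1},{"dx":-3.6,"dy":-10.4,"dz":0.2,"ax":-0.0,"ay":-0.0,"az":1.1},{"dx":-3.8,"dy":-10.3,"dz":0.2,"ax":-0.0,"ay":-0.0,"az":1.1},{"dx":-4.0,"dy":-10.3,"dz":0.2,"ax":-0.0,"ay":-0.0,"az":1.1},{"dx":-4.2,"dy":-10.2,"dz":0.2,"ax":-0.0,"ay":-0.0,"az":1.1},{"dx":-4.4,"dy":-10.1,"dz":0.2,"ax":-0.0,"ay":-0.0,"az":1.1}
```

View pics/c12.png

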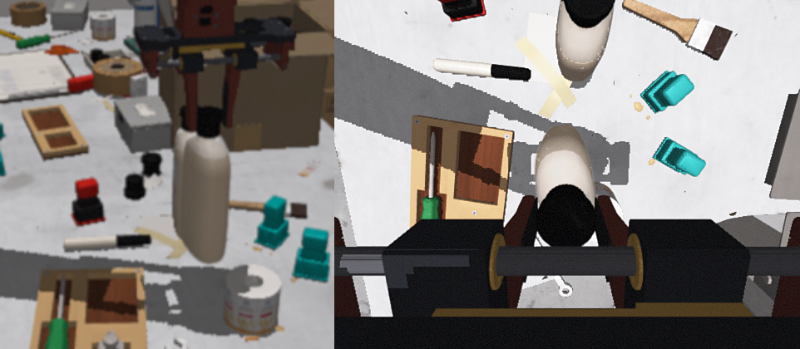

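arm_command --targets '[{"dx": -1, "dy": -5, "dz": 0, "ax": 0, "ay": 0, "az": 1}, {"dx": -2.5, "dy": -11, "dz": 0, "ax": 0, "ay": 0, "az": 1.2}, {"dx": -3, "dy": -15, "dz": 0, "ax": 0, "ay": 0, "az": 1.4}, {"dx": -3, "dy": -15, "dz": 0, "ax": 0, "ay": 0, "az": 1.4}, {"dx": -3.5, "dy": -15, "dz": 0, "ax": 0, "ay": 0, "az": 1.4}, {"dx": -3.5, "dy": -15, "dz": 0, "ax": 0, "ay": 0, "az": 1.4}, {"dx": -3.5, "dy": -15, "dz": 0, "ax": 0, "ay": 0, "az": 1.4}, {"dx": -3.5, "dy": -15, "dz": 0, "ax": 0, "ay": 0, "az": 1.2}, {"dx": -2, "dy": -10, "dz": 0, "ax": 0, "ay": 0, "az": 1}, {"dx": -1, "dy": -5, "dz": 0, "ax": 0, "ay": 0, "az": 0.5}]'

```text
time_s: 20.73
ee_pos: [0.5266, -0.2404, 0.228]
ee_rot: [0.782, 0.623, -0.006, -0.011]
force: [-0.1, 0.3, -4.3]
opening: 0.41
```

arm_command --targets '[{"dx": 0, "dy": 0, "dz": 0, "ax": 0, "ay": 0, "az": 0}, {"dx": 0, "dy": 0, "dz": 0, "ax": 0, "ay": 0, "az": 0}]'

```text
time_s: 20.9
ee_pos: [0.5251, -0.2404, 0.2278]
ee_rot: [0.783, 0.622, -0.006, -0.011]
force: [-0.5, 1.0, -4.7]
opening: 0.411
```

```bash
python3 go.py 530 -254 215 -12.4 2
```

```text
pos [ 525.1 -240.4  227.8] jaw -13.1 tiltdeg 1.46 F [-0.5  1.  -4.7] open 36.2 j [-0.49  0.06  1.26 -0.    1.85 -0.26] t 20.9
total tool [-12.2   8.1  12.6] rot [-1.4 -0.2 -0.7] rows 2
{"dx":-6.1,"dy":4.1,"dz":6.3,"ax":-0.7,"ay":-0.1,"az":-0.3},{"dx":-6.1,"dy":3.9,"dz":6.4,"ax":-0.7,"ay":-0.1,"az":-0.3}
```

arm_command --targets '[{"dx": -4, "dy": 3, "dz": 0, "ax": -0.5, "ay": 0, "az": -0.4}, {"dx": -4, "dy": 3, "dz": 3, "ax": -0.5, "ay": 0, "az": -0.3}, {"dx": -4, "dy": 2, "dz": 5, "ax": -0.4, "ay": 0, "az": 0}, {"dx": 0, "dy": 0, "dz": 0, "ax": 0, "ay": 0, "az": 0}, {"dx": 0, "dy": 0, "dz": 0, "ax": 0, "ay": 0, "az": 0}]'

```text
time_s: 21.32
ee_pos: [0.5325, -0.2552, 0.2175]
ee_rot: [0.778, 0.628, 0.002, -0.001]
force: [-0.0, 0.5, -4.8]
opening: 0.408
```

```bash
python3 go.py 530 -254 205 -12.4 2;python3 - <<'E'
from h import *
import pickle
d={}
for n in('scene','side','wrist'):
    s=imaging.snapshot(n);save(s,n+'13.png');d[n]=s
pickle.dump(d,open('shots13.pkl','wb'))
E
python3 -c "
import cv2,numpy as np
a=cv2.imread('pics/side13.png')[170:400,180:400];b=cv2.imread('pics/scene13.png')[170:360,260:440];w=cv2.imread('pics/wrist13.png')[:270,100:480]
f=lambda x:cv2.resize(x,(int(x.shape[1]*400/x.shape[0]),400),interpolation=cv2.INTER_CUBIC)
cv2.imwrite('pics/c13.png',np.hstack([f(a),f(b)]));cv2.imwrite('pics/w13.png',cv2.resize(w,None,fx=2,fy=2))"
```

```text
pos [ 532.5 -255.2  217.5] jaw -12.2 tiltdeg 0.28 F [-0.   0.5 -4.8] open 35.9 j [-0.51  0.06  1.27  0.    1.81 -0.29] t 21.32
total tool [ 0.5 -2.7 12.5] rot [ 0.1 -0.3  0.2] rows 2
{"dx":0.3,"dy":-1.4,"dz":6.2,"ax":0.0,"ay":-0.1,"az":0.1},{"dx":0.3,"dy":-1.4,"dz":6.2,"ax":0.0,"ay":-0.1,"az":0.1}
```

View pics/c13.png

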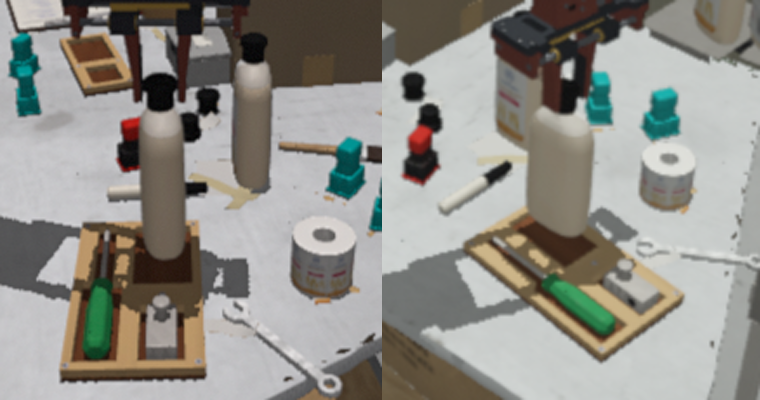

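View pics/w13.png

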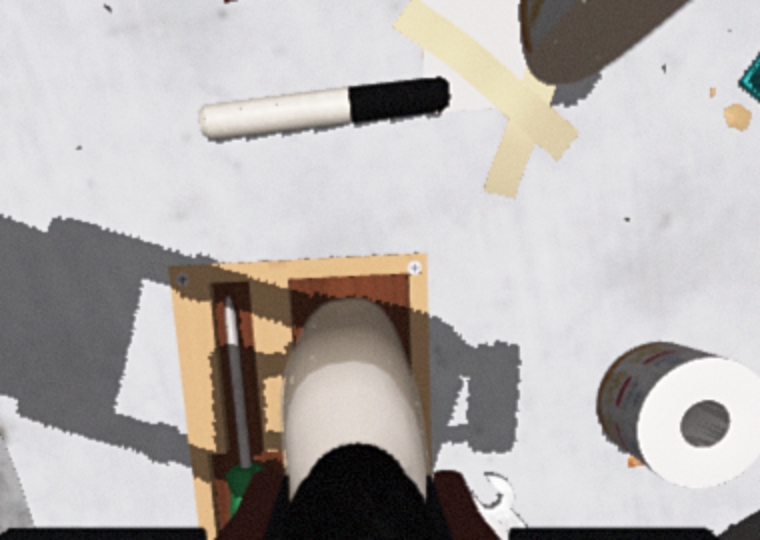

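```bash
cat > run6.py <<'E'
from gcut import *
import fit as F, pickle
d=pickle.load(open('shots13.pkl','rb'))
dz=36.6;e=.75
F.M['body']=[np.vstack([ell(25,43.5,z+dz,p=e) for z in(8,143)]+[ell(22,40,dz,p=e)]),np.vstack([ell(25,43.5,143+dz,p=e),ell(20,32,171+dz,p=.9)])]
p=np.array((.531,-.254,-.16))
vs=[];names=['scene','side','wrist']
for n in names:
    f,v=gc(d[n],'body',p)
    if n=='side': v[:232]=False
    if n=='scene': v[:224]=False
    if n=='wrist': v[225:]=False
    vs.append((d[n],f,v))
b=min((fit(vs,'body',(p[0],p[1],p[2]+dy),(.004,.004,.1)) for dy in(-.15,.0,.15)),key=lambda t:t[1]);print(np.round(b[0],4),b[1])
for n,v in zip(names,vs): q=fit([v],'body',b[0]);print(n,np.round(q[0],4),round(q[1]))
C={'scene':(330,190,420,300),'side':(230,190,330,330),'wrist':(200,120,340,270)};T=[]
for n,v in zip(names,vs):
    s=dict(d[n]);c=s['color'].copy();ed=cv2.morphologyEx(v[1].astype(np.uint8),cv2.MORPH_GRADIENT,np.ones((2,2)));c[ed>0]=(0,255,0);s['color']=c
    overlay(s,[('body',b[0])],'t.png',C[n],4);t=cv2.imread('pics/t.png');T.append(cv2.resize(t,(int(t.shape[1]*300/t.shape[0]),300)))
cv2.imwrite('pics/b13.png',np.hstack(T))
E
python3 run6.py
```

```text
[ 0.5305 -0.2545 -0.0909] 678.6745098039215
scene [ 0.5394 -0.2476 -0.1725] 77
side [ 0.5325 -0.2493 -0.1188] 145
wrist [ 0.5296 -0.2548 -0.1171] 265
```

View pics/b13.png

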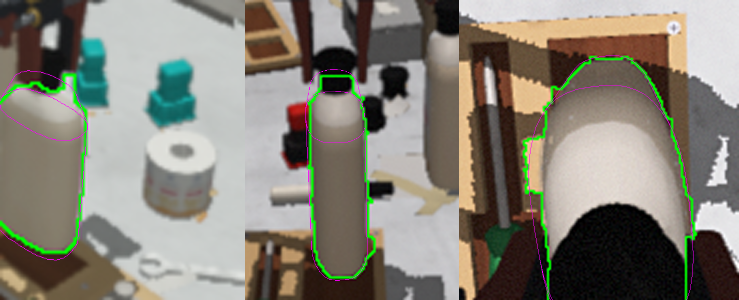

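arm_command --targets '[{"dx": 0.5, "dy": -1.5, "dz": 3, "ax": 0, "ay": 0, "az": 0.8}, {"dx": 0, "dy": 0, "dz": 5, "ax": 0, "ay": 0, "az": 0.6}, {"dx": 0, "dy": 0, "dz": 5, "ax": 0, "ay": 0, "az": 0}, {"dx": 0, "dy": 0, "dz": 0, "ax": 0, "ay": 0, "az": 0}, {"dx": 0, "dy": 0, "dz": 0, "ax": 0, "ay": 0, "az": 0}]'

```text
time_s: 21.88
ee_pos: [0.5311, -0.2535, 0.2037]
ee_rot: [0.786, 0.618, 0.002, -0.001]
force: [-0.2, -0.3, -5.4]
opening: 0.408
```

```bash
python3 go.py 530.5 -254 187 -13.8 4;python3 - <<'E'
from h import *
s=imaging.snapshot('wrist');c=s['color'][60:260,170:400];cv2.imwrite('pics/w14.png',cv2.cvtColor(cv2.resize(c,None,fx=3,fy=3,interpolation=cv2.INTER_CUBIC),cv2.COLOR_RGB2BGR))
E
```

```text
pos [ 531.1 -253.5  203.7] jaw -13.7 tiltdeg 0.28 F [-0.2 -0.3 -5.4] open 35.9 j [-0.51  0.06  1.3   0.    1.78 -0.27] t 21.88
total tool [-0.7 -0.5 16.7] rot [ 0.1 -0.3  0.1] rows 4
{"dx":-0.2,"dy":-0.1,"dz":4.2,"ax":0.0,"ay":-0.1,"az":0.0},{"dx":-0.2,"dy":-0.1,"dz":4.2,"ax":0.0,"ay":-0.1,"az":0.0},{"dx":-0.2,"dy":-0.1,"dz":4.2,"ax":0.0,"ay":-0.1,"az":0.0},{"dx":-0.2,"dy":-0.1,"dz":4.2,"ax":0.0,"ay":-0.1,"az":0.0}
```

View pics/w14.png

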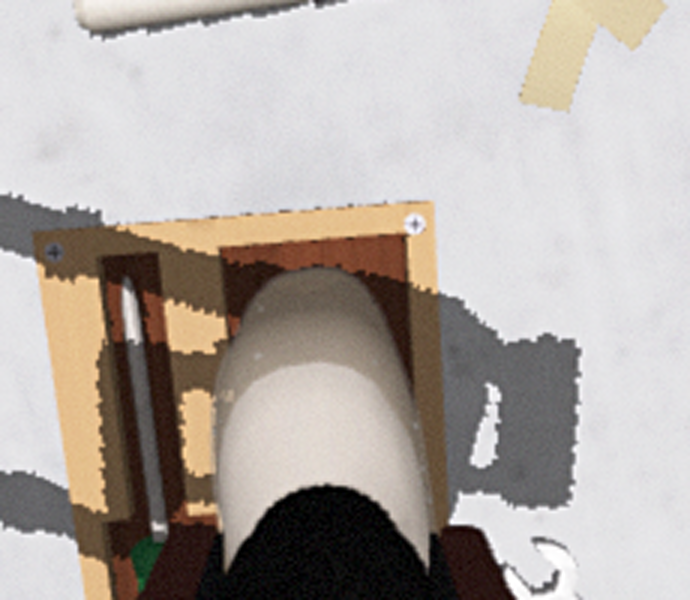

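arm_command --targets '[{"dx": -0.5, "dy": -0.5, "dz": 4, "ax": 0, "ay": 0, "az": 0}, {"dx": 0, "dy": 0, "dz": 4, "ax": 0, "ay": 0, "az": 0}, {"dx": 0, "dy": 0, "dz": 3, "ax": 0, "ay": 0, "az": 0}, {"dx": 0, "dy": 0, "dz": 0, "ax": 0, "ay": 0, "az": 0}, {"dx": 0, "dy": 0, "dz": 0, "ax": 0, "ay": 0, "az": 0}]'

```text
time_s: 22.35
ee_pos: [0.5305, -0.2538, 0.1914]
ee_rot: [0.786, 0.618, 0.002, -0.001]
force: [-0.1, -0.2, -5.6]
opening: 0.409
```

```bash
python3 go.py 530.5 -254 187 -13.8 2
```

```text
pos [ 530.5 -253.8  191.4] jaw -13.7 tiltdeg 0.27 F [-0.1 -0.2 -5.6] open 36.0 j [-0.51  0.05  1.32  0.    1.76 -0.27] t 22.35
total tool [-0.2  0.1  4.4] rot [ 0.1 -0.3  0.1] rows 2
{"dx":-0.1,"dy":0.0,"dz":2.2,"ax":0.0,"ay":-0.1,"az":0.0},{"dx":-0.1,"dy":0.0,"dz":2.2,"ax":0.0,"ay":-0.1,"az":0.0}
```

Base is about 4–5 mm above the floor and below the board's rim with no side force, so it has entered the cut-out.

arm_command --targets '[{"dx": 0, "dy": 0, "dz": 2, "ax": 0, "ay": 0, "az": 0}, {"dx": 0, "dy": 0, "dz": 1.5, "ax": 0, "ay": 0, "az": 0}, {"dx": 0, "dy": 0, "dz": 0, "ax": 0, "ay": 0, "az": 0}, {"dx": 0, "dy": 0, "dz": 0, "ax": 0, "ay": 0, "az": 0}]'

```text
time_s: 22.68
ee_pos: [0.5305, -0.2538, 0.1877]
ee_rot: [0.786, 0.618, 0.002, -0.001]
force: [0.9, 0.0, -5.5]
opening: 0.41
```

arm_command --targets '[{"dx": 0, "dy": 0, "dz": 1, "ax": 0, "ay": 0, "az": 0}, {"dx": 0, "dy": 0, "dz": 0, "ax": 0, "ay": 0, "az": 0}, {"dx": 0, "dy": 0, "dz": 0, "ax": 0, "ay": 0, "az": 0}]'

```text
time_s: 22.93
ee_pos: [0.5308, -0.2538, 0.1876]
ee_rot: [0.786, 0.618, 0.003, -0.0]
force: [0.7, -0.0, -4.6]
opening: 0.407
```

arm_command --targets '[{"dx": 0, "dy": 0, "dz": 1, "ax": 0, "ay": 0, "az": 0}, {"dx": 0, "dy": 0, "dz": 0, "ax": 0, "ay": 0, "az": 0}, {"dx": 0, "dy": 0, "dz": 0, "ax": 0, "ay": 0, "az": 0}]'

```text
time_s: 23.18
ee_pos: [0.531, -0.2538, 0.1872]
ee_rot: [0.786, 0.618, 0.003, 0.0]
force: [0.6, -0.3, -5.1]
opening: 0.405
```

arm_command --targets '[{"dx": 0, "dy": 0, "dz": 1, "ax": 0, "ay": 0, "az": 0}, {"dx": 0, "dy": 0, "dz": 0, "ax": 0, "ay": 0, "az": 0}, {"dx": 0, "dy": 0, "dz": 0, "ax": 0, "ay": 0, "az": 0}]'

```text
time_s: 23.43
ee_pos: [0.5313, -0.2538, 0.1872]
ee_rot: [0.786, 0.618, 0.003, 0.001]
force: [0.1, 1.3, -4.5]
opening: 0.41
```

arm_command --targets '[{"dx": 0, "dy": -0.5, "dz": 2, "ax": 0, "ay": 0, "az": 0}, {"dx": 0, "dy": 0, "dz": 0, "ax": 0, "ay": 0, "az": 0}, {"dx": 0, "dy": 0, "dz": 0, "ax": 0, "ay": 0, "az": 0}]'

```text
time_s: 23.68
ee_pos: [0.5315, -0.2536, 0.1873]
ee_rot: [0.786, 0.618, 0.004, 0.002]
force: [0.5, -0.6, -4.9]
opening: 0.405
```

```bash
python3 go.py 530.5 -254 185 -13.8 2
```

```text
pos [ 531.5 -253.6  187.3] jaw -13.7 tiltdeg 0.58 F [ 0.5 -0.6 -4.9] open 35.7 j [-0.51  0.05  1.34  0.01  1.75 -0.27] t 23.68
total tool [-0.7 -0.9  2.3] rot [ 0.5 -0.2  0.1] rows 2
{"dx":-0.3,"dy":-0.5,"dz":1.2,"ax":0.3,"ay":-0.1,"az":0.1},{"dx":-0.3,"dy":-0.5,"dz":1.2,"ax":0.3,"ay":-0.1,"az":0.1}
```

Run:
```python
from h import *
for n,(y0,y1,x0,x1) in {'side':(180,400,190,350),'scene':(180,350,270,440)}.items():
    s=imaging.snapshot(n);save(s,n+'15.png');c=s['color'][y0:y1,x0:x1];cv2.imwrite(f'pics/{n}15c.png',cv2.cvtColor(cv2.resize(c,(int((x1-x0)*590/(y1-y0)),590),interpolation=cv2.INTER_CUBIC),cv2.COLOR_RGB2BGR))
st=monitor.get_state();print(st['force'],st['torque'],st['joint_torque'])
```

```text
[-0.56610768  0.3734624  -4.1260109 ] [-0.0099679   0.05400863 -0.00982588] [-2.36874344e-01 -4.48606503e+01 -4.25998914e+01 -2.20758235e-02
  2.87515759e-03  8.63477089e-04]
```

View pics/side15c.png

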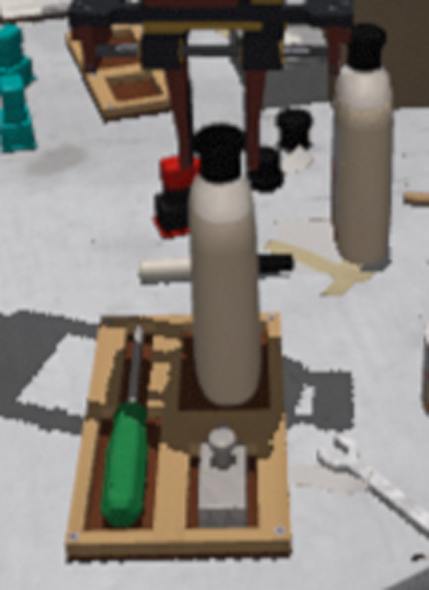

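View pics/scene15c.png

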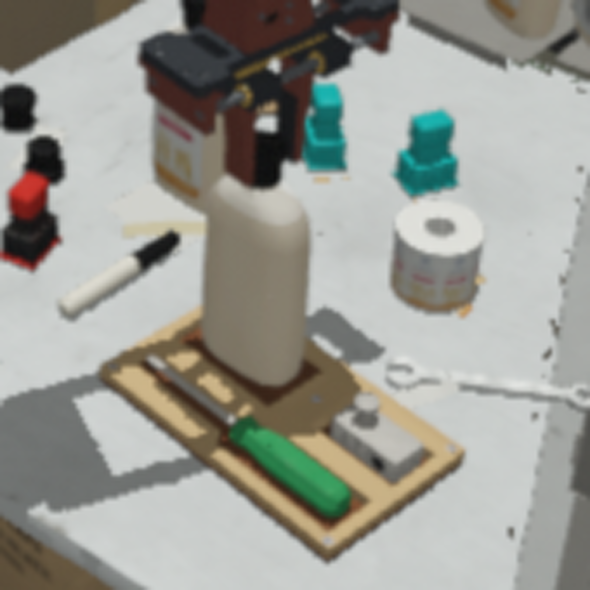

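arm_command --targets '[{"dx": -0.5, "dy": -0.5, "dz": 3, "ax": 0.3, "ay": 0, "az": 0}, {"dx": 0, "dy": 0, "dz": 1, "ax": 0, "ay": 0, "az": 0}]'

```text
time_s: 23.95
ee_pos: [0.5324, -0.2537, 0.1872]
ee_rot: [0.786, 0.618, 0.005, 0.003]
force: [-1.6, 0.8, -4.0]
opening: 0.406
```

```bash
python3 go.py 530.5 -254 185 -13.8 2
```

```text
pos [ 532.4 -253.7  187.2] jaw -13.6 tiltdeg 0.62 F [-1.6  0.8 -4. ] open 35.7 j [-0.51  0.05  1.34  0.01  1.75 -0.27] t 23.95
total tool [-0.7 -1.8  2.2] rot [ 0.6 -0.2  0.2] rows 2
{"dx":-0.4,"dy":-0.9,"dz":1.1,"ax":0.3,"ay":-0.1,"az":0.1},{"dx":-0.4,"dy":-0.9,"dz":1.1,"ax":0.3,"ay":-0.1,"az":0.1}
```

arm_command --targets '[{"dx": 0, "dy": -1, "dz": 0, "ax": 0.4, "ay": 0, "az": 0}, {"dx": 0, "dy": 0, "dz": 0, "ax": 0, "ay": 0, "az": 0}, {"dx": 0, "dy": 0, "dz": 0, "ax": 0, "ay": 0, "az": 0}]'

```text
time_s: 24.2
ee_pos: [0.5314, -0.2536, 0.1871]
ee_rot: [0.786, 0.618, 0.002, -0.0]
force: [0.1, 1.5, -1.1]
opening: 0.409
```

arm_command --targets '[{"dx": 0, "dy": 0, "dz": 0, "ax": 0, "ay": 0, "az": 0}, {"dx": 0, "dy": 0, "dz": 0, "ax": 0, "ay": 0, "az": 0}, {"dx": 0, "dy": 0, "dz": 0, "ax": 0, "ay": 0, "az": 0}, {"dx": 0, "dy": 0, "dz": 0, "ax": 0, "ay": 0, "az": 0}, {"dx": 0, "dy": 0, "dz": 0, "ax": 0, "ay": 0, "az": 0}, {"dx": 0, "dy": 0, "dz": 0, "ax": 0, "ay": 0, "az": 0}]' --hand 75

```text
time_s: 24.7
ee_pos: [0.5316, -0.2545, 0.1881]
ee_rot: [0.786, 0.618, 0.002, 0.001]
force: [0.0, -0.2, 0.4]
opening: 0.825
```

```bash
python3 go.py 530.5 -254 240 -13.8 2
```

```text
pos [ 531.6 -254.5  188.1] jaw -13.7 tiltdeg 0.29 F [ 0.  -0.2  0.4] open 72.6 j [-0.51  0.05  1.33  0.    1.75 -0.27] t 24.7
total tool [  0.3  -1.  -52. ] rot [ 0.3 -0.1  0.1] rows 2
{"dx":0.2,"dy":-0.5,"dz":-26.0,"ax":0.1,"ay":-0.1,"az":0.1},{"dx":0.1,"dy":-0.5,"dz":-26.0,"ax":0.1,"ay":-0.1,"az":0.1}
```

Released. Rise straight up and on to a look-out above the middle.

arm_command --targets '[{"dx": 0, "dy": 0, "dz": -15, "ax": 0, "ay": 0, "az": 0}, {"dx": 0, "dy": 0, "dz": -25, "ax": 0, "ay": 0, "az": 0}, {"dx": 0, "dy": 0, "dz": -35, "ax": 0, "ay": 0, "az": 0}, {"dx": 0, "dy": 0, "dz": -35, "ax": 0, "ay": 0, "az": 0}, {"dx": 0, "dy": 0, "dz": -35, "ax": 0, "ay": 0, "az": 0}, {"dx": 10, "dy": 0, "dz": -20, "ax": 0, "ay": 0, "az": 0}, {"dx": 0, "dy": 0, "dz": 0, "ax": 0, "ay": 0, "az": 0}, {"dx": 0, "dy": 0, "dz": 0, "ax": 0, "ay": 0, "az": 0}]'

```text
time_s: 25.37
ee_pos: [0.532, -0.2448, 0.3562]
ee_rot: [0.786, 0.618, 0.001, -0.002]
force: [0.6, -0.6, -0.5]
opening: 0.857
```

```bash
python3 go.py 530.5 -254 240 -13.8 2|head -1
python3 - <<'E'
from h import *
import pickle
d={}
for n in('scene','side','wrist'):
    s=imaging.snapshot(n);save(s,n+'16.png');d[n]=s
pickle.dump(d,open('shots16.pkl','wb'))
E
```

```text
pos [ 532.  -244.8  356.2] jaw -13.7 tiltdeg 0.21 F [ 0.6 -0.6 -0.5] open 75.4 j [-0.49  0.13  0.95  0.    2.07 -0.25] t 25.37
```

View pics/wrist16.png

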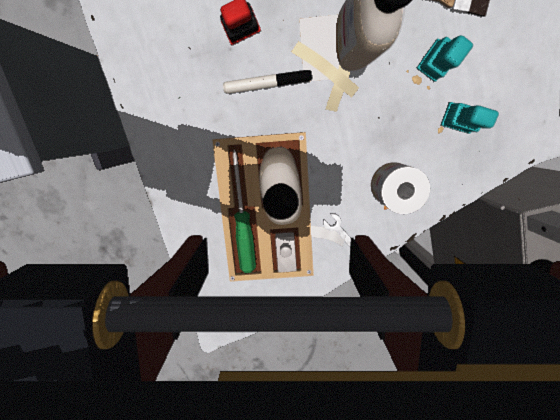

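View pics/side16.png

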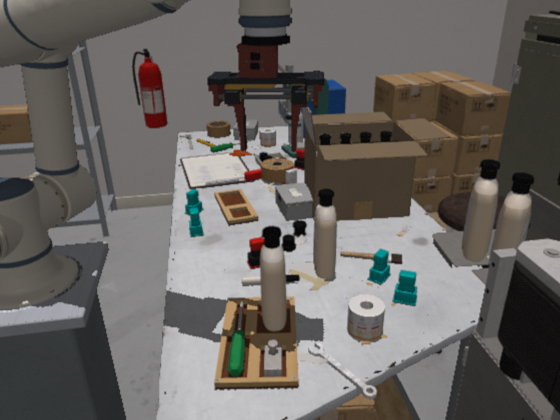

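```bash
python3 go.py 526.4 -34.2 130 -80.5 10
```

```text
pos [ 531.5 -244.7  354. ] jaw -13.7 tiltdeg 0.39 F [-0.4  0.1 -0.2] open 74.9 j [-0.49  0.13  0.95  0.    2.07 -0.25] t 25.52
total tool [202.3 -53.7 225.2] rot [-0.4 -0.1 66.8] rows 10
{"dx":20.2,"dy":-5.4,"dz":22.5,"ax":-0.0,"ay":-0.0,"az":6.7},{"dx":19.5,"dy":-7.7,"dz":22.5,"ax":-0.0,"ay":-0.0,"az":6.7},{"dx":18.4,"dy":-9.9,"dz":22.5,"ax":-0.0,"ay":-0.0,"az":6.7},{"dx":17.2,"dy":-12.0,"dz":22.5,"ax":-0.0,"ay":-0.0,"az":6.7},{"dx":15.6,"dy":-14.0,"dz":22.5,"ax":-0.0,"ay":-0.0,"az":6.7},{"dx":13.9,"dy":-15.7,"dz":22.5,"ax":-0.0,"ay":-0.0,"az":6.7},{"dx":12.0,"dy":-17.2,"dz":22.5,"ax":-0.0,"ay":-0.0,"az":6.7},{"dx":9.9,"dy":-18.5,"dz":22.4,"ax":-0.0,"ay":-0.0,"az":6.7},{"dx":7.7,"dy":-19.6,"dz":22.4,"ax":-0.0,"ay":-0.0,"az":6.7},{"dx":5.4,"dy":-20.3,"dz":22.4,"ax":-0.0,"ay":-0.0,"az":6.7}
```

arm_command --targets '[{"dx": 20, "dy": -5.5, "dz": 0, "ax": 0, "ay": 0, "az": 6.7}, {"dx": 19.5, "dy": -7.5, "dz": 0, "ax": 0, "ay": 0, "az": 6.7}, {"dx": 18.5, "dy": -10, "dz": 10, "ax": 0, "ay": 0, "az": 6.7}, {"dx": 17, "dy": -12, "dz": 20, "ax": 0, "ay": 0, "az": 6.7}, {"dx": 15.5, "dy": -14, "dz": 30, "ax": 0, "ay": 0, "az": 6.7}, {"dx": 14, "dy": -15.5, "dz": 30, "ax": 0, "ay": 0, "az": 6.7}, {"dx": 12, "dy": -17, "dz": 30, "ax": 0, "ay": 0, "az": 6.7}, {"dx": 10, "dy": -18.5, "dz": 30, "ax": 0, "ay": 0, "az": 6.7}, {"dx": 7.5, "dy": -19.5, "dz": 20, "ax": 0, "ay": 0, "az": 6.7}, {"dx": 5.5, "dy": -18, "dz": 10, "ax": 0, "ay": 0, "az": 6.7}]' --hand 60

```text
time_s: 26.35
ee_pos: [0.5217, -0.0335, 0.1454]
ee_rot: [0.999, 0.049, -0.015, -0.006]
force: [-0.1, -1.3, -0.6]
opening: 0.682
```

arm_command --targets '[{"dx": 0, "dy": 0, "dz": 0, "ax": 0, "ay": 0, "az": 0}, {"dx": 0, "dy": 0, "dz": 0, "ax": 0, "ay": 0, "az": 0}]'

```text
time_s: 26.52
ee_pos: [0.5173, -0.0302, 0.1367]
ee_rot: [0.998, 0.05, -0.022, -0.008]
force: [0.3, 0.9, 0.2]
opening: 0.682
```

```bash
python3 go.py 526.4 -34.2 90 -80.5 2
python3 - <<'E'
from h import *
s=imaging.snapshot('wrist');save(s,'w17.png')
E
```

```text
pos [517.3 -30.2 136.7] jaw -84.3 tiltdeg 2.68 F [0.3 0.9 0.2] open 60.0 j [-0.13 -0.09  1.56  0.01  1.71  1.34] t 26.52
total tool [10.7  5.7 46.2] rot [-1.1  2.5 -3.8] rows 2
{"dx":5.3,"dy":2.8,"dz":23.1,"ax":-0.5,"ay":1.2,"az":-1.9},{"dx":4.7,"dy":2.8,"dz":23.2,"ax":-0.5,"ay":1.2,"az":-1.9}
```

View pics/w17.png

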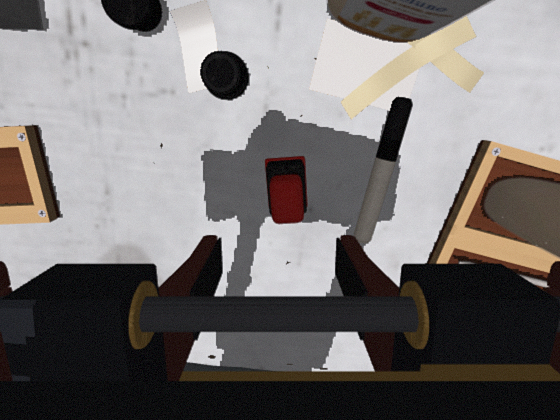

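arm_command --targets '[{"dx": 5, "dy": 3, "dz": 15, "ax": -0.5, "ay": 1.2, "az": -1.9}, {"dx": 5, "dy": 3, "dz": 15, "ax": -0.5, "ay": 1.2, "az": -1.9}, {"dx": 0, "dy": 0, "dz": 0, "ax": 0, "ay": 0, "az": 0}, {"dx": 0, "dy": 0, "dz": 0, "ax": 0, "ay": 0, "az": 0}]'

```text
time_s: 26.9
ee_pos: [0.528, -0.0393, 0.1077]
ee_rot: [0.996, 0.087, 0.001, 0.001]
force: [-0.6, 0.1, -0.5]
opening: 0.683
```

```bash
python3 go.py 526.4 -34.2 85 -80.5 1
python3 - <<'E'
from h import *
s=imaging.snapshot('wrist');save(s,'w18.png')
print(proj(s,[.5264,-.0342,.068]),proj(s,[.5264,-.0342,.03]))
hs=cv2.cvtColor(s['color'],cv2.COLOR_RGB2HSV);m=(((hs[...,0]<10)|(hs[...,0]>170))&(hs[...,1]>150)&(hs[...,2]>60)).astype(np.uint8)
m[:120]=0;m[260:]=0;m[:,:230]=0;m[:,330:]=0
pts=np.argwhere(m)[:,::-1].astype(np.float32);print(cv2.minAreaRect(pts))
E
```

```text
pos [528.  -39.3 107.7] jaw -80.0 tiltdeg 0.16 F [-0.6  0.1 -0.5] open 60.1 j [-0.14 -0.09  1.62 -0.    1.61  1.26] t 26.9
total tool [-0.7 -5.3 22.7] rot [ 0.1 -0.1  0.5] rows 1
{"dx":-0.7,"dy":-5.3,"dz":22.7,"ax":0.1,"ay":-0.1,"az":0.5}
[268.59110171 231.22911304] [269.95447258 215.35577461]
((271.5, 216.0), (74.0, 43.0), 90.0)
```

View pics/w18.png

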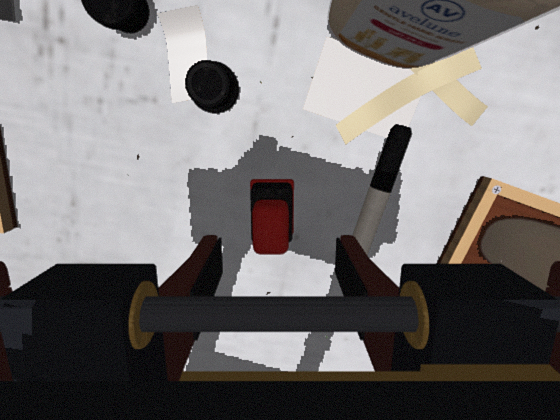

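arm_command --targets '[{"dx": -0.5, "dy": -4.5, "dz": 10, "ax": 0, "ay": 0, "az": 0.4}, {"dx": 0, "dy": 0, "dz": 20, "ax": 0, "ay": 0, "az": 0}, {"dx": 0, "dy": 0, "dz": 20, "ax": 0, "ay": 0, "az": 0}, {"dx": 0, "dy": 0, "dz": 15, "ax": 0, "ay": 0, "az": 0}, {"dx": 0, "dy": 0, "dz": 0, "ax": 0, "ay": 0, "az": 0}, {"dx": 0, "dy": 0, "dz": 0, "ax": 0, "ay": 0, "az": 0}]'

```text
time_s: 27.45
ee_pos: [0.53, -0.0363, 0.0461]
ee_rot: [0.997, 0.081, 0.006, 0.001]
force: [-0.0, -0.5, 1.0]
opening: 0.684
```

```bash
python3 go.py 526.4 -34.2 12 -80.5 2
```

```text
pos [530.  -36.3  46.1] jaw -80.7 tiltdeg 0.65 F [-0.  -0.5  1. ] open 60.2 j [-0.13 -0.07  1.7  -0.    1.49  1.28] t 27.45
total tool [-3.6 -2.7 34.1] rot [ 0.2 -0.6 -0.2] rows 2
{"dx":-1.8,"dy":-1.4,"dz":17.0,"ax":0.1,"ay":-0.3,"az":-0.1},{"dx":-1.7,"dy":-1.3,"dz":17.1,"ax":0.1,"ay":-0.3,"az":-0.1}
```

arm_command --targets '[{"dx": -2, "dy": -1.5, "dz": 12, "ax": 0, "ay": -0.3, "az": 0}, {"dx": -2, "dy": -1, "dz": 12, "ax": 0, "ay": -0.3, "az": 0}, {"dx": 0, "dy": 0, "dz": 8, "ax": 0, "ay": 0, "az": 0}, {"dx": 0, "dy": 0, "dz": 0, "ax": 0, "ay": 0, "az": 0}, {"dx": 0, "dy": 0, "dz": 0, "ax": 0, "ay": 0, "az": 0}]'

```text
time_s: 27.87
ee_pos: [0.5272, -0.0344, 0.0143]
ee_rot: [0.997, 0.08, 0.002, 0.002]
force: [-0.1, -0.7, 1.3]
opening: 0.683
```

```bash
python3 go.py 526.4 -34.2 12 -80.5 1
```

```text
pos [527.2 -34.4  14.3] jaw -80.8 tiltdeg 0.33 F [-0.1 -0.7  1.3] open 60.1 j [-0.13 -0.04  1.74 -0.    1.44  1.28] t 27.87
total tool [-0.7 -0.3  2.3] rot [ 0.3 -0.2 -0.3] rows 1
{"dx":-0.7,"dy":-0.3,"dz":2.3,"ax":0.3,"ay":-0.2,"az":-0.3}
```

arm_command --targets '[{"dx": 0, "dy": 0, "dz": 2, "ax": 0, "ay": 0, "az": -0.3}, {"dx": 0, "dy": 0, "dz": 0, "ax": 0, "ay": 0, "az": 0}]'

```text
time_s: 28.03
ee_pos: [0.5273, -0.0343, 0.0124]
ee_rot: [0.997, 0.083, 0.002, 0.002]
force: [-0.7, 0.7, 0.0]
opening: 0.686
```

arm_command --targets '[{"dx": 0, "dy": 0, "dz": 0, "ax": 0, "ay": 0, "az": 0}, {"dx": 0, "dy": 0, "dz": 0, "ax": 0, "ay": 0, "az": 0}, {"dx": 0, "dy": 0, "dz": 0, "ax": 0, "ay": 0, "az": 0}, {"dx": 0, "dy": 0, "dz": 0, "ax": 0, "ay": 0, "az": 0}, {"dx": 0, "dy": 0, "dz": 0, "ax": 0, "ay": 0, "az": 0}, {"dx": 0, "dy": 0, "dz": 0, "ax": 0, "ay": 0, "az": 0}, {"dx": 0, "dy": 0, "dz": 0, "ax": 0, "ay": 0, "az": 0}]' --hand 15 --grip_force 25

```text
time_s: 28.62
ee_pos: [0.5282, -0.0345, 0.0139]
ee_rot: [0.997, 0.083, 0.003, 0.002]
force: [-0.3, 0.8, -0.7]
opening: 0.362
```

```bash
python3 go.py 507 224.5 100 8.3 1
```

```text
pos [528.2 -34.5  13.9] jaw -80.4 tiltdeg 0.47 F [-0.3  0.8 -0.7] open 31.8 j [-0.13 -0.04  1.74 -0.    1.44  1.28] t 28.62
total tool [  22.6 -258.5  -87.3] rot [  0.5  -0.  -88.7] rows 14
{"dx":1.6,"dy":-18.5,"dz":-6.2,"ax":0.0,"ay":-0.0,"az":-6.3},{"dx":3.6,"dy":-18.2,"dz":-6.2,"ax":0.0,"ay":-0.0,"az":-6.3},{"dx":5.6,"dy":-17.7,"dz":-6.2,"ax":0.0,"ay":-0.0,"az":-6.3},{"dx":7.5,"dy":-16.9,"dz":-6.2,"ax":0.0,"ay":-0.0,"az":-6.3},{"dx":9.4,"dy":-16.0,"dz":-6.2,"ax":0.0,"ay":-0.0,"az":-6.3},{"dx":11.1,"dy":-14.9,"dz":-6.2,"ax":0.0,"ay":-0.0,"az":-6.3},{"dx":12.7,"dy":-13.6,"dz":-6.2,"ax":0.0,"ay":-0.0,"az":-6.3},{"dx":14.1,"dy":-12.1,"dz":-6.2,"ax":0.0,"ay":-0.0,"az":-6.3},{"dx":15.3,"dy":-10.5,"dz":-6.2,"ax":0.0,"ay":-0.0,"az":-6.3},{"dx":16.4,"dy":-8.7,"dz":-6.2,"ax":0.0,"ay":-0.0,"az":-6.3},{"dx":17.2,"dy":-6.9,"dz":-6.2,"ax":0.0,"ay":-0.0,"az":-6.3},{"dx":17.9,"dy":-4.9,"dz":-6.2,"ax":0.0,"ay":-0.0,"az":-6.3},{"dx":18.3,"dy":-2.9,"dz":-6.1,"ax":0.0,"ay":-0.0,"az":-6.3},{"dx":18.5,"dy":-0.9,"dz":-6.1,"ax":0.0,"ay":-0.0,"az":-6.3}
```

arm_command --targets '[{"dx": 0, "dy": 0, "dz": -10, "ax": 0, "ay": 0, "az": 0}, {"dx": 0, "dy": 0, "dz": -25, "ax": 0, "ay": 0, "az": 0}, {"dx": 0, "dy": 0, "dz": -35, "ax": 0, "ay": 0, "az": 0}, {"dx": 0, "dy": 0, "dz": -25, "ax": 0, "ay": 0, "az": 0}, {"dx": 1.5, "dy": -18.5, "dz": 0, "ax": 0, "ay": 0, "az": -6.3}, {"dx": 3.5, "dy": -18, "dz": 0, "ax": 0, "ay": 0, "az": -6.3}, {"dx": 5.5, "dy": -17.5, "dz": 0, "ax": 0, "ay": 0, "az": -6.3}, {"dx": 7.5, "dy": -17, "dz": 0, "ax": 0, "ay": 0, "az": -6.3}, {"dx": 9.5, "dy": -16, "dz": 0, "ax": 0, "ay": 0, "az": -6.3}, {"dx": 11, "dy": -15, "dz": 0, "ax": 0, "ay": 0, "az": -6.3}]'

```text
time_s: 29.45
ee_pos: [0.5172, 0.0771, 0.1196]
ee_rot: [0.912, 0.411, 0.003, 0.004]
force: [0.2, -1.0, -0.9]
opening: 0.358
```

```bash
python3 go.py 507 224.5 80 8.3 1
```

```text
pos [517.2  77.1 119.6] jaw -41.5 tiltdeg 0.6 F [ 0.2 -1.  -0.9] open 31.5 j [ 0.09 -0.12  1.62 -0.01  1.63  0.81] t 29.45
total tool [ 103.5 -105.7   38.7] rot [  0.6   0.1 -49.8] rows 8
{"dx":12.9,"dy":-13.2,"dz":4.8,"ax":0.1,"ay":0.0,"az":-6.2},{"dx":14.3,"dy":-11.7,"dz":4.9,"ax":0.1,"ay":0.0,"az":-6.2},{"dx":15.5,"dy":-10.1,"dz":4.9,"ax":0.1,"ay":0.0,"az":-6.2},{"dx":16.5,"dy":-8.4,"dz":4.9,"ax":0.1,"ay":0.0,"az":-6.2},{"dx":17.3,"dy":-6.5,"dz":4.9,"ax":0.1,"ay":0.0,"az":-6.2},{"dx":17.9,"dy":-4.6,"dz":4.9,"ax":0.1,"ay":0.0,"az":-6.2},{"dx":18.3,"dy":-2.6,"dz":4.9,"ax":0.1,"ay":0.0,"az":-6.2},{"dx":18.5,"dy":-0.6,"dz":4.9,"ax":0.1,"ay":0.0,"az":-6.2}
```

arm_command --targets '[{"dx": 13, "dy": -13, "dz": 0, "ax": 0, "ay": 0, "az": -6.2}, {"dx": 14, "dy": -11.5, "dz": 0, "ax": 0, "ay": 0, "az": -6.2}, {"dx": 15.5, "dy": -10, "dz": 0, "ax": 0.3, "ay": 0, "az": -6.2}, {"dx": 16.5, "dy": -8.5, "dz": 5, "ax": 0.3, "ay": 0, "az": -6.2}, {"dx": 17, "dy": -6.5, "dz": 5, "ax": 0, "ay": 0, "az": -6.2}, {"dx": 18, "dy": -4.5, "dz": 10, "ax": 0, "ay": 0, "az": -6.2}, {"dx": 18, "dy": -2.5, "dz": 10, "ax": 0, "ay": 0, "az": -6.2}, {"dx": 10, "dy": 0, "dz": 10, "ax": 0, "ay": 0, "az": -4}, {"dx": 0, "dy": 0, "dz": 0, "ax": 0, "ay": 0, "az": 0}, {"dx": 0, "dy": 0, "dz": 0, "ax": 0, "ay": 0, "az": 0}]'

```text
time_s: 30.28
ee_pos: [0.5047, 0.2258, 0.0871]
ee_rot: [0.651, 0.759, 0.003, 0.002]
force: [-0.9, 0.2, -0.9]
opening: 0.364
```

```bash
python3 go.py 506.8 224.5 50 8.3 1
python3 - <<'E'
from h import *
s=imaging.snapshot('wrist');save(s,'w19.png')
E
```

```text
pos [504.7 225.8  87.1] jaw 8.8 tiltdeg 0.39 F [-0.9  0.2 -0.9] open 32.0 j [ 0.36 -0.03  1.59 -0.    1.57  0.21] t 30.28
total tool [-1.7  1.6 37.1] rot [ 0.4 -0.1  0.5] rows 1
{"dx":-1.7,"dy":1.6,"dz":37.1,"ax":0.4,"ay":-0.1,"az":0.5}
```

View pics/w19.png

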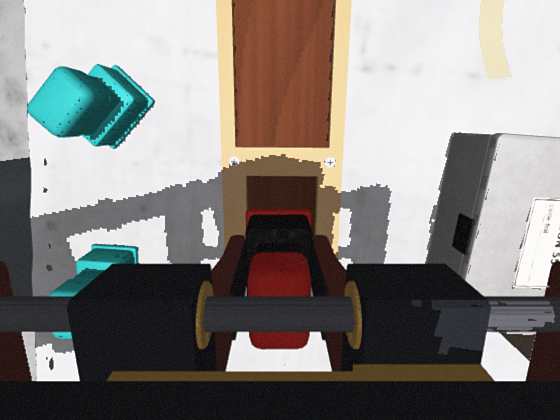

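arm_command --targets '[{"dx": -1, "dy": 1, "dz": 15, "ax": 0.3, "ay": 0, "az": 0.4}, {"dx": -0.5, "dy": 0.5, "dz": 15, "ax": 0, "ay": 0, "az": 0}, {"dx": 0, "dy": 0, "dz": 10, "ax": 0, "ay": 0, "az": 0}, {"dx": 0, "dy": 0, "dz": 5, "ax": 0, "ay": 0, "az": 0}, {"dx": 0, "dy": 0, "dz": 0, "ax": 0, "ay": 0, "az": 0}, {"dx": 0, "dy": 0, "dz": 0, "ax": 0, "ay": 0, "az": 0}]'

```text
time_s: 30.83
ee_pos: [0.509, 0.2206, 0.0412]
ee_rot: [0.659, 0.752, 0.002, 0.001]
force: [0.3, 0.4, -0.7]
opening: 0.363
```

```bash
python3 go.py 506.8 224.5 20 8.3 1
python3 - <<'E'
from h import *
s=imaging.snapshot('wrist');save(s,'w20.png')
E
```

```text
pos [509.  220.6  41.2] jaw 7.6 tiltdeg 0.26 F [ 0.3  0.4 -0.7] open 32.0 j [ 0.35  0.01  1.64 -0.    1.49  0.22] t 30.83
total tool [ 4.2 -1.7 21.2] rot [ 0.3 -0.  -0.7] rows 1
{"dx":4.2,"dy":-1.7,"dz":21.2,"ax":0.3,"ay":-0.0,"az":-0.7}
```

View pics/w20.png

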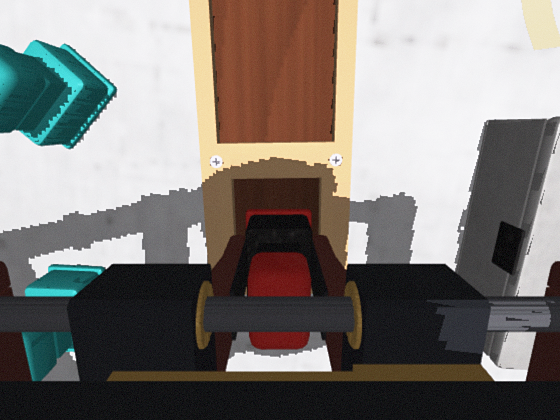

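Run:
```python
from h import *
import pickle
d=pickle.load(open('shots1.pkl','rb'));s=d['scene']
b=ray(s,(252,209.2),0);print(b)
for z in(.04,.05,.06,.07,.08):print(z,proj(s,[b[0],b[1],z]))
```

```text
[6.34757714e-01 1.74021101e-01 1.11022302e-16]
0.04 [251.35536974 198.81723618]
0.05 [251.19140952 196.17640408]
0.06 [251.02630475 193.51713738]
0.07 [250.86004342 190.83924238]
0.08 [250.69261332 188.14252266]
```

arm_command --targets '[{"dx": 3.5, "dy": -1.5, "dz": 4, "ax": 0, "ay": 0, "az": -0.6}, {"dx": 0, "dy": 0, "dz": 3, "ax": 0, "ay": 0, "az": 0}, {"dx": 0, "dy": 0, "dz": 0, "ax": 0, "ay": 0, "az": 0}, {"dx": 0, "dy": 0, "dz": 0, "ax": 0, "ay": 0, "az": 0}]'

```text
time_s: 31.22
ee_pos: [0.5079, 0.2245, 0.0356]
ee_rot: [0.655, 0.756, 0.003, 0.002]
force: [-0.5, -0.3, -1.9]
opening: 0.365
```

```bash
python3 go.py 506.8 224.5 20 8.3 1
```

```text
pos [507.9 224.5  35.6] jaw 8.2 tiltdeg 0.43 F [-0.5 -0.3 -1.9] open 32.1 j [ 0.36  0.01  1.65 -0.    1.48  0.21] t 31.22
total tool [ 0.2 -1.2 15.6] rot [ 0.4 -0.1 -0.1] rows 1
{"dx":0.2,"dy":-1.2,"dz":15.6,"ax":0.4,"ay":-0.1,"az":-0.1}
```

arm_command --targets '[{"dx": 0, "dy": -1, "dz": 5, "ax": 0.2, "ay": 0, "az": 0}, {"dx": 0, "dy": 0, "dz": 5, "ax": 0, "ay": 0, "az": 0}, {"dx": 0, "dy": 0, "dz": 3, "ax": 0, "ay": 0, "az": 0}, {"dx": 0, "dy": 0, "dz": 0, "ax": 0, "ay": 0, "az": 0}, {"dx": 0, "dy": 0, "dz": 0, "ax": 0, "ay": 0, "az": 0}]'

```text
time_s: 31.63
ee_pos: [0.507, 0.2247, 0.0216]
ee_rot: [0.654, 0.756, 0.002, 0.001]
force: [0.1, -0.2, -1.2]
opening: 0.363
```

```bash
python3 go.py 506.8 224.5 20 8.3 1
```

```text
pos [507.  224.7  21.6] jaw 8.2 tiltdeg 0.27 F [ 0.1 -0.2 -1.2] open 32.0 j [0.36 0.02 1.66 0.   1.45 0.21] t 31.63
total tool [-0.1 -0.2  1.6] rot [ 0.3 -0.1 -0.1] rows 1
{"dx":-0.1,"dy":-0.2,"dz":1.6,"ax":0.3,"ay":-0.1,"az":-0.1}
```

arm_command --targets '[{"dx": 0, "dy": 0, "dz": 1.5, "ax": 0, "ay": 0, "az": 0}, {"dx": 0, "dy": 0, "dz": 0, "ax": 0, "ay": 0, "az": 0}, {"dx": 0, "dy": 0, "dz": 0.5, "ax": 0, "ay": 0, "az": 0}, {"dx": 0, "dy": 0, "dz": 0, "ax": 0, "ay": 0, "az": 0}]'

```text
time_s: 31.97
ee_pos: [0.5073, 0.2247, 0.0201]
ee_rot: [0.654, 0.756, 0.003, 0.001]
force: [-0.2, -0.3, -0.5]
opening: 0.361
```

arm_command --targets '[{"dx": 0, "dy": 0, "dz": 0, "ax": 0, "ay": 0, "az": 0}, {"dx": 0, "dy": 0, "dz": 0, "ax": 0, "ay": 0, "az": 0}, {"dx": 0, "dy": 0, "dz": 0, "ax": 0, "ay": 0, "az": 0}, {"dx": 0, "dy": 0, "dz": 0, "ax": 0, "ay": 0, "az": 0}, {"dx": 0, "dy": 0, "dz": -20, "ax": 0, "ay": 0, "az": 0}, {"dx": 0, "dy": 0, "dz": -35, "ax": 0, "ay": 0, "az": 0}, {"dx": 0, "dy": 0, "dz": -38, "ax": 0, "ay": 0, "az": 0}, {"dx": 0, "dy": 0, "dz": -38, "ax": 0, "ay": 0, "az": 0}, {"dx": 0, "dy": 0, "dz": -38, "ax": 0, "ay": 0, "az": 0}, {"dx": 0, "dy": 0, "dz": -38, "ax": 0, "ay": 0, "az": 0}]' --hand 58

```text
time_s: 32.8
ee_pos: [0.5017, 0.2225, 0.2224]
ee_rot: [0.654, 0.756, -0.007, -0.004]
force: [0.5, -0.3, 0.4]
opening: 0.663
```

arm_command --targets '[{"dx": -10, "dy": 0, "dz": -38, "ax": 0, "ay": 0, "az": 0}, {"dx": -20, "dy": 0, "dz": -38, "ax": 0, "ay": 0, "az": 0}, {"dx": 0, "dy": 0, "dz": 0, "ax": 0, "ay": 0, "az": 0}]' --hand 80

```text
time_s: 33.05
ee_pos: [0.5075, 0.1943, 0.3095]
ee_rot: [0.654, 0.757, -0.001, -0.001]
force: [1.0, 1.1, 1.0]
opening: 0.845
```

```bash
python3 go.py 678 -82 245 8.3 1|head -1
python3 - <<'E'
from h import *
import pickle
d={}
for n in('scene','side','wrist'):
    s=imaging.snapshot(n);save(s,n+'21.png');d[n]=s
pickle.dump(d,open('shots21.pkl','wb'))
E
```

```text
pos [507.5 194.3 309.5] jaw 8.4 tiltdeg 0.17 F [1.  1.1 1. ] open 74.4 j [ 0.3  -0.02  1.19 -0.    1.98  0.16] t 33.05
```

View pics/wrist21.png

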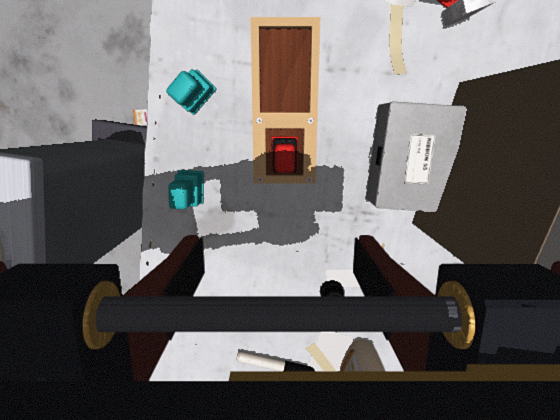

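View pics/scene21.png

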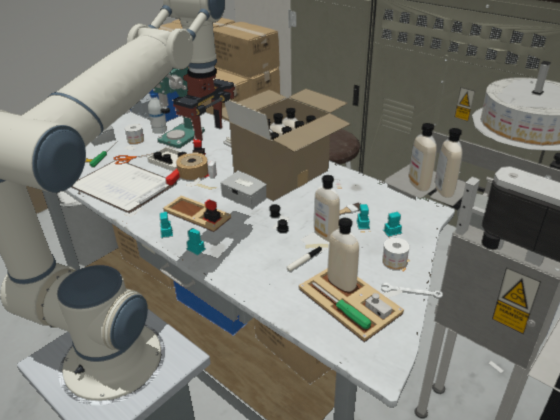

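```bash
cat > run7.py <<'E'
from gcut import *
import fit as F, pickle
d=pickle.load(open('shots21.pkl','rb'));d1=pickle.load(open('shots1.pkl','rb'));d16=pickle.load(open('shots16.pkl','rb'))
e=.75
b=[np.vstack([ell(25,43.5,z,p=e) for z in(8,143)]+[ell(22,40,0,p=e)]),np.vstack([ell(25,43.5,143,p=e),ell(20,32,171,p=.9)])]
F.M['bottle']=b+[cyl(18.5,171,202)]
L=[('scene',d['scene']),('side',d['side']),('w1',d1['wrist']),('w16',d16['wrist'])]
p=np.array((.675,-.087,-.1))
for r in range(2):
    vs=[]
    for n,s in L:
        f,v=gc(s,'bottle',p,grow=9)
        if n=='w1': v[:,:193]=False; v[232:]=False
        if n=='w16': v[:,393:]=False;
        vs.append((s,f,v))
    bst=min((fit(vs,'bottle',(p[0],p[1],y),(.004,.004,.1)) for y in(-.5,-.2,.1)),key=lambda t:t[1]);p=bst[0];print(np.round(p,4),bst[1])
for (n,s),v in zip(L,vs): q=fit([v],'bottle',p);print(n,np.round(q[0],4),round(q[1]))
np.save('lab.npy',p)
C={'scene':(300,165,360,250),'side':(300,180,350,290),'w1':(180,200,260,290),'w16':(320,0,420,90)};T=[]
for (n,s),v in zip(L,vs):
    s=dict(s);c=s['color'].copy();ed=cv2.morphologyEx(v[1].astype(np.uint8),cv2.MORPH_GRADIENT,np.ones((2,2)));c[ed>0]=(0,255,0);s['color']=c
    overlay(s,[('bottle',p)],'t.png',C[n],4);t=cv2.imread('pics/t.png');T.append(cv2.resize(t,(int(t.shape[1]*300/t.shape[0]),300)))
x=np.hstack(T);print(x.shape);cv2.imwrite('pics/b21.png',cv2.resize(x,(800,int(300*800/x.shape[1]))))
E
python3 run7.py
```

```text
[ 0.676  -0.0897 -0.2262] 582.0627450980392
[ 0.6755 -0.0903 -0.227 ] 622.8823529411766
scene [ 0.6786 -0.0879 -0.2758] 199
side [ 0.673  -0.0969 -0.2287] 175
w1 [ 0.6762 -0.0933 -0.1182] 26
w16 [ 0.6763 -0.09   -0.1921] 124
(300, 946, 3)
```

View pics/b21.png

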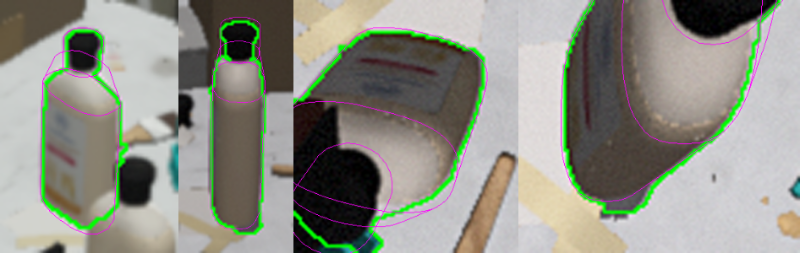

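```bash
python3 go.py 676 -90 255 -10.5 8
```

```text
pos [506.2 195.9 300.5] jaw 8.4 tiltdeg 0.85 F [-0.6  1.   0.4] open 79.7 j [ 0.31 -0.02  1.2   0.    1.97  0.16] t 33.2
total tool [-307.7  126.7   44. ] rot [-0.8  0.2 18.9] rows 9
{"dx":-34.2,"dy":14.1,"dz":4.9,"ax":-0.1,"ay":0.0,"az":2.1},{"dx":-33.6,"dy":15.3,"dz":4.9,"ax":-0.1,"ay":0.0,"az":2.1},{"dx":-33.1,"dy":16.5,"dz":4.9,"ax":-0.1,"ay":0.0,"az":2.1},{"dx":-32.4,"dy":17.7,"dz":4.9,"ax":-0.1,"ay":0.0,"az":2.1},{"dx":-31.8,"dy":18.9,"dz":4.9,"ax":-0.1,"ay":0.0,"az":2.1},{"dx":-31.1,"dy":20.0,"dz":5.0,"ax":-0.1,"ay":0.0,"az":2.1},{"dx":-30.3,"dy":21.2,"dz":5.0,"ax":-0.1,"ay":0.0,"az":2.1},{"dx":-29.5,"dy":22.3,"dz":5.0,"ax":-0.1,"ay":0.0,"az":2.1},{"dx":-28.7,"dy":23.3,"dz":5.0,"ax":-0.1,"ay":0.0,"az":2.1}
```

arm_command --targets '[{"dx": -34, "dy": 14, "dz": 0, "ax": 0, "ay": 0, "az": 2.1}, {"dx": -33.5, "dy": 15, "dz": 0, "ax": -0.4, "ay": 0, "az": 2.1}, {"dx": -33, "dy": 16.5, "dz": 0, "ax": -0.4, "ay": 0, "az": 2.1}, {"dx": -32.5, "dy": 17.5, "dz": 0, "ax": 0, "ay": 0, "az": 2.1}, {"dx": -32, "dy": 19, "dz": 3, "ax": 0, "ay": 0, "az": 2.1}, {"dx": -31, "dy": 20, "dz": 5, "ax": 0, "ay": 0, "az": 2.1}, {"dx": -30, "dy": 21, "dz": 8, "ax": 0, "ay": 0, "az": 2.1}, {"dx": -28, "dy": 20, "dz": 8, "ax": 0, "ay": 0, "az": 2.1}, {"dx": -14, "dy": 12, "dz": 8, "ax": 0, "ay": 0, "az": 2.1}, {"dx": 0, "dy": 0, "dz": 0, "ax": 0, "ay": 0, "az": 0}]'

```text
time_s: 34.03
ee_pos: [0.6648, -0.0767, 0.2349]
ee_rot: [0.77, 0.638, -0.015, -0.013]
force: [0.6, -0.2, -1.1]
opening: 0.909
```

```bash
python3 go.py 676 -90 240 -10.5 2
```

```text
pos [664.8 -76.7 234.9] jaw -10.7 tiltdeg 2.3 F [ 0.6 -0.2 -1.1] open 80.0 j [-0.16  0.33  0.94 -0.01  1.91  0.02] t 34.03
total tool [-11.   13.2  -5.5] rot [-2.3  0.4 -0.2] rows 2
{"dx":-5.5,"dy":6.6,"dz":-2.8,"ax":-1.1,"ay":0.2,"az":-0.1},{"dx":-5.5,"dy":6.7,"dz":-2.7,"ax":-1.1,"ay":0.2,"az":-0.1}
```

arm_command --targets '[{"dx": -5.5, "dy": 6.5, "dz": -2, "ax": -1.2, "ay": 0.2, "az": 0}, {"dx": -4, "dy": 6, "dz": -2, "ax": -1, "ay": 0.2, "az": 0}, {"dx": 0, "dy": 0, "dz": 0, "ax": 0, "ay": 0, "az": 0}, {"dx": 0, "dy": 0, "dz": 0, "ax": 0, "ay": 0, "az": 0}]'

```text
time_s: 34.37
ee_pos: [0.6747, -0.0869, 0.2315]
ee_rot: [0.769, 0.64, -0.002, -0.004]
force: [-0.1, -0.1, 0.9]
opening: 0.912
```

```bash
python3 - <<'E'
from h import *
s=imaging.snapshot('wrist');save(s,'w22.png')
g=s['color'].max(2);m=(g<45).astype(np.uint8);m[250:]=0;m[:150]=0;m[:,:240]=0;m[:,340:]=0
n,l,st,c=cv2.connectedComponentsWithStats(m);k=1+np.argmax(st[1:,4]);print(st[k],c[k])
pts=np.argwhere(l==k)[:,::-1].astype(np.float32)
(cx,cy),r=cv2.minEnclosingCircle(pts);print(cx,cy,r)
for z in(.187,.195,.202):print(z,np.round(ray(s,(cx,cy),z),4))
E
python3 go.py 676 -90 230 -10.5 2
```

```text
[ 253  208   55   42 1878] [280.08998935 231.44515442]
280.3306884765625 236.07171630859375 28.457489013671875
0.187 [ 0.6739 -0.0927  0.187 ]
0.195 [ 0.6745 -0.09    0.195 ]
0.202 [ 0.6749 -0.0876  0.202 ]
pos [674.7 -86.7 231.9] jaw -10.5 tiltdeg 0.53 F [-0.   0.4  0.4] open 80.4 j [-0.18  0.33  0.94  0.    1.88  0.  ] t 34.42
total tool [-3.   1.9  1.9] rot [-0.5 -0.1  0. ] rows 2
{"dx":-1.5,"dy":0.9,"dz":0.9,"ax":-0.3,"ay":-0.1,"az":0.0},{"dx":-1.5,"dy":0.9,"dz":0.9,"ax":-0.3,"ay":-0.1,"az":0.0}
```

View pics/w22.png

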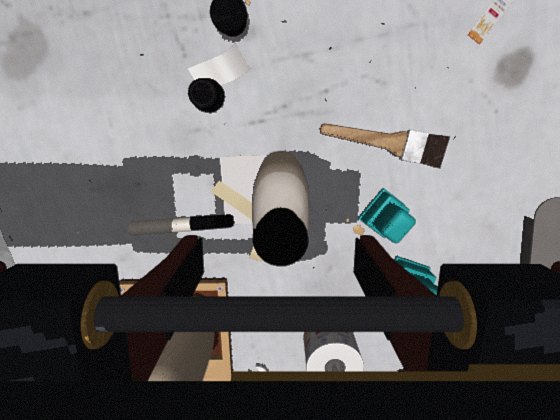

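arm_command --targets '[{"dx": -1.5, "dy": 0, "dz": 0, "ax": -0.4, "ay": 0, "az": 0}, {"dx": -1, "dy": 0, "dz": 12, "ax": 0, "ay": 0, "az": 0}, {"dx": 0, "dy": 0, "dz": 15, "ax": 0, "ay": 0, "az": 0}, {"dx": 0, "dy": 0, "dz": 15, "ax": 0, "ay": 0, "az": 0}, {"dx": 0, "dy": 0, "dz": 5, "ax": 0, "ay": 0, "az": 0}, {"dx": 0, "dy": 0, "dz": 0, "ax": 0, "ay": 0, "az": 0}, {"dx": 0, "dy": 0, "dz": 0, "ax": 0, "ay": 0, "az": 0}]'

```text
time_s: 35.0
ee_pos: [0.6748, -0.0839, 0.1923]
ee_rot: [0.766, 0.643, 0.005, 0.004]
force: [-0.2, -0.6, 0.6]
opening: 0.907
```

```bash
python3 go.py 675 -89.3 179 -10.5 1
```

```text
pos [674.8 -83.9 192.3] jaw -10.0 tiltdeg 0.76 F [-0.2 -0.6  0.6] open 79.8 j [-0.18  0.3   1.05  0.    1.78 -0.  ] t 35.0
total tool [-5.3  0.9 13.3] rot [ 0.7 -0.2  0.5] rows 1
{"dx":-5.3,"dy":0.9,"dz":13.3,"ax":0.7,"ay":-0.2,"az":0.5}
```

arm_command --targets '[{"dx": -5, "dy": 1, "dz": 3, "ax": 0.6, "ay": 0, "az": 0.5}, {"dx": 0, "dy": 0, "dz": 5, "ax": 0, "ay": 0, "az": 0}, {"dx": 0, "dy": 0, "dz": 4, "ax": 0, "ay": 0, "az": 0}, {"dx": 0, "dy": 0, "dz": 0, "ax": 0, "ay": 0, "az": 0}, {"dx": 0, "dy": 0, "dz": 0, "ax": 0, "ay": 0, "az": 0}]'

```text
time_s: 35.42
ee_pos: [0.6762, -0.0895, 0.1834]
ee_rot: [0.769, 0.639, 0.003, 0.002]
force: [-0.1, -0.3, 0.8]
opening: 0.914
```

```bash
python3 go.py 675 -89.3 178 -10.5 1
```

```text
pos [676.2 -89.5 183.4] jaw -10.5 tiltdeg 0.44 F [-0.1 -0.3  0.8] open 80.4 j [-0.18  0.31  1.06  0.    1.77  0.  ] t 35.42
total tool [-0.  -1.2  5.4] rot [ 0.4 -0.2 -0. ] rows 1
{"dx":-0.0,"dy":-1.2,"dz":5.4,"ax":0.4,"ay":-0.2,"az":-0.0}
```

arm_command --targets '[{"dx": 0, "dy": -1, "dz": 5, "ax": 0.3, "ay": 0, "az": 0}, {"dx": 0, "dy": 0, "dz": 0.5, "ax": 0, "ay": 0, "az": 0}, {"dx": 0, "dy": 0, "dz": 0, "ax": 0, "ay": 0, "az": 0}, {"dx": 0, "dy": 0, "dz": 0, "ax": 0, "ay": 0, "az": 0}]'

```text
time_s: 35.75
ee_pos: [0.6752, -0.0894, 0.1773]
ee_rot: [0.769, 0.639, 0.002, -0.001]
force: [0.1, 0.1, -0.5]
opening: 0.912
```

arm_command --targets '[{"dx": 0, "dy": 0, "dz": 0, "ax": 0, "ay": 0, "az": 0}, {"dx": 0, "dy": 0, "dz": 0, "ax": 0, "ay": 0, "az": 0}, {"dx": 0, "dy": 0, "dz": 0, "ax": 0, "ay": 0, "az": 0}, {"dx": 0, "dy": 0, "dz": 0, "ax": 0, "ay": 0, "az": 0}, {"dx": 0, "dy": 0, "dz": 0, "ax": 0, "ay": 0, "az": 0}, {"dx": 0, "dy": 0, "dz": 0, "ax": 0, "ay": 0, "az": 0}, {"dx": 0, "dy": 0, "dz": 0, "ax": 0, "ay": 0, "az": 0}, {"dx": 0, "dy": 0, "dz": 0, "ax": 0, "ay": 0, "az": 0}, {"dx": 0, "dy": 0, "dz": 0, "ax": 0, "ay": 0, "az": 0}]' --hand 25 --grip_force 35

```text
time_s: 36.5
ee_pos: [0.6752, -0.0893, 0.1779]
ee_rot: [0.769, 0.639, 0.002, -0.0]
force: [0.4, -0.2, 0.5]
opening: 0.41
```

arm_command --targets '[{"dx": 0, "dy": 0, "dz": -5, "ax": 0, "ay": 0, "az": 0}, {"dx": 0, "dy": 0, "dz": -10, "ax": 0, "ay": 0, "az": 0}, {"dx": 0, "dy": 0, "dz": -18, "ax": 0, "ay": 0, "az": 0}, {"dx": 0, "dy": 0, "dz": -20, "ax": 0, "ay": 0, "az": 0}, {"dx": 0, "dy": 0, "dz": -20, "ax": 0, "ay": 0, "az": 0}, {"dx": 0, "dy": 0, "dz": -20, "ax": 0, "ay": 0, "az": 0}, {"dx": 0, "dy": 0, "dz": -18, "ax": 0, "ay": 0, "az": 0}, {"dx": 0, "dy": 0, "dz": -10, "ax": 0, "ay": 0, "az": 0}, {"dx": 0, "dy": 0, "dz": 0, "ax": 0, "ay": 0, "az": 0}]'

```text
time_s: 37.25
ee_pos: [0.6732, -0.0893, 0.3004]
ee_rot: [0.769, 0.639, -0.003, -0.006]
force: [0.6, 0.6, -3.3]
opening: 0.408
```

```bash
python3 go.py 492 327 295 8.3 25
```

```text
pos [673.2 -89.3 300.4] jaw -10.5 tiltdeg 0.7 F [ 0.6  0.6 -3.3] open 35.9 j [-0.18  0.37  0.77  0.    2.01  0.  ] t 37.25
total tool [ 376.3 -254.     9.7] rot [ -0.6  -0.3 -18.8] rows 25
{"dx":15.1,"dy":-10.2,"dz":0.4,"ax":-0.0,"ay":-0.0,"az":-0.8},{"dx":15.2,"dy":-10.0,"dz":0.4,"ax":-0.0,"ay":-0.0,"az":-0.8},{"dx":15.3,"dy":-9.8,"dz":0.4,"ax":-0.0,"ay":-0.0,"az":-0.8},{"dx":15.4,"dy":-9.6,"dz":0.4,"ax":-0.0,"ay":-0.0,"az":-0.8},{"dx":15.6,"dy":-9.4,"dz":0.4,"ax":-0.0,"ay":-0.0,"az":-0.8},{"dx":15.7,"dy":-9.2,"dz":0.3,"ax":-0.0,"ay":-0.0,"az":-0.8},{"dx":15.8,"dy":-8.9,"dz":0.3,"ax":-0.0,"ay":-0.0,"az":-0.8},{"dx":15.9,"dy":-8.7,"dz":0.3,"ax":-0.0,"ay":-0.0,"az":-0.8},{"dx":16.0,"dy":-8.5,"dz":0.3,"ax":-0.0,"ay":-0.0,"az":-0.8},{"dx":16.1,"dy":-8.3,"dz":0.3,"ax":-0.0,"ay":-0.0,"az":-0.8},{"dx":16.3,"dy":-8.1,"dz":0.3,"ax":-0.0,"ay":-0.0,"az":-0.8},{"dx":16.4,"dy":-7.9,"dz":0.3,"ax":-0.0,"ay":-0.0,"az":-0.8},{"dx":16.5,"dy":-7.7,"dz":0.3,"ax":-0.0,"ay":-0.0,"az":-0.8},{"dx":16.6,"dy":-7.5,"dz":0.3,"ax":-0.0,"ay":-0.0,"az":-0.8},{"dx":16.7,"dy":-7.2,"dz":0.3,"ax":-0.0,"ay":-0.0,"az":-0.8},{"dx":16.7,"dy":-7.0,"dz":0.3,"ax":-0.0,"ay":-0.0,"az":-0.8},{"dx":16.8,"dy":-6.8,"dz":0.3,"ax":-0.0,"ay":-0.0,"az":-0.8},{"dx":16.9,"dy":-6.6,"dz":0.3,"ax":-0.0,"ay":-0.0,"az":-0.8},{"dx":17.0,"dy":-6.4,"dz":0.3,"ax":-0.0,"ay":-0.0,"az":-0.8},{"dx":17.1,"dy":-6.1,"dz":0.3,"ax":-0.0,"ay":-0.0,"az":-0.8},{"dx":17.2,"dy":-5.9,"dz":0.2,"ax":-0.0,"ay":-0.0,"az":-0.8},{"dx":17.3,"dy":-5.7,"dz":0.2,"ax":-0.0,"ay":-0.0,"az":-0.8},{"dx":17.3,"dy":-5.5,"dz":0.2,"ax":-0.0,"ay":-0.0,"az":-0.8},{"dx":17.4,"dy":-5.2,"dz":0.2,"ax":-0.0,"ay":-0.0,"az":-0.8},{"dx":17.5,"dy":-5.0,"dz":0.2,"ax":-0.0,"ay":-0.0,"az":-0.8}
```

arm_command --targets '[{"dx": 3, "dy": -6, "dz": 0, "ax": 0, "ay": 0, "az": 0}, {"dx": 6, "dy": -13, "dz": 0, "ax": 0, "ay": 0, "az": -0.8}, {"dx": 9, "dy": -18, "dz": 0, "ax": 0, "ay": 0, "az": -0.8}, {"dx": 12, "dy": -18, "dz": 0, "ax": 0, "ay": 0, "az": -0.8}, {"dx": 14, "dy": -18, "dz": 0, "ax": 0, "ay": 0, "az": -0.8}, {"dx": 16, "dy": -18, "dz": 0, "ax": 0, "ay": 0, "az": -0.8}, {"dx": 17, "dy": -17, "dz": 0, "ax": 0, "ay": 0, "az": -0.8}, {"dx": 18, "dy": -16, "dz": 0, "ax": 0, "ay": 0, "az": -0.8}, {"dx": 18, "dy": -14, "dz": 0, "ax": 0, "ay": 0, "az": -0.8}, {"dx": 19, "dy": -12, "dz": 0, "ax": 0, "ay": 0, "az": -0.8}]'

```text
time_s: 38.08
ee_pos: [0.5297, 0.0646, 0.2899]
ee_rot: [0.728, 0.686, -0.009, -0.012]
force: [-0.3, 0.5, -3.5]
opening: 0.407
```

```bash
python3 go.py 492 327 295 8.3 17
```

```text
pos [529.7  64.6 289.9] jaw -3.4 tiltdeg 1.72 F [-0.3  0.5 -3.5] open 35.8 j [ 0.05 -0.04  1.24  0.01  1.97  0.11] t 38.08
total tool [259.7 -53.3  -2.5] rot [ -1.7  -0.4 -11.7] rows 17
{"dx":15.3,"dy":-3.1,"dz":-0.1,"ax":-0.1,"ay":-0.0,"az":-0.7},{"dx":15.3,"dy":-3.0,"dz":-0.2,"ax":-0.1,"ay":-0.0,"az":-0.7},{"dx":15.3,"dy":-2.8,"dz":-0.2,"ax":-0.1,"ay":-0.0,"az":-0.7},{"dx":15.4,"dy":-2.6,"dz":-0.2,"ax":-0.1,"ay":-0.0,"az":-0.7},{"dx":15.4,"dy":-2.4,"dz":-0.2,"ax":-0.1,"ay":-0.0,"az":-0.7},{"dx":15.4,"dy":-2.2,"dz":-0.2,"ax":-0.1,"ay":-0.0,"az":-0.7},{"dx":15.5,"dy":-2.0,"dz":-0.2,"ax":-0.1,"ay":-0.0,"az":-0.7},{"dx":15.5,"dy":-1.8,"dz":-0.2,"ax":-0.1,"ay":-0.0,"az":-0.7},{"dx":15.5,"dy":-1.7,"dz":-0.2,"ax":-0.1,"ay":-0.0,"az":-0.7},{"dx":15.5,"dy":-1.5,"dz":-0.2,"ax":-0.1,"ay":-0.0,"az":-0.7},{"dx":15.5,"dy":-1.3,"dz":-0.2,"ax":-0.1,"ay":-0.0,"az":-0.7},{"dx":15.6,"dy":-1.1,"dz":-0.3,"ax":-0.1,"ay":-0.0,"az":-0.7},{"dx":15.6,"dy":-0.9,"dz":-0.3,"ax":-0.1,"ay":-0.0,"az":-0.7},{"dx":15.6,"dy":-0.7,"dz":-0.3,"ax":-0.1,"ay":-0.0,"az":-0.7},{"dx":15.6,"dy":-0.5,"dz":-0.3,"ax":-0.1,"ay":-0.0,"az":-0.7},{"dx":15.6,"dy":-0.3,"dz":-0.3,"ax":-0.1,"ay":-0.0,"az":-0.7},{"dx":15.6,"dy":-0.2,"dz":-0.3,"ax":-0.1,"ay":-0.0,"az":-0.7}
```

arm_command --targets '[{"dx": 17, "dy": -3, "dz": -1, "ax": -0.2, "ay": 0, "az": -0.8}, {"dx": 18, "dy": -3, "dz": -1, "ax": -0.2, "ay": 0, "az": -0.8}, {"dx": 18, "dy": -3, "dz": -1, "ax": -0.2, "ay": 0, "az": -0.8}, {"dx": 18, "dy": -2.5, "dz": -1, "ax": -0.2, "ay": 0, "az": -0.8}, {"dx": 18, "dy": -2.5, "dz": -1, "ax": -0.2, "ay": 0, "az": -0.8}, {"dx": 18, "dy": -2, "dz": -1, "ax": -0.2, "ay": 0, "az": -0.8}, {"dx": 18, "dy": -2, "dz": 0, "ax": -0.2, "ay": 0, "az": -0.8}, {"dx": 18, "dy": -2, "dz": 0, "ax": -0.2, "ay": 0, "az": -0.8}, {"dx": 18, "dy": -1.5, "dz": 0, "ax": 0, "ay": 0, "az": -0.8}, {"dx": 18, "dy": -1.5, "dz": 0, "ax": 0, "ay": 0, "az": -0.8}]'

```text
time_s: 38.92
ee_pos: [0.492, 0.253, 0.286]
ee_rot: [0.675, 0.738, -0.005, -0.007]
force: [-0.0, -0.3, -4.1]
opening: 0.407
```

```bash
python3 go.py 492 327 290 8.3 6
```

```text
pos [492. 253. 286.] jaw 5.2 tiltdeg 0.98 F [-0.  -0.3 -4.1] open 35.9 j [0.41 0.   1.21 0.01 1.94 0.32] t 38.92
total tool [73.7  6.6 -3.8] rot [-0.9 -0.3 -3.1] rows 6
{"dx":12.3,"dy":1.1,"dz":-0.6,"ax":-0.2,"ay":-0.0,"az":-0.5},{"dx":12.3,"dy":1.2,"dz":-0.6,"ax":-0.2,"ay":-0.0,"az":-0.5},{"dx":12.3,"dy":1.3,"dz":-0.7,"ax":-0.2,"ay":-0.0,"az":-0.5},{"dx":12.3,"dy":1.4,"dz":-0.7,"ax":-0.2,"ay":-0.0,"az":-0.5},{"dx":12.2,"dy":1.5,"dz":-0.7,"ax":-0.2,"ay":-0.0,"az":-0.5},{"dx":12.2,"dy":1.7,"dz":-0.7,"ax":-0.2,"ay":-0.0,"az":-0.5}
```

arm_command --targets '[{"dx": 15, "dy": 1, "dz": 0, "ax": -0.2, "ay": 0, "az": -0.6}, {"dx": 15, "dy": 1, "dz": 0, "ax": -0.2, "ay": 0, "az": -0.6}, {"dx": 13, "dy": 1, "dz": 0, "ax": -0.2, "ay": 0, "az": -0.6}, {"dx": 11, "dy": 1, "dz": 0, "ax": -0.2, "ay": 0, "az": -0.5}, {"dx": 7, "dy": 1, "dz": 0, "ax": 0, "ay": 0, "az": -0.3}, {"dx": 4, "dy": 1, "dz": 0, "ax": 0, "ay": 0, "az": 0}, {"dx": 0, "dy": 0, "dz": 0, "ax": 0, "ay": 0, "az": 0}, {"dx": 0, "dy": 0, "dz": 0, "ax": 0, "ay": 0, "az": 0}]'

```text
time_s: 39.58
ee_pos: [0.485, 0.3245, 0.2788]
ee_rot: [0.654, 0.756, -0.004, -0.005]
force: [-1.0, 0.3, -3.3]
opening: 0.409
```

```bash
python3 go.py 492 327 225 8.3 5
python3 - <<'E'
from h import *
s=imaging.snapshot('wrist');save(s,'w23.png')
E
```

```text
pos [485.  324.5 278.8] jaw 8.2 tiltdeg 0.74 F [-1.   0.3 -3.3] open 36.0 j [0.53 0.08 1.15 0.01 1.93 0.39] t 39.58
total tool [ 1.4  8.  53.7] rot [-0.7 -0.1 -0.1] rows 5
{"dx":0.3,"dy":1.6,"dz":10.7,"ax":-0.1,"ay":-0.0,"az":-0.0},{"dx":0.3,"dy":1.6,"dz":10.7,"ax":-0.1,"ay":-0.0,"az":-0.0},{"dx":0.3,"dy":1.5,"dz":10.8,"ax":-0.1,"ay":-0.0,"az":-0.0},{"dx":0.3,"dy":1.5,"dz":10.8,"ax":-0.1,"ay":-0.0,"az":-0.0},{"dx":0.3,"dy":1.5,"dz":10.8,"ax":-0.1,"ay":-0.0,"az":-0.0}
```

View pics/w23.png

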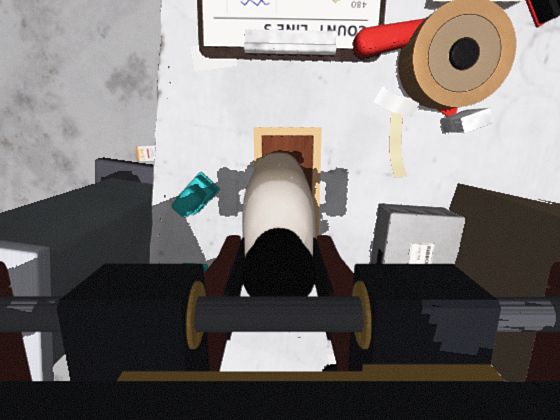

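arm_command --targets '[{"dx": 0, "dy": 2.5, "dz": 6, "ax": -0.3, "ay": 0, "az": 0}, {"dx": 0.5, "dy": 2.5, "dz": 10, "ax": -0.3, "ay": 0, "az": 0}, {"dx": 0.5, "dy": 2, "dz": 12, "ax": 0, "ay": 0, "az": 0}, {"dx": 0, "dy": 0, "dz": 12, "ax": 0, "ay": 0, "az": 0}, {"dx": 0, "dy": 0, "dz": 10, "ax": 0, "ay": 0, "az": 0}, {"dx": 0, "dy": 0, "dz": 5, "ax": 0, "ay": 0, "az": 0}, {"dx": 0, "dy": 0, "dz": 0, "ax": 0, "ay": 0, "az": 0}, {"dx": 0, "dy": 0, "dz": 0, "ax": 0, "ay": 0, "az": 0}]'

```text
time_s: 40.3
ee_pos: [0.4933, 0.3233, 0.216]
ee_rot: [0.656, 0.754, -0.001, -0.001]
force: [-0.7, -0.6, -3.4]
opening: 0.409
```

```bash
python3 go.py 492 327 205 8.3 2
```

```text
pos [493.3 323.3 216. ] jaw 7.9 tiltdeg 0.18 F [-0.7 -0.6 -3.4] open 36.0 j [0.52 0.06 1.27 0.   1.81 0.38] t 40.3
total tool [ 3.9 -0.7 11. ] rot [-0.2  0.  -0.4] rows 2
{"dx":1.9,"dy":-0.3,"dz":5.5,"ax":-0.1,"ay":0.0,"az":-0.2},{"dx":1.9,"dy":-0.4,"dz":5.5,"ax":-0.1,"ay":0.0,"az":-0.2}
```

arm_command --targets '[{"dx": 2, "dy": -0.5, "dz": 3, "ax": 0, "ay": 0, "az": -0.4}, {"dx": 1.5, "dy": 0, "dz": 4, "ax": 0, "ay": 0, "az": 0}, {"dx": 0, "dy": 0, "dz": 3, "ax": 0, "ay": 0, "az": 0}, {"dx": 0, "dy": 0, "dz": 0, "ax": 0, "ay": 0, "az": 0}, {"dx": 0, "dy": 0, "dz": 0, "ax": 0, "ay": 0, "az": 0}]'

```text
time_s: 40.72
ee_pos: [0.4926, 0.3274, 0.2066]
ee_rot: [0.653, 0.757, 0.0, -0.001]
force: [0.2, -0.8, -3.6]
opening: 0.406
```

```bash
python3 go.py 492 327 190 8.3 2
python3 - <<'E'
from h import *
import pickle
d={}
for n,(y0,y1,x0,x1) in {'wrist':(60,260,170,400),'scene':(130,260,140,260),'side':(120,250,160,300)}.items():
    s=imaging.snapshot(n);save(s,n+'24.png');d[n]=s;c=s['color'][y0:y1,x0:x1];cv2.imwrite(f'pics/{n}24c.png',cv2.cvtColor(cv2.resize(c,(int((x1-x0)*500/(y1-y0)),500),interpolation=cv2.INTER_CUBIC),cv2.COLOR_RGB2BGR))
pickle.dump(d,open('shots24.pkl','wb'))
E
```

```text
pos [492.6 327.4 206.6] jaw 8.4 tiltdeg 0.07 F [ 0.2 -0.8 -3.6] open 35.8 j [0.53 0.07 1.29 0.   1.79 0.38] t 40.72
total tool [-0.3 -0.6 16.6] rot [-0.  -0.1  0.1] rows 2
{"dx":-0.2,"dy":-0.3,"dz":8.3,"ax":-0.0,"ay":-0.0,"az":0.1},{"dx":-0.2,"dy":-0.3,"dz":8.3,"ax":-0.0,"ay":-0.0,"az":0.1}
```

View pics/wrist24c.png

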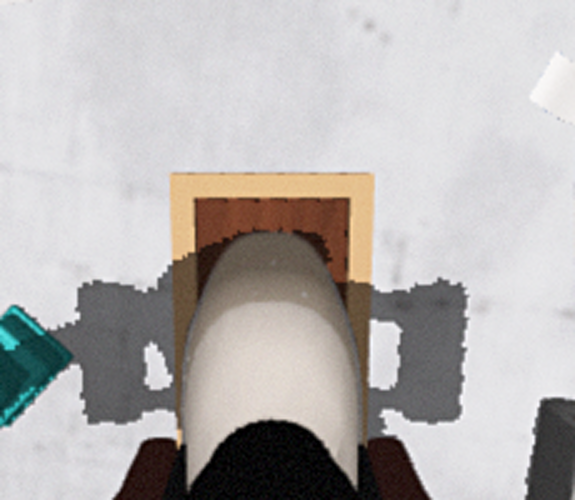

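View pics/scene24c.png

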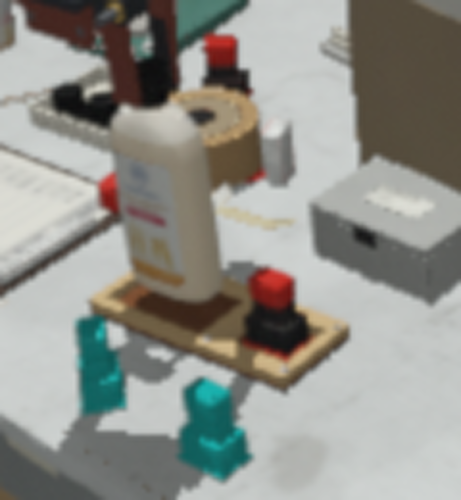

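View pics/side24c.png

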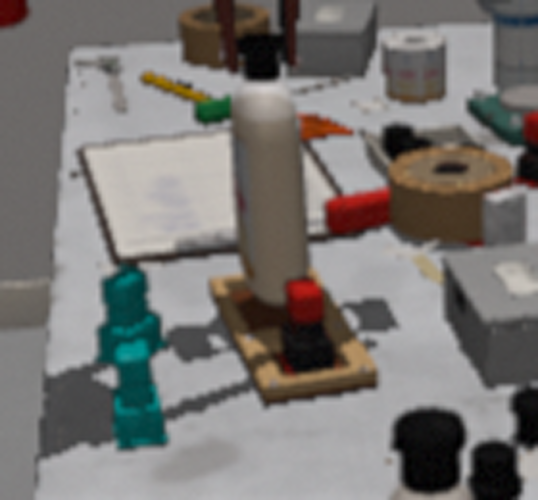

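```bash
cat > run8.py <<'E'
from gcut import *
import fit as F, pickle
res=pickle.load(open('res.pkl','rb'))
d=pickle.load(open('shots24.pkl','rb'))
dz=28.7;e=.75
F.M['body']=[np.vstack([ell(25,43.5,z+dz,p=e) for z in(8,143)]+[ell(22,40,dz,p=e)]),np.vstack([ell(25,43.5,143+dz,p=e),ell(20,32,171+dz,p=.9)])]
F.M['cut']=[box(33,51.5,16,16,0,42),box(26,32,16,16,0,-61.5),box(43,103.5,16,16)]
p=np.array((.4925,.327,.145))
vs=[];names=['scene','side','wrist']
for n in names:
    f,v=gc(d[n],'body',p,grow=9)
    if n=='side': v[:145]=False
    if n=='scene': v[:162]=False
    if n=='wrist': v[215:]=False
    vs.append((d[n],f,v))
b=min((fit(vs,'body',(p[0],p[1],p[2]+dy),(.004,.004,.1)) for dy in(-.15,.0,.15)),key=lambda t:t[1]);print(np.round(b[0],4),b[1])
for n,v in zip(names,vs): q=fit([v],'body',b[0]);print(n,np.round(q[0],4),round(q[1]))
C={'scene':(155,150,235,240),'side':(200,130,290,230),'wrist':(220,110,340,260)};T=[]
for n,v in zip(names,vs):
    s=d[n]
    overlay(s,[('body',p),('cut',res['code'])],'t.png',C[n],4);t=cv2.imread('pics/t.png');T.append(cv2.resize(t,(int(t.shape[1]*320/t.shape[0]),320)))
cv2.imwrite('pics/b24.png',np.hstack(T))
E
python3 run8.py
```

```text
[0.4915 0.3231 0.0894] 403.52941176470586
scene [0.498 0.334 0.085] 48
side [0.4923 0.3409 0.145 ] 88
wrist [0.4925 0.3231 0.1297] 180
```

View pics/b24.png

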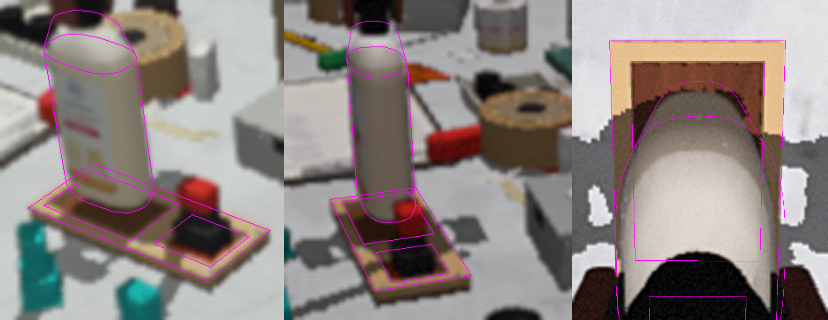

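arm_command --targets '[{"dx": 2.5, "dy": -0.5, "dz": 3, "ax": 0, "ay": 0, "az": 0}, {"dx": 0, "dy": 0, "dz": 4, "ax": 0, "ay": 0, "az": 0}, {"dx": 0, "dy": 0, "dz": 3, "ax": 0, "ay": 0, "az": 0}, {"dx": 0, "dy": 0, "dz": 0, "ax": 0, "ay": 0, "az": 0}, {"dx": 0, "dy": 0, "dz": 0, "ax": 0, "ay": 0, "az": 0}]'

```text
time_s: 41.28
ee_pos: [0.4919, 0.3301, 0.1962]
ee_rot: [0.653, 0.757, 0.001, -0.0]
force: [-0.4, -1.2, -3.7]
opening: 0.406
```

```bash
python3 go.py 492 330 187 8.3 2
python3 - <<'E'
from h import *
s=imaging.snapshot('wrist');c=s['color'][60:260,170:400];cv2.imwrite('pics/w25.png',cv2.cvtColor(cv2.resize(c,None,fx=2.5,fy=2.5,interpolation=cv2.INTER_CUBIC),cv2.COLOR_RGB2BGR))
E
```

```text
pos [491.9 330.1 196.2] jaw 8.4 tiltdeg 0.08 F [-0.4 -1.2 -3.7] open 35.7 j [0.53 0.07 1.3  0.   1.77 0.39] t 41.28
total tool [-0.1  0.1  9.2] rot [ 0.  -0.1  0.1] rows 2
{"dx":-0.1,"dy":0.0,"dz":4.6,"ax":0.0,"ay":-0.0,"az":0.0},{"dx":-0.1,"dy":0.0,"dz":4.6,"ax":0.0,"ay":-0.0,"az":0.0}
```

View pics/w25.png

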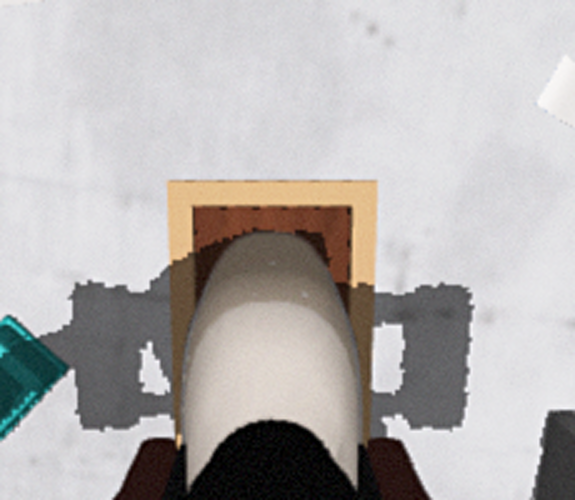

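arm_command --targets '[{"dx": 0.5, "dy": 0, "dz": 3, "ax": 0, "ay": 0, "az": 0}, {"dx": 0.5, "dy": 0, "dz": 3, "ax": 0, "ay": 0, "az": 0}, {"dx": 0, "dy": 0, "dz": 2, "ax": 0, "ay": 0, "az": 0}, {"dx": 0, "dy": 0, "dz": 0, "ax": 0, "ay": 0, "az": 0}, {"dx": 0, "dy": 0, "dz": 0, "ax": 0, "ay": 0, "az": 0}]'

```text
time_s: 41.75
ee_pos: [0.4917, 0.3311, 0.1872]
ee_rot: [0.654, 0.757, 0.0, -0.0]
force: [-0.1, 0.8, -4.0]
opening: 0.409
```

arm_command --targets '[{"dx": 0, "dy": 0, "dz": 2, "ax": 0, "ay": 0, "az": 0}, {"dx": 0, "dy": 0, "dz": 1, "ax": 0, "ay": 0, "az": 0}, {"dx": 0, "dy": 0, "dz": 0, "ax": 0, "ay": 0, "az": 0}, {"dx": 0, "dy": 0, "dz": 0, "ax": 0, "ay": 0, "az": 0}]'

```text
time_s: 42.08
ee_pos: [0.4918, 0.3311, 0.184]
ee_rot: [0.654, 0.757, 0.001, -0.0]
force: [-0.7, 0.5, -4.2]
opening: 0.41
```

arm_command --targets '[{"dx": 0, "dy": 0, "dz": 1, "ax": 0, "ay": 0, "az": 0}, {"dx": 0, "dy": 0, "dz": 1, "ax": 0, "ay": 0, "az": 0}, {"dx": 0, "dy": 0, "dz": 0, "ax": 0, "ay": 0, "az": 0}]'

```text
time_s: 42.33
ee_pos: [0.492, 0.3311, 0.1842]
ee_rot: [0.654, 0.757, 0.002, 0.0]
force: [-0.1, 0.7, -3.1]
opening: 0.41
```

```bash
python3 go.py 492 330 184 8.3 1|head -2
```

```text
pos [492.  331.1 184.2] jaw 8.4 tiltdeg 0.18 F [-0.1  0.7 -3.1] open 36.1 j [0.53 0.06 1.33 0.   1.75 0.39] t 42.33
total tool [-1.1 -0.1  0.2] rot [ 0.1 -0.1  0.1] rows 1
```

On the floor (height no longer falls, weight coming off). Release and rise.

arm_command --targets '[{"dx": 0, "dy": 0, "dz": 0, "ax": 0, "ay": 0, "az": 0}, {"dx": 0, "dy": 0, "dz": 0, "ax": 0, "ay": 0, "az": 0}, {"dx": 0, "dy": 0, "dz": 0, "ax": 0, "ay": 0, "az": 0}, {"dx": 0, "dy": 0, "dz": 0, "ax": 0, "ay": 0, "az": 0}, {"dx": 0, "dy": 0, "dz": 0, "ax": 0, "ay": 0, "az": 0}, {"dx": 0, "dy": 0, "dz": 0, "ax": 0, "ay": 0, "az": 0}]' --hand 75

```text
time_s: 42.83
ee_pos: [0.4931, 0.3319, 0.1865]
ee_rot: [0.654, 0.757, 0.004, 0.001]
force: [0.1, -0.5, -0.3]
opening: 0.823
```

```bash
python3 go.py 492 330 184 8.3 1|head -2
```

```text
pos [493.1 331.9 186.5] jaw 8.4 tiltdeg 0.51 F [ 0.1 -0.5 -0.3] open 72.4 j [0.53 0.06 1.32 0.   1.75 0.39] t 42.83
total tool [-1.7 -1.4  2.5] rot [ 0.4 -0.2  0.1] rows 1
```

arm_command --targets '[{"dx": 0, "dy": 0, "dz": -12, "ax": 0, "ay": 0, "az": 0}, {"dx": 0, "dy": 0, "dz": -20, "ax": 0, "ay": 0, "az": 0}, {"dx": 0, "dy": 0, "dz": -30, "ax": 0, "ay": 0, "az": 0}, {"dx": 0, "dy": 0, "dz": -35, "ax": 0, "ay": 0, "az": 0}, {"dx": 0, "dy": 0, "dz": -35, "ax": 0, "ay": 0, "az": 0}, {"dx": -15, "dy": 0, "dz": -30, "ax": 0, "ay": 0, "az": 0}, {"dx": -30, "dy": 0, "dz": 0, "ax": 0, "ay": 0, "az": 0}, {"dx": -30, "dy": 0, "dz": 0, "ax": 0, "ay": 0, "az": 0}, {"dx": 0, "dy": 0, "dz": 0, "ax": 0, "ay": 0, "az": 0}, {"dx": 0, "dy": 0, "dz": 0, "ax": 0, "ay": 0, "az": 0}]'

```text
time_s: 43.67
ee_pos: [0.5015, 0.2545, 0.3637]
ee_rot: [0.652, 0.758, 0.006, 0.002]
force: [0.7, 0.8, 0.6]
opening: 0.853
```

Run:
```python
from h import *
import pickle
d={}
for n in('wrist','scene','side'):
    s=imaging.snapshot(n);save(s,n+'30.png');d[n]=s
pickle.dump(d,open('shots30.pkl','wb'))
st=monitor.get_state();print(st['ee_pos'],st['time_s'])
T=[]
for n,(y0,y1,x0,x1) in {'scene':(150,340,150,420),'side':(140,390,170,310)}.items():
    c=d[n]['color'][y0:y1,x0:x1];T.append(cv2.resize(c,(int((x1-x0)*360/(y1-y0)),360),interpolation=cv2.INTER_CUBIC))
cv2.imwrite('pics/f30.png',cv2.cvtColor(np.hstack(T),cv2.COLOR_RGB2BGR))
```

```text
[0.50118591 0.25568156 0.36237076] 43.8167
```

View pics/f30.png

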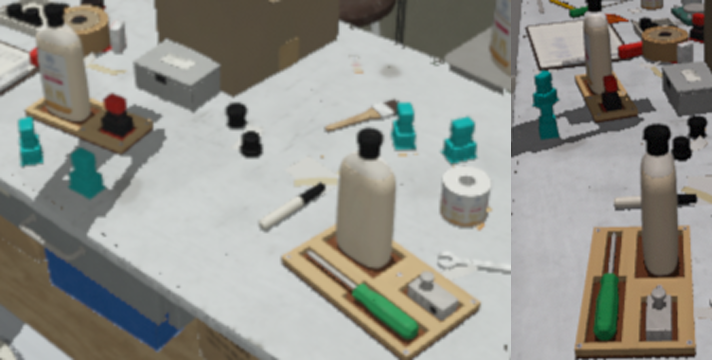

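View pics/wrist30.png

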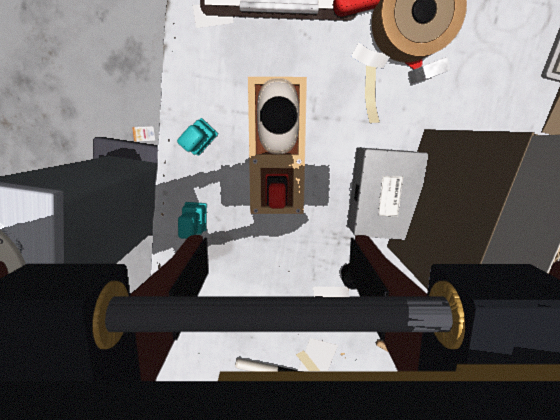

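```bash
cat > run9.py <<'E'
from fit import *
import fit as F,pickle
res=pickle.load(open('res.pkl','rb'));d=pickle.load(open('shots30.pkl','rb'))
e=.75
def loc(b,x,y,dyaw=0):
    p=res[b];c,s=np.cos(p[2]),np.sin(p[2]);return (p[0]+c*x-s*y,p[1]+s*x+c*y,p[2]+dyaw)
bt=[np.vstack([ell(25,43.5,z+6,p=e) for z in(8,143)]+[ell(22,40,6,p=e)]),cyl(18.5,177,208)]
F.M['b']=bt;F.M['g']=[a+[0,0,6] for a in F.M['gauge']];F.M['d']=[a+[0,0,6] for a in F.M['driver']];F.M['s']=[a+[0,0,6] for a in F.M['stamp']]
it=[('b',loc('rail',27,55)),('b',loc('code',0,42)),('g',loc('rail',27,-68.5,np.pi)),('d',loc('rail',-38,-48.5,np.pi)),('s',loc('code',0,-61.5))]
overlay(d['scene'],it,'o1.png',(270,210,410,340),4)
overlay(d['scene'],it,'o2.png',(150,140,240,240),4)
overlay(d['side'],it,'o3.png',(215,210,310,385),3)
overlay(d['side'],it,'o4.png',(190,130,270,230),4)
T=[cv2.imread(f'pics/o{i}.png') for i in(1,2,3,4)]
T=[cv2.resize(t,(int(t.shape[1]*300/t.shape[0]),300)) for t in T]
x=np.hstack(T);cv2.imwrite('pics/oo.png',x if x.shape[1]<=1100 else x);print(x.shape)
cv2.imwrite('pics/oo.png',np.vstack([np.hstack(T[:2]),cv2.copyMakeBorder(np.hstack(T[2:]),0,0,0,T[0].shape[1]+T[1].shape[1]-T[2].shape[1]-T[3].shape[1],0)]))
E
python3 run9.py
```

```text
(300, 995, 3)
```

View pics/oo.png

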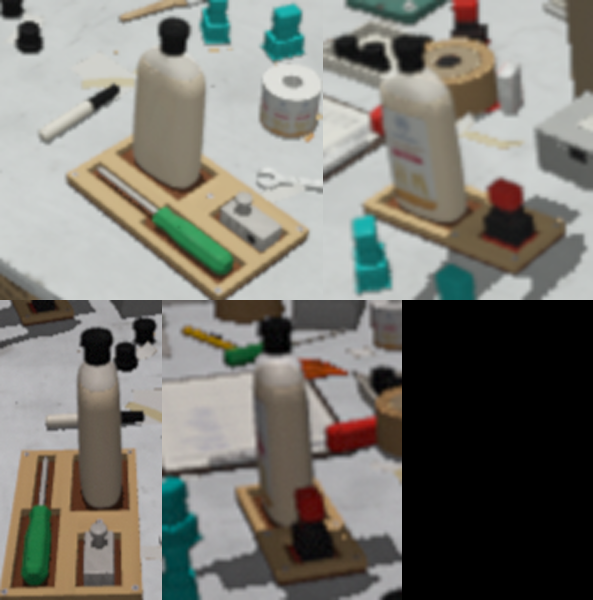

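Run:
```python
from h import *
print(workorder.job_done(), monitor.get_state()['time_s'])
```

```text
the job is handed in; nothing more can be done
the job is handed in; nothing more can be done
```

Both kits are made up and the job is handed in, at about 44 s of the 128 s allowed.

- **Rail-setting kit:** the steel gauge (knob up), the screwdriver (shank in its channel) and the plain bottle are in their cut-outs.
- **Date-coding kit:** the red and black date stamp and the labelled bottle are in theirs. The turquoise look-alikes and the other clutter were left alone.

**Last checks:**
- The final scene, side and wrist pictures show all five things upright and inside their cut-outs, with the arm clear above.
- The height at each release matched its cut-out floor to within about 1 mm, judged from the gripping height. Both bottles stopped descending there and their weight came off the gripper.

**Did not come out cleanly:**
- **Failed check:** the last model overlay drew no outlines, so the final check rests on the pictures and release heights alone.
- **Disagreement:** the bottle pose fits from the three cameras differed by several millimetres and a few degrees. I took the wrist view and kept within the 8 mm play, moving the labelled bottle about 3–4 mm towards +y before lowering it.

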